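# Dock the sample carriers and load them

### The arm

A 7-joint arm with a two-finger parallel gripper is mounted at the origin on a cart in front of the work surface, level with it; the furniture and walls round the work are solid. World frame = base frame: x ahead of the robot, y to its left, z up, the work surface at z = 0. Lengths are in m, angles in rad, forces in N, time in s.
With the tool pointing down it reaches from about 0.425 to 0.95 m from the base axis. Payload 4.7 kg.
Tool frame: the origin (TCP) lies where the fingers leave the gripper's body, on its centre line; the fingertips stand 70 mm ahead of it and the grasp point (between the pads) lies 51 mm ahead of it (ctrl.tip_extent is the z of the fingertips in the tool frame, in m); z points along the fingers, y is the direction in which the jaws open and shut (so a half turn about z gives the same grasp; the last joint's range is limited). The gripper opens to 87 mm and grips with 3 to 60 N. Pads are 19 mm wide; open, the fingers measure 117 mm over their backs; the gripper's body (75 mm by 190 mm) begins 51 mm behind the grasp point.
Start: joints at [-1.335, 0.469, -0.049, 1.532, 0.024, 1.141, -0.082], TCP at [0.177, 0.651, 0.292] pointing down, gripper open.
Joint ranges: [-2.59, 2.59], [-0.33, 1.99], [-1.39, 1.29], [0.1, 2.45], [-1.04, 4.18], [0.21, 1.99], [-2.66, 2.66]. Speed limits (rad/s): [2.57, 2.57, 3.14, 3.14, 3.14, 3.14, 3.14].

### API

Orientations are given as a unit quaternion [x, y, z, w].
In Python, from plant import ctrl, viewer gives the robot as it stands.
- The arm moves only by the tool drive_tool, never from a script. Its argument "moves" is a list of rows, each an object of numbers: "rx", "ry", "rz": the turn, a rotation vector about the world's x, y, z in degrees; "tx", "ty", "tz": the shift along the world's x, y, z in cm; "hand": the gripper command: -1 is shut, 1 is fully open, values between are in proportion. A call has 1 to 8 rows; each row shifts and turns the commanded pose from where the row before left it; what a row does not reach is not made up. A row lasts 1/12 s, in which the tool goes at most 41.7 mm and 7.16 degrees, less where a joint would pass 70% of its speed; a pose out of reach is approached as far as the arm can. A call is refused whole if a number of a shift passes 4.17 or a number of a turn 7.16, either way. A call with a gripper value outside its range is refused whole. The fingers move at their own pace and stop on an object; "squeeze" is the grip in N (left out, the last holds). Time passes only in rows, so rows that do not move let the fingers close. It gives the time, the measured TCP pose, the force and the opening at its end, in the units of the state.
- ctrl.read_state(): the state, without advancing time (a new reading comes with each control period).
- viewer.capture(name): name is "side" or "top"; returns a dict with "img" (480x640x3 uint8, blue, green, red), "vertical_fov" (degrees; the focal length in pixels is half the picture's height over the tangent of half this angle, whatever the lens; pixels are square), "cx", "cy" (the principal point, pixels), "camera_from_world" (4x4, takes a point from world to camera coordinates). Camera axes: x right, y down, z forward; pixel columns grow to the right and rows downward; lengths in m; the calibration is good to about 2 mm. A picture is of the moment at which its call begins. There is no depth.
- ctrl.sign_off(): hands the job in, once; it reports no verdict.
The state is a dict: "clock": time; "joint_pos": joint angles; "qvel": joint speeds; "effort": joint torques, N m; "ee_pos": TCP position; "tcp_rot": TCP orientation; "force": force on the tool from outside, world axes, zero at the start; "torque": the same for the moment, N m; "grip_width": finger opening in m.
Only numpy, scipy, OpenCV 4.12 (cv2) and the standard library are available. Lean on these libraries where they do the work, as an engineer would, in place of code of your own. Each camera call takes 0.05 s, during which the arm holds its last target.

### The job

First pull the red knob of the dock all the way up, then push the hook of every carrier onto a dock pin of its own until the orange latch has flipped shut behind the pin, and stand the two red-capped cups upright in the trays of two different carriers. When all carriers are latched and both cups are in, push the red knob fully down again and let go of everything. Leave the white-capped cup, the tape roll and the brown bottle where they are.

Things in the scene. Friction and masses are not known exactly. Their poses are not given: they have to be found in the camera images.
- dock: Fixed aluminium dock (place and yaw vary). Origin on the table under the middle pin; x points into the dock, away from the robot (carriers are pushed along it); upright pins at y = +120, 0, -120 mm. 50 mm behind them runs a bar 34 mm high. From y = 198 to 242 mm an arm 34 mm high runs forward to x = -80 mm, with the knob on it.
- pin0 (a point): Axis of the left (y = +120 mm) pin of the dock, 24 mm above the table. The pin is 10 mm thick, with a 22 mm wide head from 46 to 53 mm height (so a hook cannot be dropped over it) and a flat steel tongue 22 mm wide, 8 mm high under it, running back to the bar.
- pin1 (a point): Axis of the middle pin of the dock, 24 mm above the table. The pin is 10 mm thick, with a 22 mm wide head from 46 to 53 mm height (so a hook cannot be dropped over it) and a flat steel tongue 22 mm wide, 8 mm high under it, running back to the bar.
- pin2 (a point): Axis of the right (y = -120 mm) pin of the dock, 24 mm above the table. The pin is 10 mm thick, with a 22 mm wide head from 46 to 53 mm height (so a hook cannot be dropped over it) and a flat steel tongue 22 mm wide, 8 mm high under it, running back to the bar.
- dock_knob (a joint): Pull-out of the red push-pull knob in m: 0 = pushed fully in (down), 0.018 = pulled fully out (up). It has firm stops at both ends, takes about 4 N to move and stays where it is left. It starts fully in.
- knob_grip (a point): Centre of the red knob's grip, a round head 34 mm in diameter, on the front end of the dock's left arm. The knob moves straight up to pull, straight down to push; with the knob in, the head reaches from 52 to 74 mm above the table and this point is at 63 mm; it rises with the knob. The round steel stem under the head is 14 mm thick.
- carrier_a: Sample carrier, 0.3 kg (up to three alike; may be absent): white tray 76 x 76 mm (inside 68, floor at 8 mm, rim at 18 mm), blue grip block, steel hook in line. Origin: centre of the tray's underside; x points out of the hook's mouth (the way to push), z up. Grip block: centre 49 mm along x, 26 (x) x 22 (y) mm, 70 mm high; grip across y, fingertips about 40 mm up.
- carrier_a_seat (a point): Seat in the hook slot of carrier_a, 77 mm ahead of its origin along x, 24 mm up. Docked, it lies on a pin's axis, with up to 5 mm of play. The hook is 14 to 32 mm above the underside, from y = -35 to +21 mm; its tips end 112 mm ahead of the origin. The mouth takes in a pin up to 10 mm off centre; the slot is 14 mm wide.
- carrier_a_latch (a joint): Angle of the orange sprung latch of carrier_a in rad: 0 = shut across the mouth, up to 0.6 = pushed aside. A pin entering the mouth pushes it aside to about 0.4 to 0.5 (3 to 6 N on the carrier) and it springs back to 0 once the pin is in the seat; then the pin cannot come out again.
- carrier_b: Sample carrier, 0.3 kg (up to three alike; may be absent): white tray 76 x 76 mm (inside 68, floor at 8 mm, rim at 18 mm), blue grip block, steel hook in line. Origin: centre of the tray's underside; x points out of the hook's mouth (the way to push), z up. Grip block: centre 49 mm along x, 26 (x) x 22 (y) mm, 70 mm high; grip across y, fingertips about 40 mm up.
- carrier_b_seat (a point): Seat in the hook slot of carrier_b, 77 mm ahead of its origin along x, 24 mm up. Docked, it lies on a pin's axis, with up to 5 mm of play. The hook is 14 to 32 mm above the underside, from y = -35 to +21 mm; its tips end 112 mm ahead of the origin. The mouth takes in a pin up to 10 mm off centre; the slot is 14 mm wide.
- carrier_b_latch (a joint): Angle of the orange sprung latch of carrier_b in rad: 0 = shut across the mouth, up to 0.6 = pushed aside. A pin entering the mouth pushes it aside to about 0.4 to 0.5 (3 to 6 N on the carrier) and it springs back to 0 once the pin is in the seat; then the pin cannot come out again.
- carrier_c: Sample carrier, 0.3 kg (up to three alike; may be absent): white tray 76 x 76 mm (inside 68, floor at 8 mm, rim at 18 mm), blue grip block, steel hook in line. Origin: centre of the tray's underside; x points out of the hook's mouth (the way to push), z up. Grip block: centre 49 mm along x, 26 (x) x 22 (y) mm, 70 mm high; grip across y, fingertips about 40 mm up.
- carrier_c_seat (a point): Seat in the hook slot of carrier_c, 77 mm ahead of its origin along x, 24 mm up. Docked, it lies on a pin's axis, with up to 5 mm of play. The hook is 14 to 32 mm above the underside, from y = -35 to +21 mm; its tips end 112 mm ahead of the origin. The mouth takes in a pin up to 10 mm off centre; the slot is 14 mm wide.
- carrier_c_latch (a joint): Angle of the orange sprung latch of carrier_c in rad: 0 = shut across the mouth, up to 0.6 = pushed aside. A pin entering the mouth pushes it aside to about 0.4 to 0.5 (3 to 6 N on the carrier) and it springs back to 0 once the pin is in the seat; then the pin cannot come out again.
- red_cup_1: Clear specimen cup with a red screw cap, 52 mm in diameter, 64 mm high, 22 g, standing. Origin: centre of its underside.
- red_cup_2: Clear specimen cup with a red screw cap, 52 mm in diameter, 64 mm high, 22 g, standing. Origin: centre of its underside.
- white_cup: Bystander: a like cup with a white cap, 52 mm in diameter, 64 mm high, not to be moved. Origin: centre of its underside.
- tape_roll: Bystander: roll of yellow tape lying flat, 100 mm across, 24 mm high. Origin: centre of its underside.
- stain_bottle: Bystander: brown bottle with a black cap, 45 mm in diameter, 90 mm high. Origin: centre of its underside.
Not all that is in view belongs to the job. What is shaped like the red_cup_1 but green or purple is not meant. What is shaped like the carrier_c but purple is not meant.

How it is judged:
By the outcome, as a careful person would: the job done as asked, in the order asked, and still so for the second after the job is handed in, with the robot touching nothing.
Of carrier_a, carrier_b, carrier_c only 2 to 3 are there at a start; the rules pass over those that are not, and their reading is None.
At some moment in a run one of carrier_a, carrier_b, carrier_c may be knocked a few centimetres aside while the robot is not near it.
Once in a run the grip may slacken for a moment while it holds something.
It also fails if it takes over 210 s, if anything falls off the work surface, if the arm or the gripper's body presses on something with over 40 N, if the wrist force passes 120 N, or if a joint passes its speed limit or range.

## Working session

There is one attempt and no reset: what is moved stays moved. The work goes in short steps, Python scripts to look and compute and a tool call to move; the robot and the scene stay as the last step left them, time stands still between calls to the robot, and variables do not carry over. Pictures are saved under pics/ and viewed, and the job is handed in when it is done.

Besides the shell and the picture viewer there is one more tool, called after ">>>" as name([rows], argument=value, ...), one row to a line, values as JSON. drive_tool: Moves the arm, as the interface text tells. Its arguments: {"type":"object","properties":{"moves":{"type":"array"},"squeeze":{"type":"number"}},"required":["moves"]}

```bash
ls -la; mkdir -p pics
python3 - <<'E'
from plant import ctrl, viewer
import cv2,numpy as np
s=ctrl.read_state()
for k,v in s.items(): print(k,np.round(v,4))
print(ctrl.tip_extent)
for n in ("side","top"):
    c=viewer.capture(n); cv2.imwrite(f"pics/{n}0.png",c["img"]); print(n,c["vertical_fov"],c["cx"],c["cy"]); print(np.round(c["camera_from_world"],4))
E
```

```text
total 12
drwxr-xr-x  3 agent agent 4096 Dec  6 01:18 .
drwxr-xr-x 23 root  root  4096 Dec  6 01:18 ..
drwxr-xr-x  2 agent agent 4096 Dec  6 01:18 pics
clock 0.0
joint_pos [-1.3349  0.4694 -0.0486  1.5337  0.0241  1.141  -0.0823]
qvel [-0.0005  0.0019  0.0011  0.0011  0.0003 -0.0001 -0.0013]
effort [-5.00000e-04 -5.07963e+01 -8.12000e-02 -2.36162e+01 -6.14000e-02
  3.76000e-02  2.00000e-04]
ee_pos [0.1765 0.651  0.2912]
tcp_rot [ 1.320e-01  9.913e-01 -9.000e-04 -1.000e-04]
force [ 0.3491  0.3104 -0.7811]
torque [ 0.0312 -0.011   0.0544]
grip_width 0.0871
0.0697
side 52.98465595229139 314.066080227596 238.37160011853402
[[ 9.8550e-01 -1.6950e-01 -1.3000e-03 -5.4590e-01]
 [-9.6500e-02 -5.5480e-01 -8.2630e-01  7.2200e-02]
 [ 1.3930e-01  8.1450e-01 -5.6320e-01  1.5474e+00]
 [ 0.0000e+00  0.0000e+00  0.0000e+00  1.0000e+00]]
top 49.434779561743014 314.2540709373557 229.7500556997925
[[-8.2100e-02 -9.9660e-01 -2.0000e-04 -4.6200e-02]
 [-9.7160e-01  8.0100e-02 -2.2250e-01  5.5660e-01]
 [ 2.2170e-01 -1.8000e-02 -9.7490e-01  1.3052e+00]
 [ 0.0000e+00  0.0000e+00  0.0000e+00  1.0000e+00]]
```

View pics/top0.png

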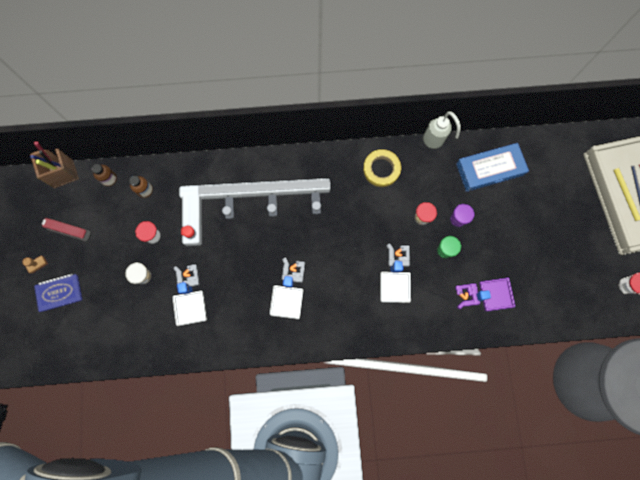

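View pics/side0.png

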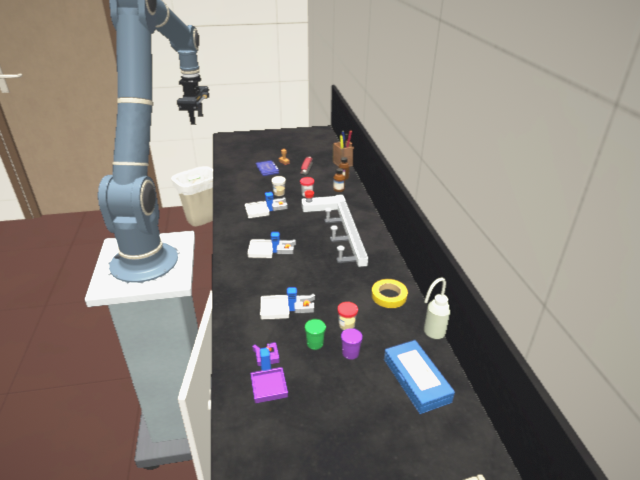

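```bash
cat > h.py <<'E'
import cv2,numpy as np
from plant import ctrl, viewer
class V:
    def __init__(s,name):
        c=viewer.capture(name); s.img=c["img"]; s.f=240/np.tan(np.radians(c["vertical_fov"]/2)); s.cx,s.cy=c["cx"],c["cy"]; s.T=np.array(c["camera_from_world"])
        s.R=s.T[:3,:3]; s.C=-s.R.T@s.T[:3,3]
    def ray(s,p):
        d=s.R.T@np.array([(p[0]-s.cx)/s.f,(p[1]-s.cy)/s.f,1]); return s.C,d/np.linalg.norm(d)
    def onz(s,p,z):
        C,d=s.ray(p); return C+d*(z-C[2])/d[2]
    def proj(s,X):
        q=s.T[:3]@np.append(X,1); return np.array([s.f*q[0]/q[2]+s.cx,s.f*q[1]/q[2]+s.cy])
    def crop(s,u,v,w,h,k,fn):
        c=s.img[max(0,v-h//2):v+h//2,max(0,u-w//2):u+w//2]; cv2.imwrite(fn,cv2.resize(c,None,fx=k,fy=k,interpolation=cv2.INTER_CUBIC))
def tri(a,pa,b,pb):
    (C1,d1),(C2,d2)=a.ray(pa),b.ray(pb)
    A=np.stack([d1,-d2],1); t=np.linalg.lstsq(A,C2-C1,rcond=None)[0]
    P,Q=C1+t[0]*d1,C2+t[1]*d2
    return (P+Q)/2,np.linalg.norm(P-Q)
def blobs(v,name,minA=12):
    hsv=cv2.cvtColor(v.img,cv2.COLOR_BGR2HSV); H,S,W=cv2.split(hsv)
    m={"red":((H<6)|(H>174))&(S>150)&(W>100),
       "blue":(H>100)&(H<118)&(S>150)&(W>70),
       "orange":(H>=7)&(H<20)&(S>150)&(W>120),
       "white":(S<25)&(W>215)}[name]
    m=m.astype(np.uint8); n,l,st,ce=cv2.connectedComponentsWithStats(m)
    return [(np.round(ce[i],1),st[i]) for i in range(1,n) if st[i][4]>=minA],l
E
python3 - <<'E'
from h import *
t=V("top"); s=V("side"); print(t.f,s.f,t.C,s.C)
for n in ("red","blue","orange","white"):
    for v,nm in ((t,"top"),(s,"side")):
        print(n,nm)
        for c,st in blobs(v,n)[0]: print("  ",c,st.tolist(),np.round(v.onz(c,{"red":.06,"blue":.07,"orange":.03,"white":.018}[n]),3))
t.crop(265,250,240,180,3,"pics/t1.png")
t.crop(430,250,160,120,5,"pics/t2.png")
s.crop(300,240,160,200,3,"pics/s1.png")
E
```

```text
521.380535288516 481.5269882667457 [ 0.24766404 -0.06712261  1.39627999] [ 0.3294553  -1.31285521  0.93030428]
red top
   [148.4 223. ] [140, 221, 16, 7, 27] [0.606 0.343 0.06 ]
   [186.8 231.4] [181, 227, 13, 10, 89] [0.575 0.242 0.06 ]
   [147.5 238.3] [140, 233, 15, 9, 23] [0.565 0.345 0.06 ]
   [632.7 285.3] [630, 277, 10, 16, 36] [ 0.339 -0.894  0.06 ]
red side
   [349.2 135.8] [348, 131, 4, 12, 26] [0.85  0.756 0.06 ]
   [307.8 182.5] [300, 178, 14, 7, 31] [0.586 0.328 0.06 ]
   [309.  193.8] [305, 191, 9, 7, 57] [0.576 0.239 0.06 ]
   [346.5 313.7] [338, 305, 20, 13, 63] [ 0.569 -0.413  0.06 ]
blue top
   [462.6 175.4] [457, 163, 11, 26, 56] [ 0.665 -0.499  0.07 ]
   [485.6 184.2] [478, 182, 17, 5, 19] [ 0.636 -0.556  0.07 ]
   [396.6 269.5] [391, 266, 13, 6, 33] [ 0.428 -0.294  0.07 ]
   [286.8 284.8] [283, 281, 10, 6, 16] [ 0.412 -0.01   0.07 ]
   [184.5 289.3] [177, 284, 15, 10, 54] [0.422 0.25  0.07 ]
   [480.  295.9] [477, 291, 9, 10, 41] [ 0.343 -0.496  0.07 ]
   [487.8 294.5] [486, 292, 4, 6, 12] [ 0.345 -0.517  0.07 ]
blue side
   [269.  199.2] [265, 192, 8, 19, 95] [0
[... 2273 characters left out ...]
   0.018]
   [284.1 245.1] [277, 240, 18, 10, 88] [ 0.451 -0.015  0.018]
   [340.5 247.5] [338, 246, 6, 4, 20] [ 0.631 -0.06   0.018]
   [131.  255.8] [125, 255, 13, 2, 13] [-0.038  0.009  0.018]
   [433.3 286.3] [426, 278, 18, 24, 67] [ 0.857 -0.299  0.018]
   [193.7 381.9] [178, 291, 34, 189, 1192] [ 0.176 -0.533  0.018]
   [439.5 305.4] [429, 293, 20, 23, 329] [ 0.844 -0.381  0.018]
   [274.2 306.6] [260, 295, 29, 24, 627] [ 0.389 -0.307  0.018]
   [302.9 302.4] [295, 295, 20, 14, 145] [ 0.47  -0.303  0.018]
   [418.6 369.7] [398, 350, 42, 40, 832] [ 0.708 -0.588  0.018]
   [209. 404.] [208, 400, 3, 9, 25] [ 0.212 -0.601  0.018]
   [480.7 477.6] [479, 476, 5, 4, 13] [ 0.734 -0.863  0.018]
```

View pics/t1.png

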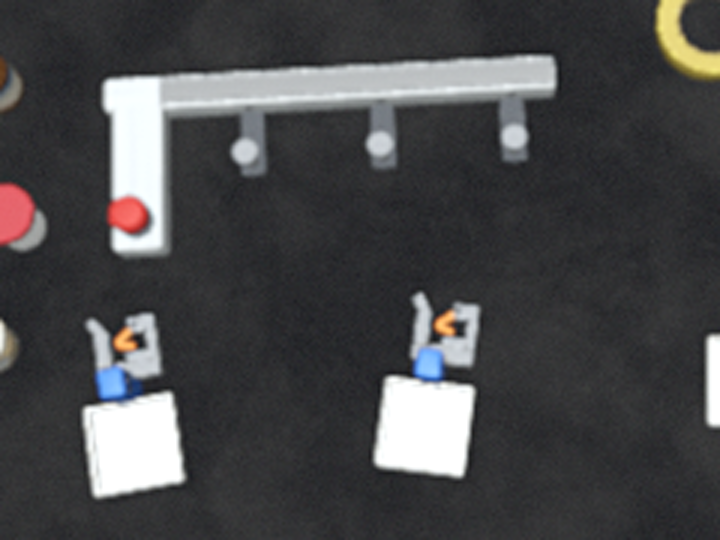

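View pics/t2.png

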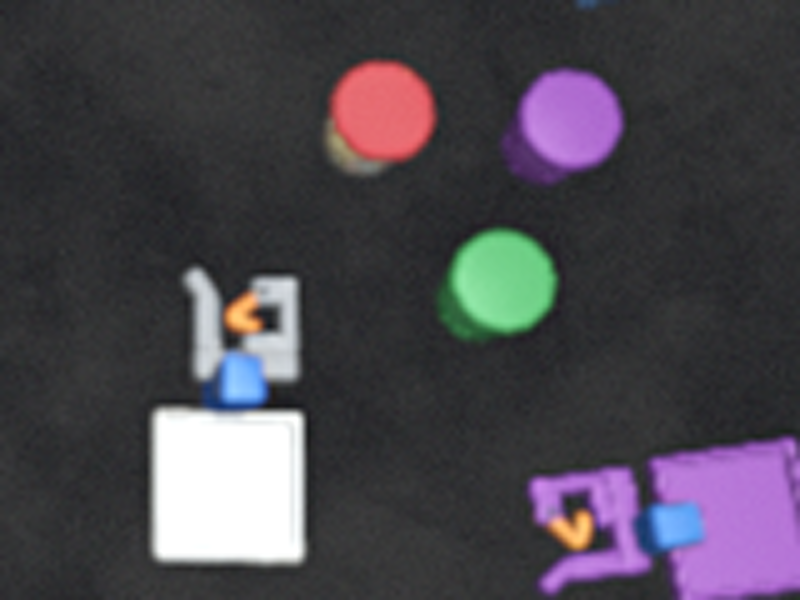

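View pics/s1.png

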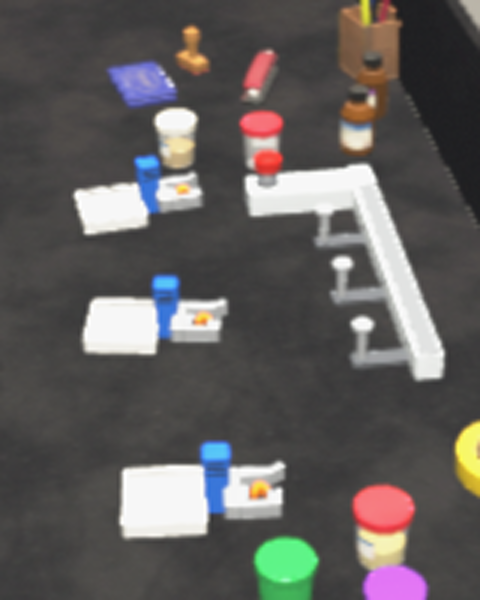

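```bash
cat >> h.py <<'E'
def redm(v):
    H,S,W=cv2.split(cv2.cvtColor(v.img,cv2.COLOR_BGR2HSV)); return ((((H<8)|(H>172))&(S>90)&(W>90)).astype(np.uint8))
def comps(m,minA=15):
    n,l,st,ce=cv2.connectedComponentsWithStats(m); return [(ce[i],st[i],(l==i).astype(np.uint8)) for i in range(1,n) if st[i][4]>=minA]
def trays(t):
    H,S,W=cv2.split(cv2.cvtColor(t.img,cv2.COLOR_BGR2HSV)); m=((S<30)&(W>205)).astype(np.uint8)
    out=[]
    for c,st,l in comps(m,500):
        if st[4]>1300 or max(st[2],st[3])>48: continue
        cn=max(cv2.findContours(l,cv2.RETR_EXTERNAL,cv2.CHAIN_APPROX_NONE)[0],key=cv2.contourArea)
        pts=np.array([t.onz(p[0],.018)[:2] for p in cn],np.float32)
        (x,y),(w,h),a=cv2.minAreaRect(pts)
        cc=t.onz(c,.018)
        a=(a+45)%90-45
        out.append((cc[:2],(x,y),(w,h),a))
    return out
def bluetop(v,c):
    H,S,W=cv2.split(cv2.cvtColor(v.img,cv2.COLOR_BGR2HSV)); return ((H>98)&(H<122)&(S>110)&(W>60)).astype(np.uint8)
E
python3 - <<'E'
from h import *
t=V("top"); s=V("side")
for v,n in ((t,"top"),(s,"side")):
    for c,st,l in comps(redm(v)): print(n,"red",c.round(1),st.tolist(),v.onz(c,.064).round(3))
for o in trays(t): print("tray",np.round(np.concatenate([np.ravel(q) for q in o]),3))
# pin heads
for v,g in ((t,[(226.7,210.3),(271.7,208),(316.3,205.3)]),(s,[(328,211),(334,228),(341,248)])):
    G=cv2.cvtColor(v.img,cv2.COLOR_BGR2GRAY)
    for u,w in g:
        u0,w0=int(u),int(w); print(u0-7,w0-7); print(G[w0-7:w0+8,u0-7:u0+8])
E
```

```text
top red [ 36.6 143.8] [34, 141, 7, 8, 26] [0.852 0.642 0.064]
top red [426.2 211.7] [416, 202, 21, 21, 349] [ 0.575 -0.391  0.064]
top red [ 64.4 227.8] [42, 218, 44, 20, 403] [0.61  0.561 0.064]
top red [145.3 230.7] [135, 221, 22, 21, 358] [0.584 0.35  0.064]
top red [187.1 231.3] [181, 226, 14, 12, 129] [0.574 0.24  0.064]
top red [635.1 282.4] [629, 272, 11, 22, 172] [ 0.345 -0.9    0.064]
side red [348.5 138.7] [346, 130, 6, 18, 51] [0.837 0.713 0.064]
side red [305.7 163. ] [301, 157, 11, 13, 86] [0.604 0.493 0.064]
side red [306.8 181. ] [299, 177, 16, 9, 117] [0.583 0.334 0.064]
side red [309.  193.5] [304, 190, 11, 8, 71] [0.575 0.234 0.064]
side red [193.1 252.3] [159, 207, 53, 116, 1983] [ 0.165 -0.071  0.064]
side red [ 63.  360.2] [0, 211, 196, 269, 30743] [-0.119 -0.457  0.064]
side red [347.2 309.1] [337, 301, 22, 17, 291] [ 0.574 -0.4    0.064]
tray [ 0.706 -0.607  0.706 -0.607  0.051  0.112 11.35 ]
tray [ 0.389 -0.293  0.39  -0.293  0.074  0.077 -6.34 ]
tray [ 3.740e-01 -3.000e-03  3.740e-01 -3.000e-03  7.700e-02  7.700e-02
 -1.185e+01]
tray [0.378 0.252 0.379 0.253 
[... 5042 characters left out ...]
3  71]
 [ 68  69  69  78 102 140 165 157 126  93  77  74  75  72  71]
 [ 65  67  75 128 191 235 245 243 223 164 104  77  74  75  75]
 [ 64  65  96 206 244 246 246 246 246 235 157  83  73  75  77]
 [ 62  64  91 186 240 245 246 246 246 236 159  83  70  72  75]
 [ 61  62  73 131 199 233 242 241 237 206 116  74  69  69  72]
 [ 63  64  67  93 139 176 191 188 169 129  82  70  69  69  69]
 [ 61  62  62  69  93 140 169 159 120  79  69  69  70  70  71]
 [ 60  60  62  65  88 139 170 158 115  73  66  66  67  69  70]
 [ 59  61  64  67  89 139 171 158 114  72  65  66  66  68  68]
 [ 60  62  63  68  91 141 172 157 112  70  65  66  66  68  67]
 [ 62  63  64  67  92 142 171 152 101  69  67  67  66  69  72]]
```

```bash
cat >> h.py <<'E'
def heading(pts,a0):
    # pts Nx2 world contour; a0 deg approx; fit each side by line, avg mod 90
    c=pts.mean(0); r=np.radians(a0); R=np.array([[np.cos(r),np.sin(r)],[-np.sin(r),np.cos(r)]])
    q=(pts-c)@R.T; A=[]; off=[]
    for ax in (0,1):
        for sg in (1,-1):
            k=(sg*q[:,ax]>.028)&(abs(q[:,1-ax])<.028)
            if k.sum()<6: continue
            vx,vy,x0,y0=cv2.fitLine(pts[k].astype(np.float32),cv2.DIST_HUBER,0,.001,.001).ravel()
            A.append((np.degrees(np.arctan2(vy,vx))-a0+45)%90-45+a0); off.append(sg*q[k][:,ax].mean())
    return A,off
def carriers(t,V=False):
    H,S,W=cv2.split(cv2.cvtColor(t.img,cv2.COLOR_BGR2HSV)); m=((S<30)&(W>200)).astype(np.uint8)
    out=[]
    for c,st,l in comps(m,400):
        w=t.onz(c,.018)
        if st[4]>1300 or max(st[2],st[3])>48 or not(.3<w[0]<.75 and abs(w[1])<.5): continue
        cn=max(cv2.findContours(l,cv2.RETR_EXTERNAL,cv2.CHAIN_APPROX_NONE)[0],key=cv2.contourArea)
        pts=np.array([t.onz(p[0],.018)[:2] for p in cn],np.float32)
        a0=(cv2.minAreaRect(pts)[2]+45)%90-45
        A,off=heading(pts,a0); out.append((w[:2],np.mean(A),A))
    return out
def orange(v):
    H,S,W=cv2.split(cv2.cvtColor(v.img,cv2.COLOR_BGR2HSV)); return ((H>=6)&(H<22)&(S>130)&(W>110)).astype(np.uint8)
E
python3 - <<'E'
from h import *
t=V("top"); s=V("side")
for w,a,A in carriers(t): print(w.round(4),round(a,2),np.round(A,1))
def pk(v,u,w,th,r=7):
    G=cv2.cvtColor(v.img,cv2.COLOR_BGR2GRAY).astype(float); p=G[w-r:w+r+1,u-r:u+r+1]; k=np.clip(p-th,0,40)
    yy,xx=np.mgrid[w-r:w+r+1,u-r:u+r+1]; return np.array([(k*xx).sum()/k.sum(),(k*yy).sum()/k.sum()])
P=[pk(t,226,210,165),pk(t,271,208,165),pk(t,316,205,165)]
for p in P: print("pin top",p.round(2),t.onz(p,.053).round(4))
Q=[np.array([328.0,209.3]),pk(s,334,228,190,5),pk(s,340,248,190,5)]
for p,q in zip(P,Q): X,e=tri(t,p,s,q); print("tri",q.round(1),X.round(4),round(e,4))
X0,X2=t.onz(P[0],.053),t.onz(P[2],.053); d=X0-X2; print("yaw",np.degrees(np.arctan2(-d[0],d[1])),np.linalg.norm(d))
# reds tri
def rc(v,lo,hi):
    return [c for c,st,l in comps(redm(v)) if lo[0]<c[0]<hi[0] and lo[1]<c[1]<hi[1]][0]
for nm,a,b in (("cupL",(140,225,150,236),(300,178,314,186)),("knob",(180,225,195,238),(304,190,314,198)),("cupR",(420,205,432,220),(340,300,355,318))):
    p=rc(t,a[:2],a[2:]); q=rc(s,b[:2],b[2:]); X,e=tri(t,p,s,q); print(nm,p,q,X.round(4),round(e,4))
# blue blocks
for v in (t,s):
    for c,st,l in comps(bluetop(v,0)): print("blue",c.round(1),st.tolist())
E
```

```text
[ 0.3891 -0.2926] -5.7 [-4.7 -4.7 -6.3 -7. ]
[ 0.3736 -0.0026] -11.18 [-11.2 -11.4 -10.9 -11.2]
[0.3786 0.2523] 6.26 [6.7 6.7 6.6 5. ]
pin top [226.29 209.89] [0.6266 0.1373 0.053 ]
pin top [271.24 207.39] [0.6236 0.0174 0.053 ]
pin top [315.94 205.02] [ 0.6203 -0.102   0.053 ]
tri [328.  209.3] [0.6283 0.1382 0.0469] 0.0
tri [333.7 227.2] [0.6245 0.0177 0.048 ] 0.0009
tri [340.4 247.5] [ 0.6214 -0.1021  0.0483] 0.0005
yaw -1.4875578304413442 0.2393869386877943
cupL [145.30555556 230.74722222] [306.77777778 180.96581197] [0.5862 0.3526 0.0543] 0.0011
knob [187.03030303 231.31818182] [308.97183099 193.45070423] [0.5756 0.2417 0.0597] 0.0015
cupR [426.16       211.70857143] [347.24054983 309.09621993] [ 0.5763 -0.3922  0.0566] 0.0011
blue [490.7 167.5] [457, 143, 72, 48, 1341]
blue [ 37.6 157.7] [33, 156, 11, 5, 18]
blue [396.9 266.7] [390, 261, 14, 11, 110]
blue [ 58.2 294. ] [35, 275, 47, 37, 622]
blue [287.4 281.5] [282, 276, 12, 11, 90]
blue [183.2 288.2] [176, 282, 17, 12, 136]
blue [ 56.5 287.6] [49, 286, 16, 5, 29]
blue [ 64.  292.7] [58, 287, 12, 11, 46]
blue [483.1 295. ] [477, 290, 14, 11, 109]
blue [ 46.6 296. ] [45, 293, 5, 6, 20]
blue [266.5 170.3] [257, 162, 21, 14, 81]
blue [269.1 199.3] [265, 191, 9, 20, 122]
blue [274.8 239.4] [270, 231, 10, 22, 144]
blue [291.4 296.6] [286, 287, 11, 24, 181]
blue [418.6 379.6] [385, 340, 70, 74, 1923]
blue [264.8 358.7] [260, 347, 11, 24, 208]
```

>>> drive_tool([
  {"tx": 2.5,"ty": -2.6,"rz": 1.7,"hand": 1},
  {"tx": 2.5,"ty": -2.6,"rz": 1.7,"hand": 1},
  {"tx": 2.5,"ty": -2.6,"rz": 1.7,"hand": 0.3},
  {"tx": 2.5,"ty": -2.6,"rz": 1.7,"hand": 0.3},
  {"tx": 2.5,"ty": -2.6,"rz": 1.7,"hand": 0.3},
  {"tx": 2.5,"ty": -2.6,"rz": 1.7,"hand": 0.3},
  {"tx": 2.5,"ty": -2.6,"rz": 1.7,"hand": 0.3},
  {"tx": 2.5,"ty": -2.6,"rz": 1.8,"hand": 0.3},
], squeeze=20)

```text
$.moves[0]: bad value
```

>>> drive_tool([
  {"tx": 2.5,"ty": -2.6},
  {"tx": 2.5,"ty": -2.6},
  {"tx": 2.5,"ty": -2.6},
  {"tx": 2.5,"ty": -2.6},
  {"tx": 2.5,"ty": -2.6},
  {"tx": 2.5,"ty": -2.6},
  {"tx": 2.5,"ty": -2.6},
  {"tx": 2.3,"ty": -2},
])

```text
$.moves[0]: bad value
```

>>> drive_tool([
  {"rx": 0,"ry": 0,"rz": 1.7,"tx": 2.5,"ty": -2.6,"tz": 0,"hand": 0.3},
  {"rx": 0,"ry": 0,"rz": 1.7,"tx": 2.5,"ty": -2.6,"tz": 0,"hand": 0.3},
  {"rx": 0,"ry": 0,"rz": 1.7,"tx": 2.5,"ty": -2.6,"tz": 0,"hand": 0.3},
  {"rx": 0,"ry": 0,"rz": 1.7,"tx": 2.5,"ty": -2.6,"tz": 0,"hand": 0.3},
  {"rx": 0,"ry": 0,"rz": 1.7,"tx": 2.5,"ty": -2.6,"tz": 0,"hand": 0.3},
  {"rx": 0,"ry": 0,"rz": 1.7,"tx": 2.5,"ty": -2.6,"tz": 0,"hand": 0.3},
  {"rx": 0,"ry": 0,"rz": 1.7,"tx": 2.5,"ty": -2.6,"tz": 0,"hand": 0.3},
  {"rx": 0,"ry": 0,"rz": 1.8,"tx": 2.5,"ty": -2.6,"tz": 0,"hand": 0.3},
], squeeze=20)

```text
clock: 1.07
ee_pos: [0.3776, 0.4421, 0.2925]
tcp_rot: [0.012, 1.0, 0.0, 0.0]
force: [0.7, 0.2, 0.6]
grip_width: 0.057
```

>>> drive_tool([
  {"rx": 0,"ry": 0,"rz": 0,"tx": 3.3,"ty": -3.35,"tz": 0,"hand": 0.3},
  {"rx": 0,"ry": 0,"rz": 0,"tx": 2.8,"ty": -2.85,"tz": -1,"hand": 0.3},
  {"rx": 0,"ry": 0,"rz": 0,"tx": 2.8,"ty": -2.85,"tz": -1,"hand": 0.3},
  {"rx": 0,"ry": 0,"rz": 0,"tx": 2.8,"ty": -2.85,"tz": -1,"hand": 0.3},
  {"rx": 0,"ry": 0,"rz": 0,"tx": 2.8,"ty": -2.85,"tz": -1,"hand": 0.3},
  {"rx": 0,"ry": 0,"rz": 0,"tx": 2.8,"ty": -2.85,"tz": -1,"hand": 0.3},
  {"rx": 0,"ry": 0,"rz": 0,"tx": 2.4,"ty": -2.5,"tz": -2,"hand": 0.3},
  {"rx": 0,"ry": 0,"rz": 0,"tx": 0,"ty": 0,"tz": 0,"hand": 0.3},
])

```text
clock: 1.73
ee_pos: [0.5738, 0.237, 0.219]
tcp_rot: [0.019, 1.0, -0.004, -0.001]
force: [-0.2, -0.1, -0.3]
grip_width: 0.0564
```

Run:
```python
from h import *
t=V("top"); s=V("side"); t.crop(190,230,160,120,4,"pics/t3.png"); s.crop(300,190,160,120,4,"pics/s3.png")
print(ctrl.read_state()["ee_pos"])
```

```text
[0.57041741 0.2443505  0.22120797]
```

View pics/s3.png

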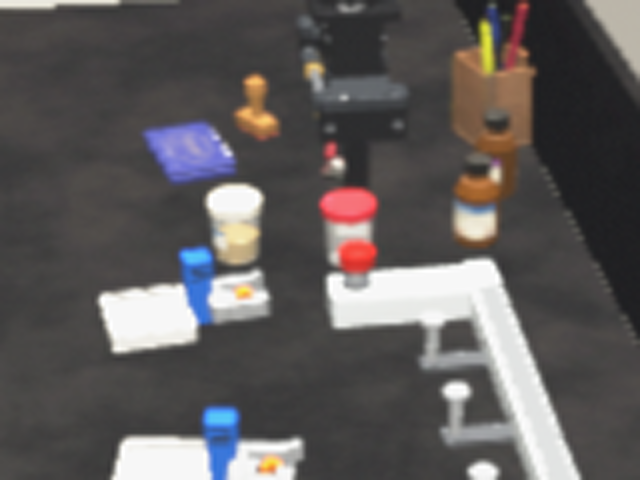

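>>> drive_tool([
  {"rx": 0,"ry": 0,"rz": 0,"tx": 0,"ty": 0,"tz": -3,"hand": 0.2},
  {"rx": 0,"ry": 0,"rz": 0,"tx": 0,"ty": 0,"tz": 0,"hand": 0.2},
  {"rx": 0,"ry": 0,"rz": 0,"tx": 0,"ty": 0,"tz": 0,"hand": 0.2},
])

```text
clock: 2.08
ee_pos: [0.5681, 0.2478, 0.1917]
tcp_rot: [0.011, 1.0, -0.0, -0.002]
force: [-0.1, -0.6, -0.3]
grip_width: 0.0528
```

Run:
```python
from h import *
for i in range(2):
    s=ctrl.read_state(); print(s["clock"],s["ee_pos"].round(4) if hasattr(s["ee_pos"],"round") else s["ee_pos"],s["tcp_rot"]); t=V("top")
t.crop(190,220,160,120,5,"pics/t4.png")
```

```text
2.0833 [0.5681 0.2478 0.1917] [ 1.13854188e-02  9.99933901e-01 -2.02561203e-04 -1.58921103e-03]
2.1333 [0.569  0.2479 0.1929] [ 1.16280365e-02  9.99932285e-01  3.45205184e-04 -3.08435484e-04]
```

View pics/t4.png

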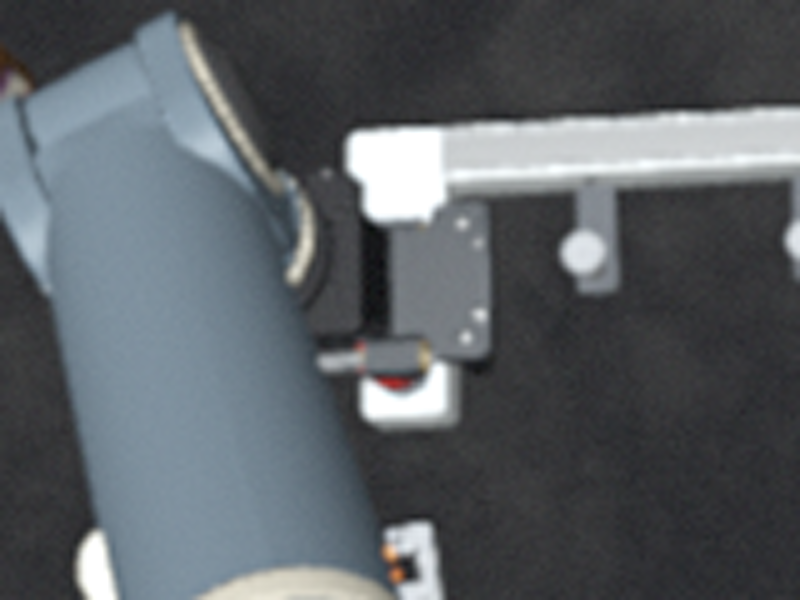

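>>> drive_tool([
  {"rx": 0,"ry": 0,"rz": 0,"tx": 0.6,"ty": -0.8,"tz": -2,"hand": 0.2},
  {"rx": 0,"ry": 0,"rz": 0,"tx": 0,"ty": 0,"tz": -1.5,"hand": 0.2},
  {"rx": 0,"ry": 0,"rz": 0,"tx": 0,"ty": 0,"tz": -1.5,"hand": 0.2},
  {"rx": 0,"ry": 0,"rz": 0,"tx": 0,"ty": 0,"tz": -1.5,"hand": 0.2},
  {"rx": 0,"ry": 0,"rz": 0,"tx": 0,"ty": 0,"tz": -1.5,"hand": 0.2},
  {"rx": 0,"ry": 0,"rz": 0,"tx": 0,"ty": 0,"tz": 0,"hand": 0.2},
  {"rx": 0,"ry": 0,"rz": 0,"tx": 0,"ty": 0,"tz": 0,"hand": 0.2},
])

```text
clock: 2.77
ee_pos: [0.5759, 0.2389, 0.113]
tcp_rot: [0.012, 1.0, 0.0, 0.0]
force: [-0.1, -0.5, 0.3]
grip_width: 0.0521
```

>>> drive_tool([
  {"rx": 0,"ry": 0,"rz": 0,"tx": 0,"ty": 0,"tz": 0,"hand": -1},
  {"rx": 0,"ry": 0,"rz": 0,"tx": 0,"ty": 0,"tz": 0,"hand": -1},
  {"rx": 0,"ry": 0,"rz": 0,"tx": 0,"ty": 0,"tz": 0,"hand": -1},
  {"rx": 0,"ry": 0,"rz": 0,"tx": 0,"ty": 0,"tz": 0,"hand": -1},
  {"rx": 0,"ry": 0,"rz": 0,"tx": 0,"ty": 0,"tz": 0,"hand": -1},
], squeeze=25)

```text
clock: 3.18
ee_pos: [0.5763, 0.2388, 0.1133]
tcp_rot: [0.013, 1.0, 0.001, 0.001]
force: [-0.6, 0.5, 2.6]
grip_width: 0.0323
```

>>> drive_tool([
  {"rx": 0,"ry": 0,"rz": 0,"tx": 0,"ty": 0,"tz": 0.3,"hand": -1},
  {"rx": 0,"ry": 0,"rz": 0,"tx": 0,"ty": 0,"tz": 0.3,"hand": -1},
  {"rx": 0,"ry": 0,"rz": 0,"tx": 0,"ty": 0,"tz": 0.3,"hand": -1},
  {"rx": 0,"ry": 0,"rz": 0,"tx": 0,"ty": 0,"tz": 0.3,"hand": -1},
  {"rx": 0,"ry": 0,"rz": 0,"tx": 0,"ty": 0,"tz": 0.3,"hand": -1},
  {"rx": 0,"ry": 0,"rz": 0,"tx": 0,"ty": 0,"tz": 0.3,"hand": -1},
  {"rx": 0,"ry": 0,"rz": 0,"tx": 0,"ty": 0,"tz": 0.2,"hand": -1},
  {"rx": 0,"ry": 0,"rz": 0,"tx": 0,"ty": 0,"tz": 0,"hand": -1},
])

```text
clock: 3.85
ee_pos: [0.5762, 0.2387, 0.1315]
tcp_rot: [0.013, 1.0, 0.0, 0.001]
force: [6.5, 3.7, -10.4]
grip_width: 0.0322
```

>>> drive_tool([
  {"rx": 0,"ry": 0,"rz": 0,"tx": 0,"ty": 0,"tz": 0.2,"hand": -1},
  {"rx": 0,"ry": 0,"rz": 0,"tx": 0,"ty": 0,"tz": 0,"hand": -1},
])

```text
clock: 4.02
ee_pos: [0.5761, 0.2387, 0.1317]
tcp_rot: [0.013, 1.0, 0.0, 0.001]
force: [9.4, 6.2, -20.2]
grip_width: 0.0324
```

Run:
```python
from h import *
s=V("side"); s.crop(300,190,160,120,5,"pics/s5.png")
```

```text
(no output)
```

View pics/s5.png

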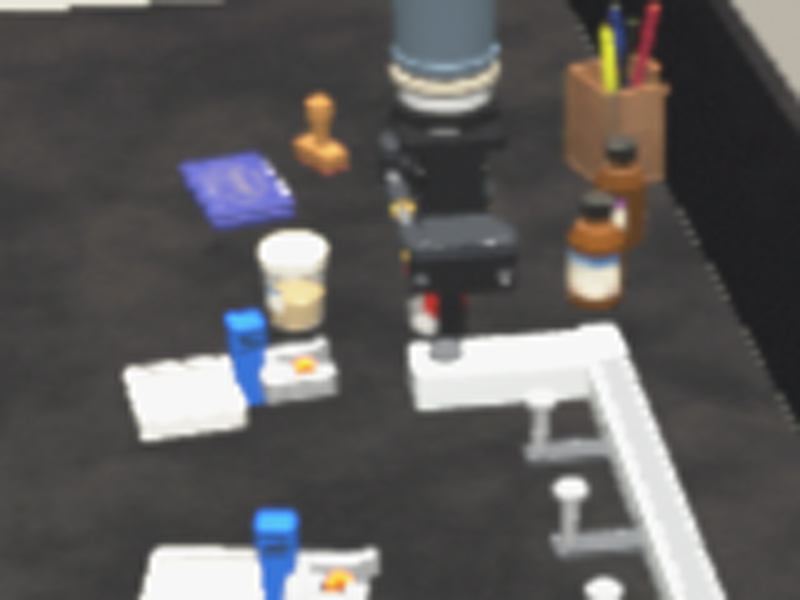

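>>> drive_tool([
  {"rx": 0,"ry": 0,"rz": 0,"tx": 0,"ty": 0,"tz": -0.25,"hand": -1},
  {"rx": 0,"ry": 0,"rz": 0,"tx": 0,"ty": 0,"tz": 0,"hand": 0.25},
  {"rx": 0,"ry": 0,"rz": 0,"tx": 0,"ty": 0,"tz": 0,"hand": 0.25},
  {"rx": 0,"ry": 0,"rz": 0,"tx": 0,"ty": 0,"tz": 0,"hand": 0.25},
  {"rx": 0,"ry": 0,"rz": 0,"tx": 0,"ty": 0,"tz": 2.5,"hand": 0.25},
  {"rx": 0,"ry": 0,"rz": 0,"tx": 0,"ty": 0,"tz": 4,"hand": 0.25},
  {"rx": 0,"ry": 0,"rz": 0,"tx": 0,"ty": 0,"tz": 2,"hand": 0.25},
  {"rx": 0,"ry": 0,"rz": 0,"tx": 0,"ty": 0,"tz": 0,"hand": 0.25},
])

```text
clock: 4.73
ee_pos: [0.5779, 0.2386, 0.2226]
tcp_rot: [0.013, 1.0, 0.002, 0.004]
force: [0.3, -0.2, 1.1]
grip_width: 0.0538
```

Run:
```python
from h import *
t=V("top"); s=V("side"); s.crop(300,190,160,120,5,"pics/s6.png")
for c,st,l in comps(redm(s)): print("side red",c.round(1),st.tolist())
for w,a,A in carriers(t): print(w.round(4),round(a,2),np.round(A,1))
```

```text
side red [348.5 138.7] [346, 130, 6, 18, 51]
side red [302.9 167.3] [301, 166, 5, 4, 16]
side red [307.6 184.1] [299, 177, 16, 17, 189]
side red [193.2 252.6] [159, 207, 53, 116, 1978]
side red [ 63.1 359.4] [0, 211, 196, 269, 30848]
side red [347.2 309.1] [337, 301, 22, 17, 291]
[ 0.3891 -0.2934] -6.28 [-8.5 -4.7 -6.3 -5.5]
[ 0.3736 -0.0028] -11.85 [-11.1 -11.6 -12.1 -12.6]
```

View pics/s6.png

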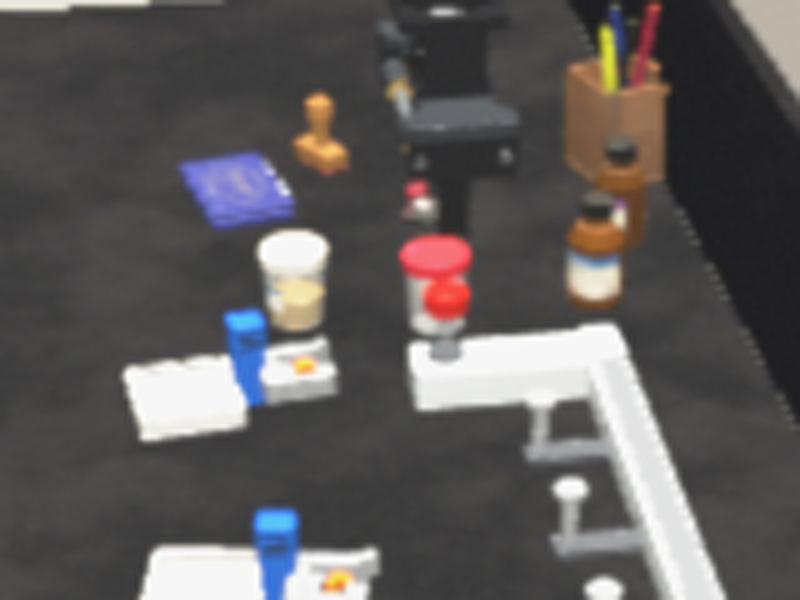

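>>> drive_tool([
  {"rx": 0,"ry": 0,"rz": -1.25,"tx": -1.9,"ty": -3.15,"tz": 0,"hand": 0.25},
  {"rx": 0,"ry": 0,"rz": -1.25,"tx": -1.9,"ty": -3.15,"tz": 0,"hand": 0.25},
  {"rx": 0,"ry": 0,"rz": -1.25,"tx": -1.9,"ty": -3.15,"tz": 0,"hand": 0.25},
  {"rx": 0,"ry": 0,"rz": -1.25,"tx": -1.9,"ty": -3.15,"tz": 0,"hand": 0.25},
  {"rx": 0,"ry": 0,"rz": -1.25,"tx": -1.9,"ty": -3.15,"tz": 0,"hand": 0.25},
  {"rx": 0,"ry": 0,"rz": -1.25,"tx": -1.9,"ty": -3.15,"tz": 0,"hand": 0.25},
  {"rx": 0,"ry": 0,"rz": -1.25,"tx": -1.9,"ty": -3.15,"tz": 0,"hand": 0.25},
  {"rx": 0,"ry": 0,"rz": -1.25,"tx": -1.9,"ty": -3.15,"tz": 0,"hand": 0.25},
])

```text
clock: 5.5
ee_pos: [0.4211, -0.0152, 0.2154]
tcp_rot: [0.1, 0.995, -0.0, -0.002]
force: [0.9, -0.7, 0.5]
grip_width: 0.0547
```

>>> drive_tool([
  {"rx": 0,"ry": 0,"rz": 0,"tx": 0,"ty": 0,"tz": -2,"hand": 0.25},
  {"rx": 0,"ry": 0,"rz": 0,"tx": 0,"ty": 0,"tz": 0,"hand": 0.25},
  {"rx": 0,"ry": 0,"rz": 0,"tx": 0,"ty": 0,"tz": 0,"hand": 0.25},
  {"rx": 0,"ry": 0,"rz": 0,"tx": 0,"ty": 0,"tz": 0,"hand": 0.25},
])

```text
clock: 5.83
ee_pos: [0.424, -0.0129, 0.1966]
tcp_rot: [0.099, 0.995, -0.0, -0.001]
force: [0.2, 0.2, 0.3]
grip_width: 0.0546
```

Run:
```python
from h import *
t=V("top"); s=V("side"); t.crop(290,270,160,120,5,"pics/t7.png"); s.crop(280,220,160,120,5,"pics/s7.png")
st=ctrl.read_state();print(st["ee_pos"],st["joint_pos"])
for w,a,A in carriers(t): print(w.round(4),round(a,2),np.round(A,1))
```

```text
[ 0.42453844 -0.01269739  0.1970032 ] [-0.24538416  0.18432192  0.19779947  2.2097262  -0.05299936  0.75151494
  1.36062213]
[ 0.3891 -0.2934] -6.28 [-8.5 -4.7 -6.3 -5.5]
[0.3788 0.2518] 6.11 [5.5 6.3 6.8 5.9]
```

View pics/t7.png

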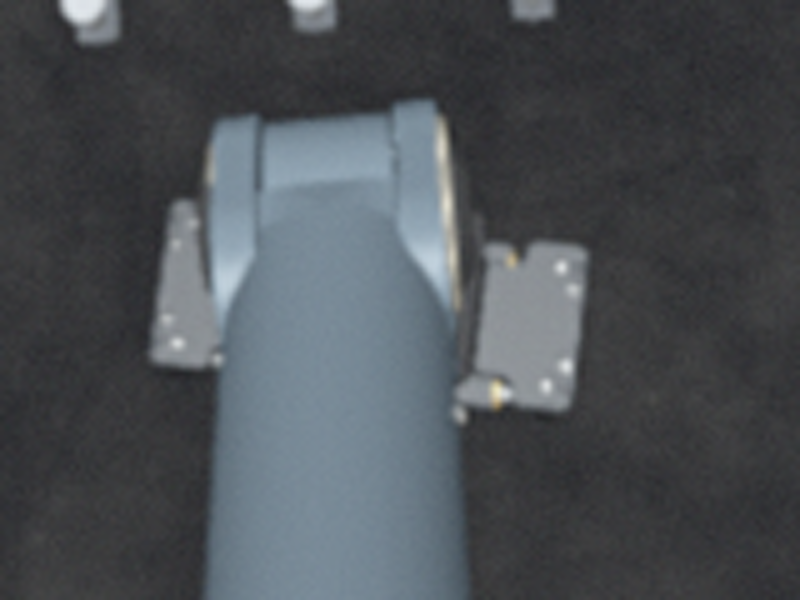

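View pics/s7.png

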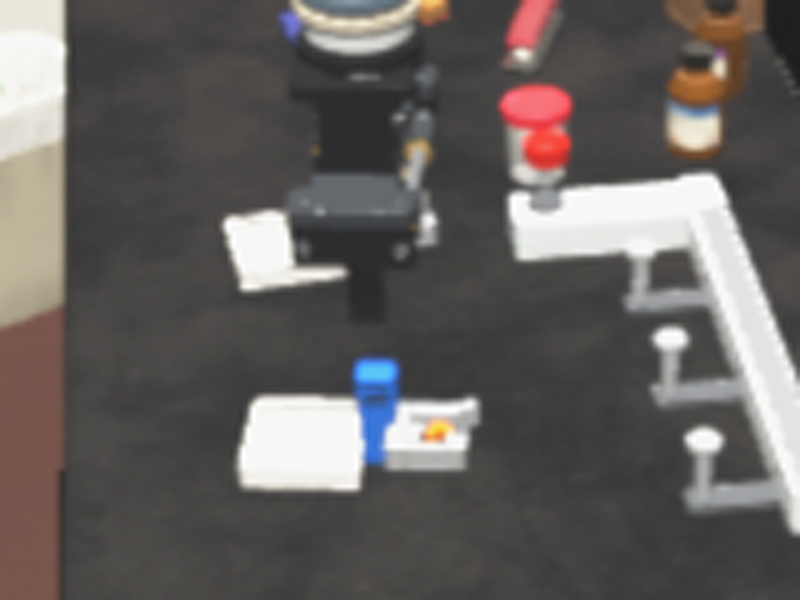

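>>> drive_tool([
  {"rx": 0,"ry": 0,"rz": 0,"tx": 0,"ty": 0,"tz": -2,"hand": 0.25},
  {"rx": 0,"ry": 0,"rz": 0,"tx": 0,"ty": 0,"tz": -2,"hand": 0.25},
  {"rx": 0,"ry": 0,"rz": 0,"tx": 0,"ty": 0,"tz": -2,"hand": 0.25},
  {"rx": 0,"ry": 0,"rz": 0,"tx": 0,"ty": 0,"tz": -1.5,"hand": 0.25},
  {"rx": 0,"ry": 0,"rz": 0,"tx": 0,"ty": 0,"tz": -1.4,"hand": 0.25},
  {"rx": 0,"ry": 0,"rz": 0,"tx": 0,"ty": 0,"tz": 0,"hand": 0.25},
  {"rx": 0,"ry": 0,"rz": 0,"tx": 0,"ty": 0,"tz": 0,"hand": 0.25},
])

```text
clock: 6.52
ee_pos: [0.4241, -0.0131, 0.1076]
tcp_rot: [0.099, 0.995, -0.0, -0.001]
force: [0.7, -0.6, 0.2]
grip_width: 0.0547
```

>>> drive_tool([
  {"rx": 0,"ry": 0,"rz": 0,"tx": 0,"ty": 0,"tz": 0,"hand": -1},
  {"rx": 0,"ry": 0,"rz": 0,"tx": 0,"ty": 0,"tz": 0,"hand": -1},
  {"rx": 0,"ry": 0,"rz": 0,"tx": 0,"ty": 0,"tz": 0,"hand": -1},
  {"rx": 0,"ry": 0,"rz": 0,"tx": 0,"ty": 0,"tz": 0,"hand": -1},
  {"rx": 0,"ry": 0,"rz": 0,"tx": 0,"ty": 0,"tz": 0,"hand": -1},
  {"rx": 0,"ry": 0,"rz": 0,"tx": 0,"ty": 0,"tz": 0,"hand": -1},
], squeeze=25)

```text
clock: 7.02
ee_pos: [0.424, -0.0137, 0.1081]
tcp_rot: [0.1, 0.995, 0.0, 0.0]
force: [-0.1, 2.5, 2.1]
grip_width: 0.0225
```

Run:
```python
from h import *
s=V("side"); s.crop(280,240,160,120,5,"pics/s8.png")
st=ctrl.read_state();print(st["ee_pos"],st["joint_pos"])
```

```text
[ 0.42406536 -0.01359578  0.10805573] [-0.20852311  0.3521498   0.1677944   2.27933237 -0.11727758  0.51691727
  1.42187636]
```

View pics/s8.png

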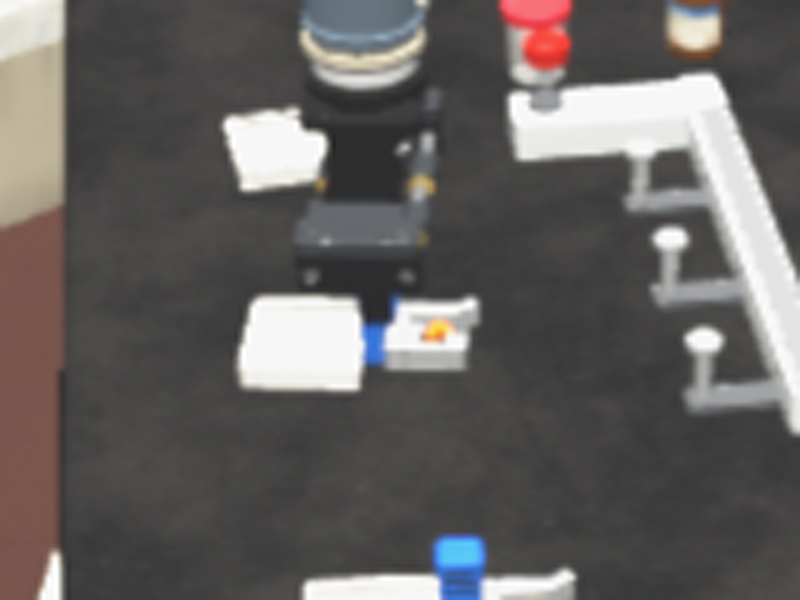

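>>> drive_tool([
  {"rx": 0,"ry": 0,"rz": 1.25,"tx": 1.3,"ty": 0.42,"tz": 0,"hand": -1},
  {"rx": 0,"ry": 0,"rz": 1.25,"tx": 1.3,"ty": 0.42,"tz": 0,"hand": -1},
  {"rx": 0,"ry": 0,"rz": 1.25,"tx": 1.3,"ty": 0.42,"tz": 0,"hand": -1},
  {"rx": 0,"ry": 0,"rz": 1.25,"tx": 1.3,"ty": 0.42,"tz": 0,"hand": -1},
  {"rx": 0,"ry": 0,"rz": 1.25,"tx": 1.3,"ty": 0.42,"tz": 0,"hand": -1},
  {"rx": 0,"ry": 0,"rz": 1.25,"tx": 1.3,"ty": 0.42,"tz": 0,"hand": -1},
  {"rx": 0,"ry": 0,"rz": 1.25,"tx": 1.3,"ty": 0.42,"tz": 0,"hand": -1},
  {"rx": 0,"ry": 0,"rz": 1.25,"tx": 1.3,"ty": 0.42,"tz": 0,"hand": -1},
])

```text
clock: 7.73
ee_pos: [0.5236, 0.0184, 0.1073]
tcp_rot: [0.013, 1.0, -0.001, -0.006]
force: [-9.5, -2.8, 10.3]
grip_width: 0.0218
```

>>> drive_tool([
  {"rx": 0,"ry": 0,"rz": 0,"tx": 0,"ty": 0,"tz": 0,"hand": -1},
  {"rx": 0,"ry": 0,"rz": 0,"tx": 0,"ty": 0,"tz": 0,"hand": -1},
  {"rx": 0,"ry": 0,"rz": 0,"tx": 0,"ty": 0,"tz": 0,"hand": -1},
])

```text
clock: 7.98
ee_pos: [0.528, 0.02, 0.1076]
tcp_rot: [0.013, 1.0, 0.0, 0.0]
force: [1.1, 1.1, -1.5]
grip_width: 0.0219
```

Run:
```python
from h import *
s=V("side"); s.crop(300,240,160,120,5,"pics/s9.png"); t=V("top"); t.crop(280,240,160,120,5,"pics/t9.png")
for w,a,A in carriers(t): print(w.round(4),round(a,2),np.round(A,1))
```

```text
[ 0.3892 -0.2927] -6.63 [-8.4 -4.7 -6.3 -7. ]
[0.3804 0.2537] 9.16 [ 6.4 19.   6.6  4.7]
```

View pics/s9.png

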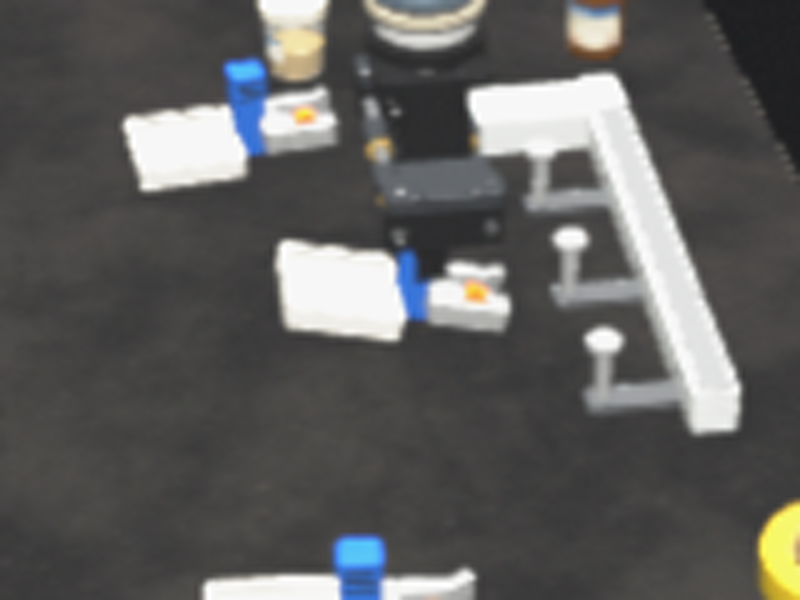

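View pics/t9.png

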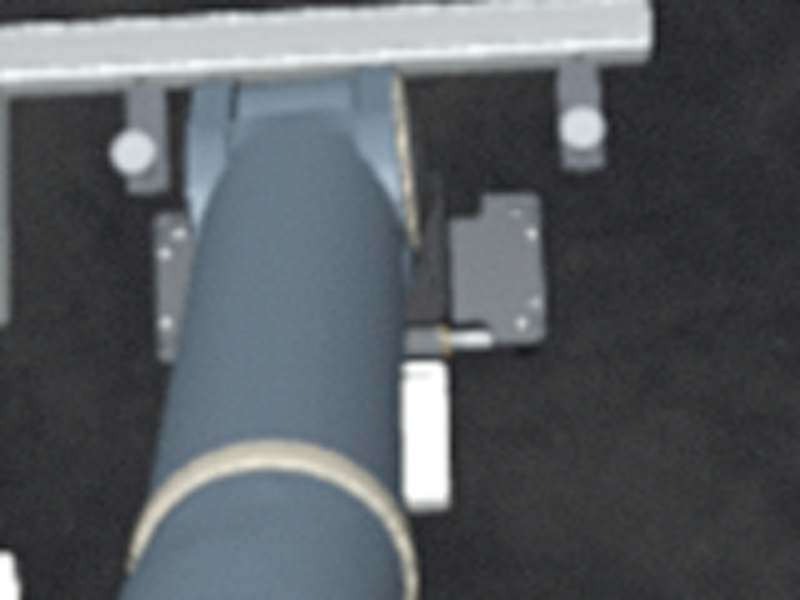

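Run:
```python
from h import *
s=V("side"); t=V("top"); s.crop(285,235,80,60,10,"pics/s10.png")
a=s.onz((220+288/5,180+328/5),0);b=s.onz((220+400/5,180+340/5),0);print(a,b,np.degrees(np.arctan2(*(b-a)[[1,0]])))
o=(200,180)
a=t.onz((200+449/5,180+505/5),.018);b=t.onz((200+449/5,180+366/5),.018);print(a,b,np.degrees(np.arctan2(*(b-a)[[1,0]])))
```

```text
[0.43163954 0.01120316 0.        ] [ 5.03710897e-01 -1.54383328e-02 -1.11022302e-16] -20.287054072299956
[ 0.42751142 -0.01654466  0.018     ] [ 0.50217559 -0.02191122  0.018     ] -4.1111166402207555
```

View pics/s10.png

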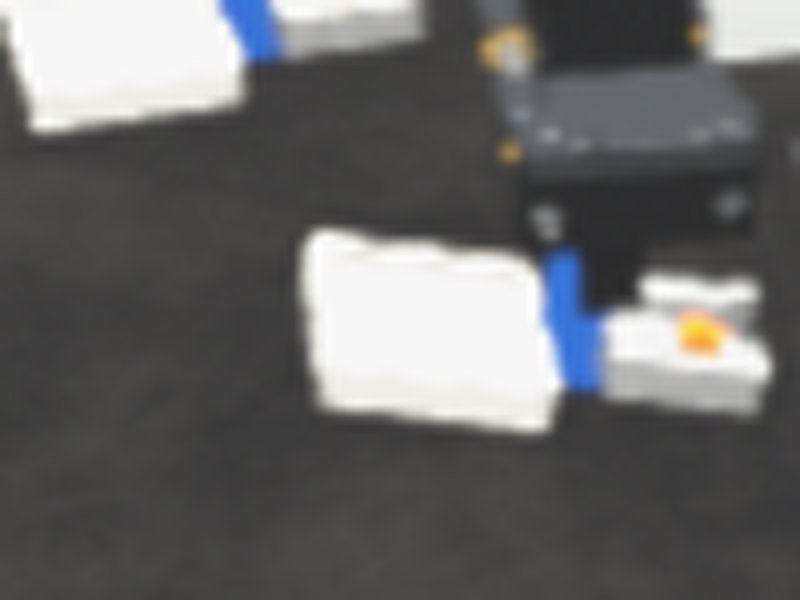

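>>> drive_tool([
  {"rx": 0,"ry": 0,"rz": 0,"tx": 0,"ty": 0,"tz": 0,"hand": 0},
  {"rx": 0,"ry": 0,"rz": 0,"tx": 0,"ty": 0,"tz": 0,"hand": 0},
  {"rx": 0,"ry": 0,"rz": 0,"tx": 0,"ty": 0,"tz": 0,"hand": 0},
  {"rx": 0,"ry": 0,"rz": 0,"tx": 0,"ty": 0,"tz": -0.4,"hand": 0},
])

```text
clock: 8.52
ee_pos: [0.5282, 0.0199, 0.1043]
tcp_rot: [0.013, 1.0, 0.0, 0.001]
force: [-0.1, -0.5, -0.3]
grip_width: 0.0389
```

Run:
```python
from h import *
s=V("side"); t=V("top"); s.crop(285,235,80,60,10,"pics/s11.png"); t.crop(280,240,80,60,10,"pics/t11.png")
```

```text
(no output)
```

View pics/s11.png

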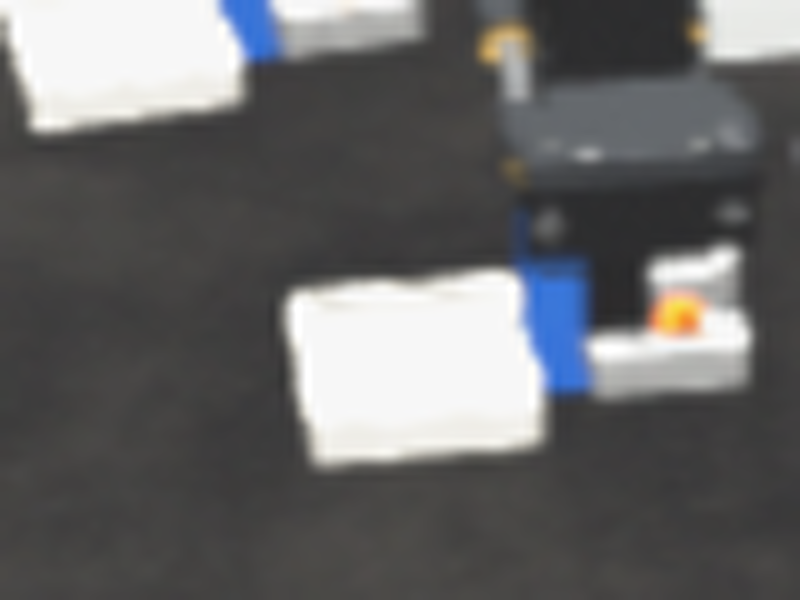

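View pics/t11.png

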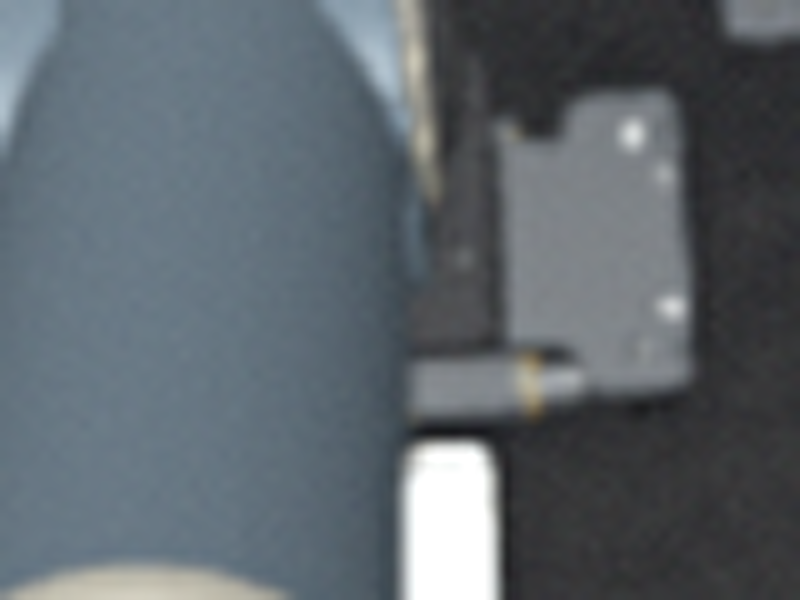

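Run:
```python
from h import *
s=V("side"); 
P=lambda u,v,z: s.onz((245+u/10,205+v/10),z).round(4)
a,b=P(315,467,0),P(547,443,0); print("tray corners",a,b,np.degrees(np.arctan2(b[1]-a[1],b[0]-a[0])),np.linalg.norm(b-a))
print("hook",P(597,397,.014),P(750,383,.014))
print("block bottom R",P(590,390,0.018),"L",P(547,390,.018))
c=np.array([0.528,0.02-.0195-.0]); print("finger tip -y proj",[ (s.proj([.528+dx,.02-.03,z])-[245,205])*10 for dx,z in ((-.0095,.034),(.0095,.034),(-.0095,.06),(.0095,.06))])
```

```text
tray corners [ 0.4243 -0.023   0.    ] [ 0.5016 -0.0226 -0.    ] 0.29648262933690556 0.07730103492192071
hook [ 0.5192 -0.019   0.014 ] [ 0.5706 -0.0197  0.014 ]
block bottom R [ 0.5167 -0.0202  0.018 ] L [ 0.5027 -0.0178  0.018 ]
finger tip -y proj [array([590.03337136, 332.35913468]), array([646.73306054, 326.82414226]), array([588.99283248, 266.77078951]), array([646.21960901, 261.29435467])]
```

>>> drive_tool([
  {"rx": 0,"ry": 0,"rz": 0,"tx": -0.8,"ty": -0.2,"tz": 0,"hand": 0},
  {"rx": 0,"ry": 0,"rz": 0,"tx": -0.8,"ty": -0.2,"tz": 0,"hand": 0},
  {"rx": 0,"ry": 0,"rz": 0,"tx": 0,"ty": 0,"tz": 0,"hand": 0},
  {"rx": 0,"ry": 0,"rz": 0,"tx": 0,"ty": 0,"tz": 0,"hand": -1},
  {"rx": 0,"ry": 0,"rz": 0,"tx": 0,"ty": 0,"tz": 0,"hand": -1},
  {"rx": 0,"ry": 0,"rz": 0,"tx": 0,"ty": 0,"tz": 0,"hand": -1},
  {"rx": 0,"ry": 0,"rz": 0,"tx": 0,"ty": 0,"tz": 0,"hand": -1},
  {"rx": 0,"ry": 0,"rz": 0,"tx": 0,"ty": 0,"tz": 0,"hand": -1},
], squeeze=50)

```text
clock: 9.33
ee_pos: [0.5125, 0.0165, 0.104]
tcp_rot: [0.013, 1.0, 0.0, 0.001]
force: [0.4, 2.2, 0.7]
grip_width: 0.0219
```

>>> drive_tool([
  {"rx": 0,"ry": 0,"rz": 0,"tx": 0,"ty": 0,"tz": 0.2,"hand": -1},
  {"rx": 0,"ry": 0,"rz": 0,"tx": 0,"ty": 0,"tz": 0.2,"hand": -1},
  {"rx": 0,"ry": 0,"rz": 0,"tx": 0,"ty": 0,"tz": 0,"hand": -1},
  {"rx": 0,"ry": 0,"rz": 0,"tx": 0,"ty": 0,"tz": 0,"hand": -1},
])

```text
clock: 9.67
ee_pos: [0.5115, 0.0156, 0.1076]
tcp_rot: [0.013, 1.0, -0.0, -0.0]
force: [1.1, -0.9, -3.5]
grip_width: 0.0219
```

Run:
```python
from h import *
s=V("side"); s.crop(285,235,80,60,10,"pics/s12.png"); print(ctrl.read_state()["ee_pos"])
```

```text
[0.51150894 0.0156778  0.10752712]
```

View pics/s12.png

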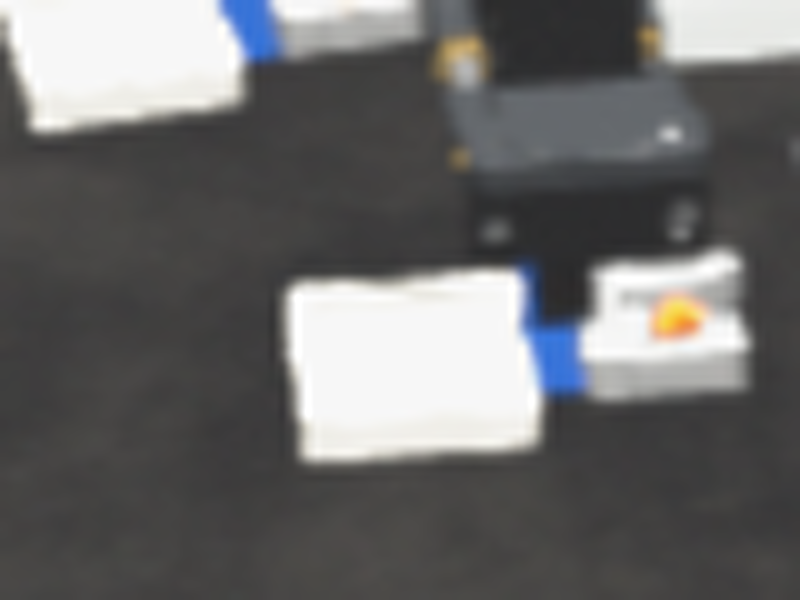

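>>> drive_tool([
  {"rx": 0,"ry": 0,"rz": 0,"tx": 0.7,"ty": 0.2,"tz": 0,"hand": -1},
  {"rx": 0,"ry": 0,"rz": 0,"tx": 0.8,"ty": 0.2,"tz": 0,"hand": -1},
  {"rx": 0,"ry": 0,"rz": 0,"tx": 0.8,"ty": 0,"tz": 0,"hand": -1},
  {"rx": 0,"ry": 0,"rz": 0,"tx": 0.8,"ty": 0,"tz": 0,"hand": -1},
  {"rx": 0,"ry": 0,"rz": 0,"tx": 0.5,"ty": 0,"tz": 0,"hand": -1},
  {"rx": 0,"ry": 0,"rz": 0,"tx": 0,"ty": 0,"tz": 0,"hand": -1},
  {"rx": 0,"ry": 0,"rz": 0,"tx": 0,"ty": 0,"tz": 0,"hand": -1},
])

```text
clock: 10.3
ee_pos: [0.548, 0.0198, 0.1076]
tcp_rot: [0.013, 1.0, -0.0, -0.0]
force: [-0.5, -0.4, -4.1]
grip_width: 0.0215
```

Run:
```python
from h import *
s=V("side"); s.crop(310,230,80,60,10,"pics/s13.png"); print(ctrl.read_state()["ee_pos"])
```

```text
[0.54751784 0.01977504 0.10752303]
```

View pics/s13.png

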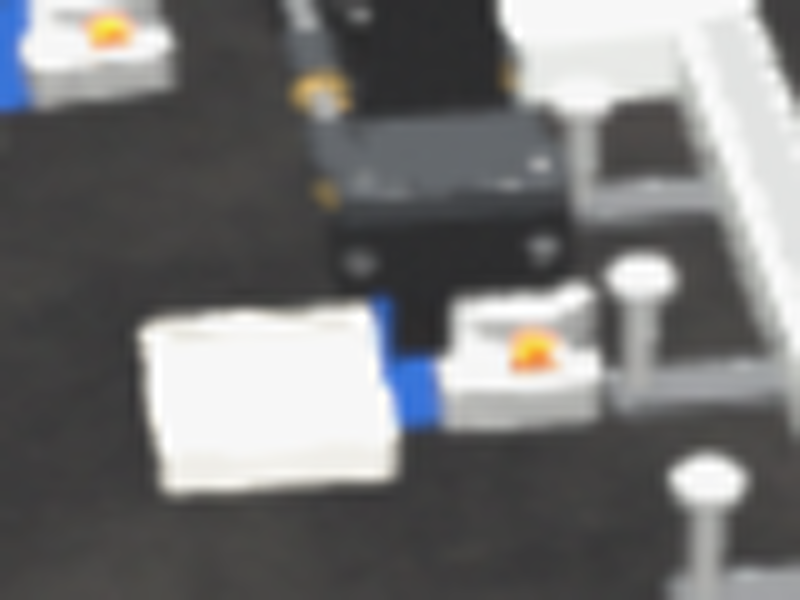

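>>> drive_tool([
  {"rx": 0,"ry": 0,"rz": 0,"tx": 0.6,"ty": -0.02,"tz": 0,"hand": -1},
  {"rx": 0,"ry": 0,"rz": 0,"tx": 0.6,"ty": -0.02,"tz": 0,"hand": -1},
  {"rx": 0,"ry": 0,"rz": 0,"tx": 0.6,"ty": -0.02,"tz": 0,"hand": -1},
  {"rx": 0,"ry": 0,"rz": 0,"tx": 0.6,"ty": -0.02,"tz": 0,"hand": -1},
  {"rx": 0,"ry": 0,"rz": 0,"tx": 0.6,"ty": -0.02,"tz": 0,"hand": -1},
  {"rx": 0,"ry": 0,"rz": 0,"tx": 0.5,"ty": 0,"tz": 0,"hand": -1},
  {"rx": 0,"ry": 0,"rz": 0,"tx": 0,"ty": 0,"tz": 0,"hand": -1},
])

```text
clock: 10.93
ee_pos: [0.5835, 0.0182, 0.1074]
tcp_rot: [0.013, 1.0, -0.0, -0.0]
force: [-0.1, -2.6, -4.5]
grip_width: 0.0212
```

Run:
```python
from h import *
s=V("side"); s.crop(310,230,80,60,10,"pics/s14.png"); print(ctrl.read_state()["ee_pos"],ctrl.read_state()["force"])
```

```text
[0.58312531 0.01785985 0.10742615] [-0.93202214 -3.34464391 -4.57613144]
```

View pics/s14.png

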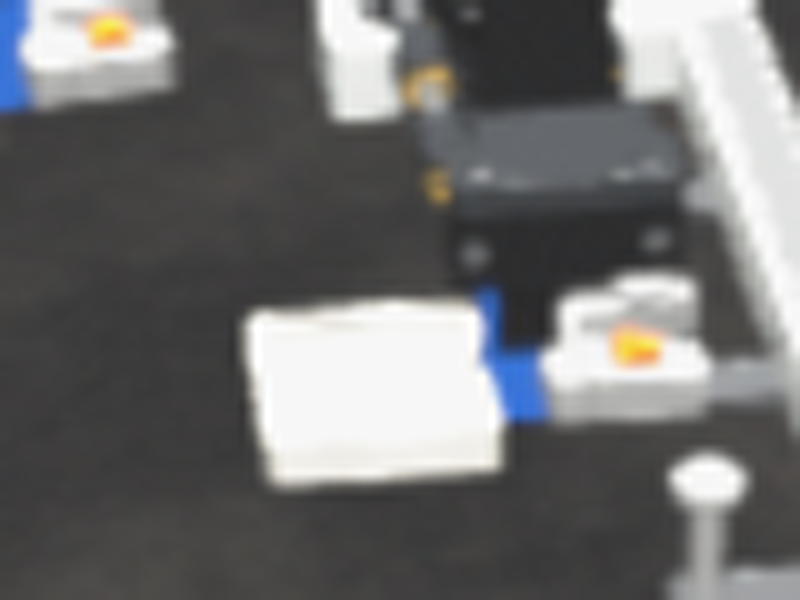

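>>> drive_tool([
  {"rx": 0,"ry": 0,"rz": 0,"tx": 0.4,"ty": 0,"tz": 0,"hand": -1},
  {"rx": 0,"ry": 0,"rz": 0,"tx": 0.4,"ty": 0,"tz": 0,"hand": -1},
  {"rx": 0,"ry": 0,"rz": 0,"tx": 0.4,"ty": 0,"tz": 0,"hand": -1},
  {"rx": 0,"ry": 0,"rz": 0,"tx": 0.3,"ty": 0,"tz": 0,"hand": -1},
  {"rx": 0,"ry": 0,"rz": 0,"tx": 0.2,"ty": 0,"tz": 0,"hand": -1},
  {"rx": 0,"ry": 0,"rz": 0,"tx": 0,"ty": 0,"tz": 0,"hand": -1},
])

```text
clock: 11.48
ee_pos: [0.6, 0.0192, 0.1078]
tcp_rot: [0.013, 1.0, 0.0, -0.0]
force: [-3.3, -0.2, -2.2]
grip_width: 0.0218
```

Run:
```python
from h import *
s=V("side"); s.crop(310,230,80,60,10,"pics/s15.png"); print(ctrl.read_state()["ee_pos"],ctrl.read_state()["force"])
t=V("top"); t.crop(280,220,80,60,10,"pics/t15.png")
```

```text
[0.59994812 0.0191868  0.10781322] [-0.35969425  0.57017186 -5.37806113]
```

View pics/s15.png

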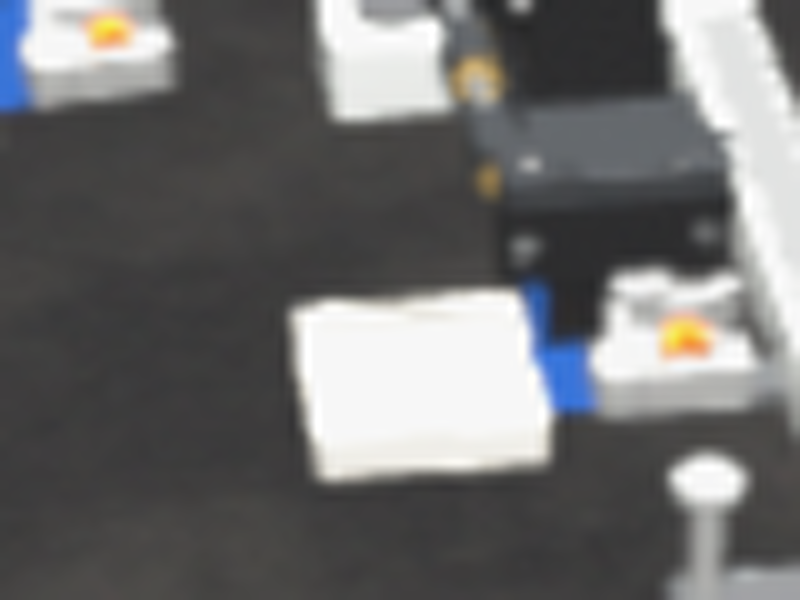

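>>> drive_tool([
  {"rx": 0,"ry": 0,"rz": 0,"tx": 0.3,"ty": 0,"tz": 0,"hand": -1},
  {"rx": 0,"ry": 0,"rz": 0,"tx": 0,"ty": 0,"tz": 0,"hand": -1},
  {"rx": 0,"ry": 0,"rz": 0,"tx": 0,"ty": 0,"tz": 0,"hand": -1},
])

```text
clock: 11.83
ee_pos: [0.6013, 0.0192, 0.1075]
tcp_rot: [0.013, 1.0, 0.0, -0.002]
force: [-4.7, 0.8, -1.2]
grip_width: 0.0218
```

>>> drive_tool([
  {"rx": 0,"ry": 0,"rz": 0,"tx": -0.3,"ty": 0,"tz": 0,"hand": -1},
  {"rx": 0,"ry": 0,"rz": 0,"tx": -0.3,"ty": 0,"tz": 0,"hand": -1},
  {"rx": 0,"ry": 0,"rz": 0,"tx": -0.3,"ty": 0,"tz": 0,"hand": -1},
  {"rx": 0,"ry": 0,"rz": 0,"tx": 0,"ty": 0,"tz": 0,"hand": -1},
])

```text
clock: 12.17
ee_pos: [0.5954, 0.0191, 0.1085]
tcp_rot: [0.013, 1.0, 0.0, 0.002]
force: [3.3, -0.4, -4.1]
grip_width: 0.0218
```

>>> drive_tool([
  {"rx": 0,"ry": 0,"rz": 0,"tx": 0.3,"ty": 0,"tz": -0.2,"hand": -1},
  {"rx": 0,"ry": 0,"rz": 0,"tx": 0,"ty": 0,"tz": -0.2,"hand": -1},
  {"rx": 0,"ry": 0,"rz": 0,"tx": 0,"ty": 0,"tz": 0,"hand": 0.3},
  {"rx": 0,"ry": 0,"rz": 0,"tx": 0,"ty": 0,"tz": 0,"hand": 0.3},
  {"rx": 0,"ry": 0,"rz": 0,"tx": 0,"ty": 0,"tz": 0,"hand": 0.3},
  {"rx": 0,"ry": 0,"rz": 0,"tx": 0,"ty": 0,"tz": 3,"hand": 0.3},
  {"rx": 0,"ry": 0,"rz": 0,"tx": 0,"ty": 0,"tz": 4,"hand": 0.3},
  {"rx": 0,"ry": 0,"rz": 0,"tx": 0,"ty": 0,"tz": 3,"hand": 0.3},
])

```text
clock: 12.83
ee_pos: [0.597, 0.0188, 0.2057]
tcp_rot: [0.013, 1.0, 0.0, 0.0]
force: [-0.5, -0.3, 0.4]
grip_width: 0.0521
```

>>> drive_tool([
  {"rx": 0,"ry": 0,"rz": -0.6,"tx": -1.9,"ty": -3.6,"tz": 0,"hand": 0.3},
  {"rx": 0,"ry": 0,"rz": -0.6,"tx": -1.9,"ty": -3.6,"tz": 0,"hand": 0.3},
  {"rx": 0,"ry": 0,"rz": -0.6,"tx": -1.9,"ty": -3.6,"tz": 0,"hand": 0.3},
  {"rx": 0,"ry": 0,"rz": -0.6,"tx": -1.9,"ty": -3.6,"tz": 0,"hand": 0.3},
  {"rx": 0,"ry": 0,"rz": -0.6,"tx": -1.9,"ty": -3.6,"tz": 0,"hand": 0.3},
  {"rx": 0,"ry": 0,"rz": -0.6,"tx": -1.9,"ty": -3.6,"tz": 0,"hand": 0.3},
  {"rx": 0,"ry": 0,"rz": -0.6,"tx": -1.9,"ty": -3.6,"tz": 0,"hand": 0.3},
  {"rx": 0,"ry": 0,"rz": -0.3,"tx": -1.9,"ty": -3.6,"tz": 0,"hand": 0.3},
])

```text
clock: 13.5
ee_pos: [0.4436, -0.2705, 0.2041]
tcp_rot: [0.052, 0.999, 0.0, 0.0]
force: [0.4, 0.1, 0.7]
grip_width: 0.057
```

Run:
```python
from h import *
s=V("side"); t=V("top"); s.crop(310,240,160,120,5,"pics/s16.png"); t.crop(260,220,160,120,5,"pics/t16.png"); t.crop(390,270,160,120,5,"pics/t16b.png")
for w,a,A in carriers(t): print(w.round(4),round(a,2),np.round(A,1))
```

```text
[0.545  0.0202] -1.78 [-2.2 -1.  -3.4 -0.6]
[0.3789 0.2518] 6.34 [6.4 6.2 6.8 5.9]
```

View pics/s16.png

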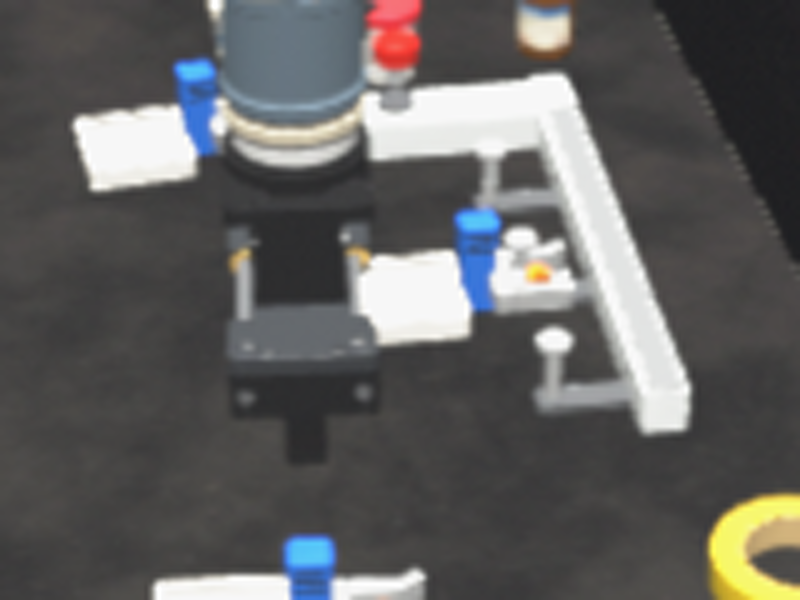

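View pics/t16.png

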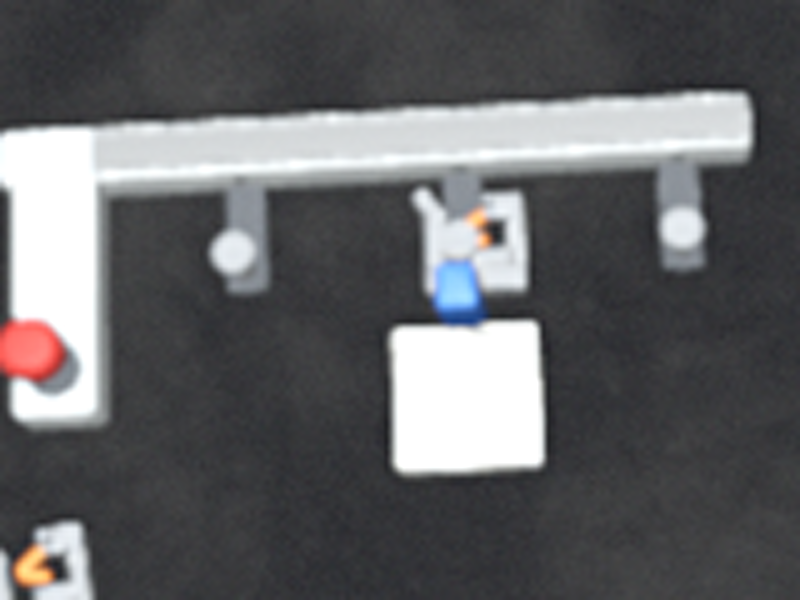

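View pics/t16b.png

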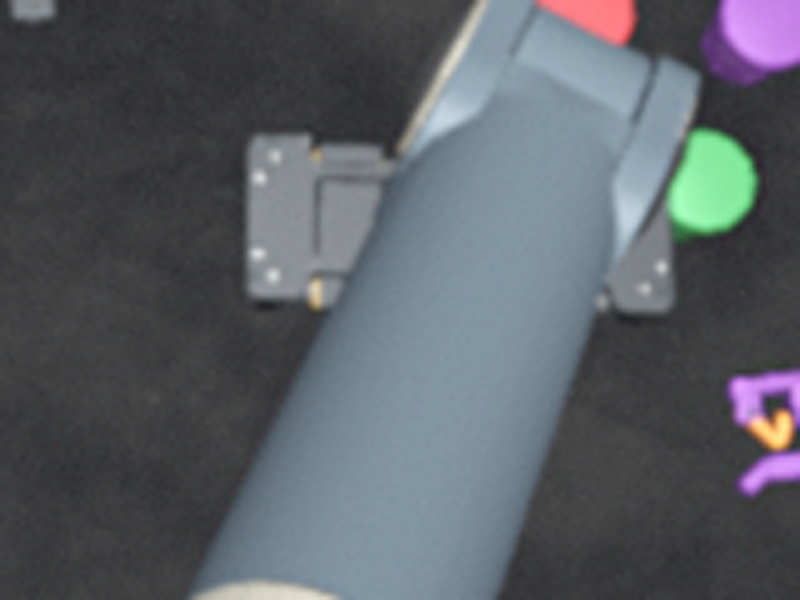

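Run:
```python
from h import *
s=V("side"); t=V("top")
a=cv2.resize(t.img[190:220,258:298],None,fx=10,fy=10,interpolation=cv2.INTER_CUBIC); b=cv2.resize(t.img[260:290,172:212],None,fx=10,fy=10,interpolation=cv2.INTER_CUBIC)
c=cv2.resize(s.img[220:250,318:358],None,fx=10,fy=10,interpolation=cv2.INTER_CUBIC)
cv2.imwrite("pics/z17.png",np.vstack([np.hstack([a,b]),np.hstack([c,c*0])])[:600])
```

```text
(no output)
```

View pics/z17.png

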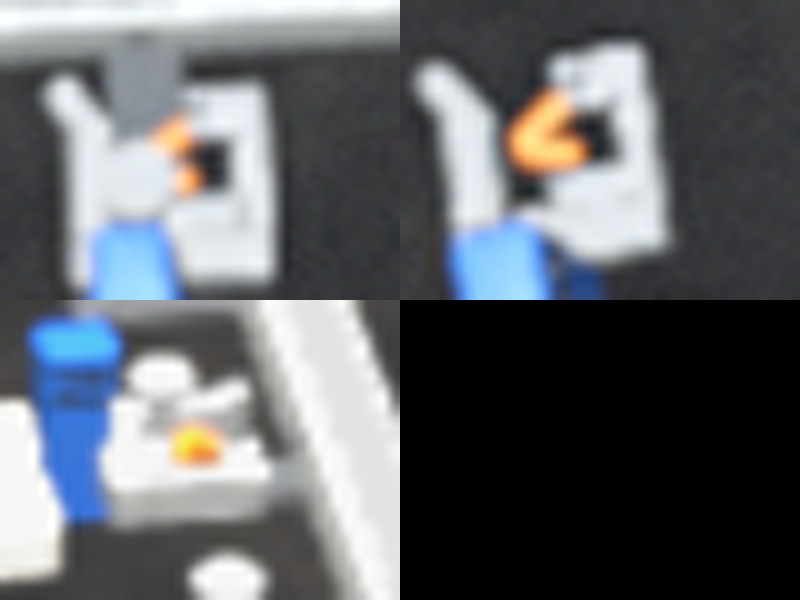

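>>> drive_tool([
  {"rx": 0,"ry": 0,"rz": -0.2,"tx": -0.7,"ty": -2.85,"tz": 0,"hand": 0.2},
  {"rx": 0,"ry": 0,"rz": 0,"tx": 0,"ty": 0,"tz": -3,"hand": 0.2},
  {"rx": 0,"ry": 0,"rz": 0,"tx": 0,"ty": 0,"tz": 0,"hand": 0.2},
  {"rx": 0,"ry": 0,"rz": 0,"tx": 0,"ty": 0,"tz": 0,"hand": 0.2},
])

```text
clock: 14.03
ee_pos: [0.438, -0.2955, 0.1727]
tcp_rot: [0.053, 0.999, 0.001, -0.001]
force: [-0.5, 0.8, 0.6]
grip_width: 0.0524
```

Run:
```python
from h import *
s=V("side"); s.crop(300,290,100,75,8,"pics/s18.png"); print(ctrl.read_state()["ee_pos"])
for c,st,l in comps(bluetop(s,0)): print(c,st.tolist())
```

```text
[ 0.43873397 -0.29584561  0.17367737]
[269.02542373 199.84745763] [265, 192, 9, 19, 118]
[325.03597122 230.01438849] [321, 221, 10, 22, 139]
[291.36263736 296.57692308] [286, 287, 11, 24, 182]
[418.63891779 379.67533819] [385, 340, 70, 74, 1922]
[264.79807692 358.69230769] [260, 347, 11, 24, 208]
```

View pics/s18.png

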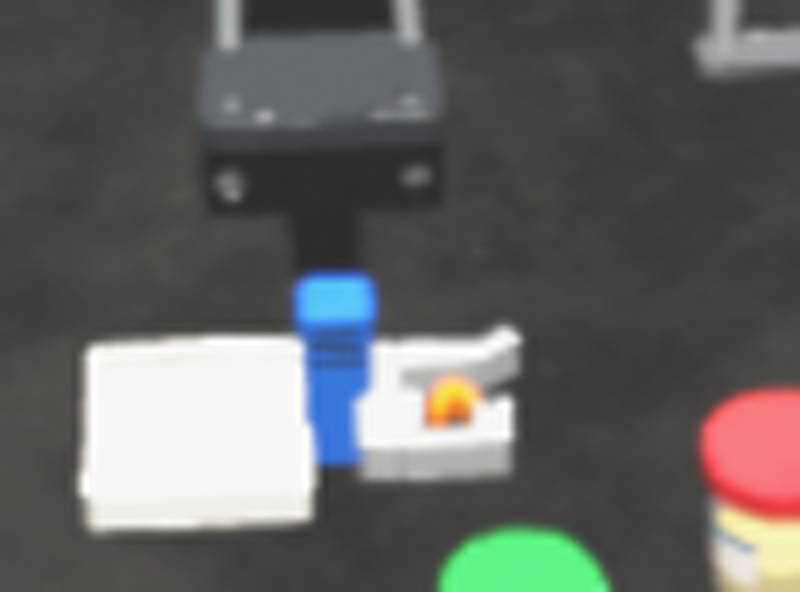

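>>> drive_tool([
  {"rx": 0,"ry": 0,"rz": 0,"tx": 0,"ty": -0.15,"tz": -2,"hand": 0.2},
  {"rx": 0,"ry": 0,"rz": 0,"tx": 0,"ty": 0,"tz": -2,"hand": 0.2},
  {"rx": 0,"ry": 0,"rz": 0,"tx": 0,"ty": 0,"tz": -1.8,"hand": 0.2},
  {"rx": 0,"ry": 0,"rz": 0,"tx": 0,"ty": 0,"tz": -1,"hand": 0.2},
  {"rx": 0,"ry": 0,"rz": 0,"tx": 0,"ty": 0,"tz": 0,"hand": 0.2},
  {"rx": 0,"ry": 0,"rz": 0,"tx": 0,"ty": 0,"tz": 0,"hand": 0.2},
  {"rx": 0,"ry": 0,"rz": 0,"tx": 0,"ty": 0,"tz": 0,"hand": -1},
  {"rx": 0,"ry": 0,"rz": 0,"tx": 0,"ty": 0,"tz": 0,"hand": -1},
], squeeze=50)

```text
clock: 14.75
ee_pos: [0.4387, -0.2994, 0.107]
tcp_rot: [0.054, 0.999, -0.0, 0.001]
force: [0.2, 0.3, 0.1]
grip_width: 0.0457
```

>>> drive_tool([
  {"rx": 0,"ry": 0,"rz": 0,"tx": 0,"ty": 0,"tz": 0,"hand": -1},
  {"rx": 0,"ry": 0,"rz": 0,"tx": 0,"ty": 0,"tz": 0,"hand": -1},
  {"rx": 0,"ry": 0,"rz": 0,"tx": 0,"ty": 0,"tz": 0,"hand": -1},
  {"rx": 0,"ry": 0,"rz": 0,"tx": 0,"ty": 0,"tz": 0.2,"hand": -1},
  {"rx": 0,"ry": 0,"rz": 0,"tx": 0,"ty": 0,"tz": 0.2,"hand": -1},
  {"rx": 0,"ry": 0,"rz": 0,"tx": 0,"ty": 0,"tz": 0,"hand": -1},
  {"rx": 0,"ry": 0,"rz": 0,"tx": 0,"ty": 0,"tz": 0,"hand": -1},
])

```text
clock: 15.33
ee_pos: [0.4377, -0.299, 0.1097]
tcp_rot: [0.054, 0.999, 0.0, -0.0]
force: [1.0, 0.4, -2.7]
grip_width: 0.0215
```

Run:
```python
from h import *
s=V("side"); s.crop(300,290,100,75,8,"pics/s19.png"); print(ctrl.read_state()["ee_pos"])
```

```text
[ 0.43768903 -0.29894867  0.10962155]
```

View pics/s19.png

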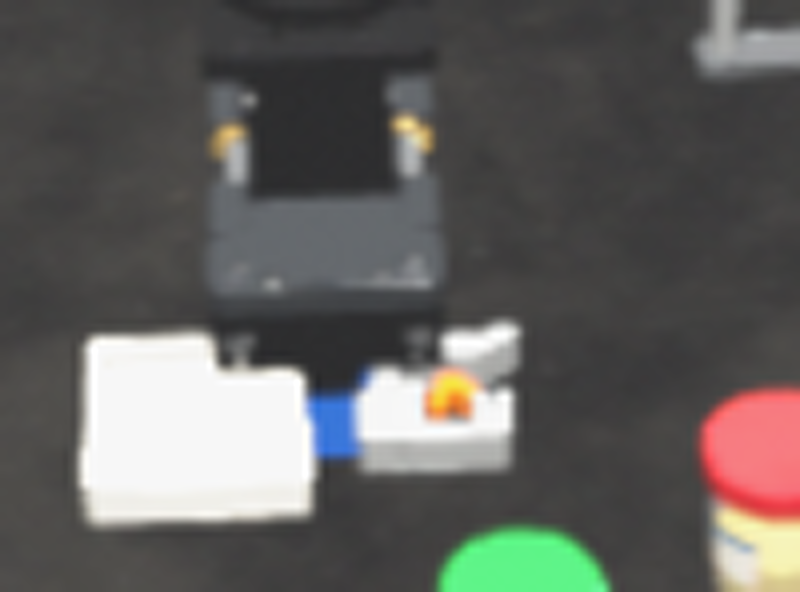

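>>> drive_tool([
  {"rx": 0,"ry": 0,"rz": 0.6,"tx": 0.9,"ty": 1.3,"tz": 0.1,"hand": -1},
  {"rx": 0,"ry": 0,"rz": 0.6,"tx": 0.9,"ty": 2,"tz": 0,"hand": -1},
  {"rx": 0,"ry": 0,"rz": 0.6,"tx": 0.9,"ty": 2,"tz": 0,"hand": -1},
  {"rx": 0,"ry": 0,"rz": 0.6,"tx": 0.9,"ty": 2,"tz": 0,"hand": -1},
  {"rx": 0,"ry": 0,"rz": 0.6,"tx": 0.9,"ty": 2,"tz": 0,"hand": -1},
  {"rx": 0,"ry": 0,"rz": 0.6,"tx": 0.9,"ty": 2,"tz": 0,"hand": -1},
  {"rx": 0,"ry": 0,"rz": 0.6,"tx": 0.9,"ty": 2,"tz": 0,"hand": -1},
  {"rx": 0,"ry": 0,"rz": 0.5,"tx": 0.9,"ty": 2,"tz": 0,"hand": -1},
])

```text
clock: 16.05
ee_pos: [0.51, -0.145, 0.1106]
tcp_rot: [0.013, 1.0, 0.0, -0.0]
force: [0.3, -0.5, -2.9]
grip_width: 0.0211
```

>>> drive_tool([
  {"rx": 0,"ry": 0,"rz": 0,"tx": 0.9,"ty": 2,"tz": 0,"hand": -1},
  {"rx": 0,"ry": 0,"rz": 0,"tx": 0.8,"ty": 1.7,"tz": 0,"hand": -1},
  {"rx": 0,"ry": 0,"rz": 0,"tx": 0.3,"ty": 0.9,"tz": 0,"hand": -1},
  {"rx": 0,"ry": 0,"rz": 0,"tx": 0,"ty": 0,"tz": 0,"hand": -1},
  {"rx": 0,"ry": 0,"rz": 0,"tx": 0,"ty": 0,"tz": 0,"hand": -1},
])

```text
clock: 16.47
ee_pos: [0.5294, -0.1004, 0.1106]
tcp_rot: [0.013, 1.0, -0.0, -0.0]
force: [0.2, -0.2, -2.2]
grip_width: 0.0217
```

Run:
```python
from h import *
s=V("side"); s.crop(310,260,100,75,8,"pics/s20.png"); print(ctrl.read_state()["ee_pos"],ctrl.read_state()["tcp_rot"])
t=V("top"); t.crop(320,220,100,75,8,"pics/t20.png")
```

```text
[ 0.52911258 -0.10136899  0.11060971] [ 1.34412976e-02  9.99909454e-01 -4.17633674e-04 -4.90659548e-04]
```

View pics/s20.png

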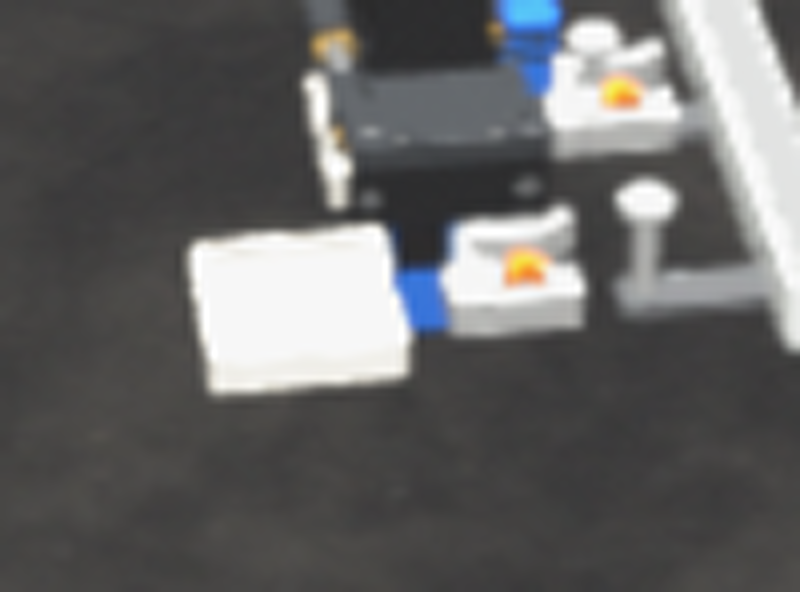

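>>> drive_tool([
  {"rx": 0,"ry": 0,"rz": 0,"tx": 0.7,"ty": 0.14,"tz": -0.2,"hand": -1},
  {"rx": 0,"ry": 0,"rz": 0,"tx": 0.7,"ty": -0.02,"tz": 0,"hand": -1},
  {"rx": 0,"ry": 0,"rz": 0,"tx": 0.7,"ty": -0.02,"tz": 0,"hand": -1},
  {"rx": 0,"ry": 0,"rz": 0,"tx": 0.7,"ty": -0.02,"tz": 0,"hand": -1},
  {"rx": 0,"ry": 0,"rz": 0,"tx": 0.7,"ty": -0.02,"tz": 0,"hand": -1},
  {"rx": 0,"ry": 0,"rz": 0,"tx": 0.5,"ty": -0.01,"tz": 0,"hand": -1},
  {"rx": 0,"ry": 0,"rz": 0,"tx": 0.5,"ty": -0.01,"tz": 0,"hand": -1},
  {"rx": 0,"ry": 0,"rz": 0,"tx": 0,"ty": 0,"tz": 0,"hand": -1},
])

```text
clock: 17.23
ee_pos: [0.5751, -0.1004, 0.1083]
tcp_rot: [0.013, 1.0, -0.0, -0.0]
force: [-0.6, -3.0, -3.3]
grip_width: 0.0214
```

Run:
```python
from h import *
s=V("side"); s.crop(320,260,100,75,8,"pics/s21.png"); print(ctrl.read_state()["ee_pos"],ctrl.read_state()["force"])
```

```text
[ 0.57478439 -0.10069565  0.10837645] [-1.08395547 -3.10051755 -4.44938105]
```

View pics/s21.png

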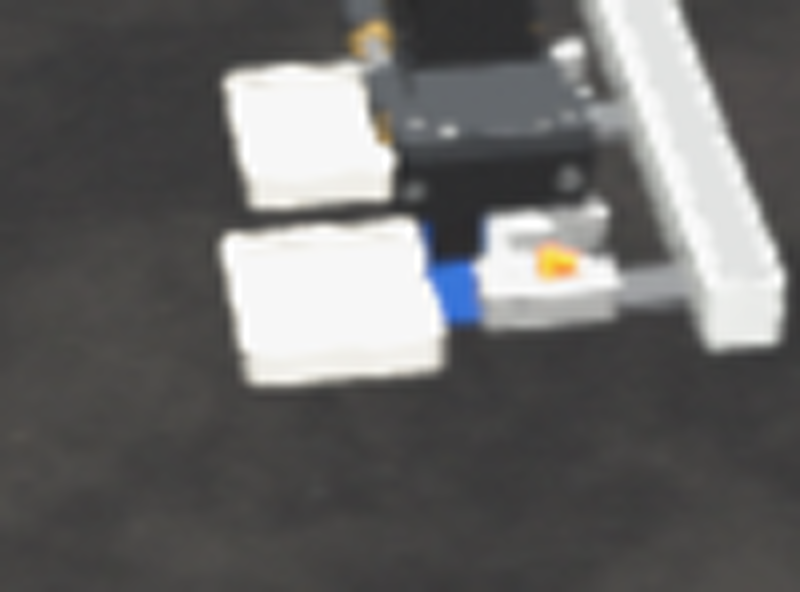

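>>> drive_tool([
  {"rx": 0,"ry": 0,"rz": 0,"tx": 0.5,"ty": 0,"tz": 0,"hand": -1},
  {"rx": 0,"ry": 0,"rz": 0,"tx": 0.5,"ty": 0,"tz": 0,"hand": -1},
  {"rx": 0,"ry": 0,"rz": 0,"tx": 0.4,"ty": 0,"tz": 0,"hand": -1},
  {"rx": 0,"ry": 0,"rz": 0,"tx": 0.4,"ty": 0,"tz": 0,"hand": -1},
  {"rx": 0,"ry": 0,"rz": 0,"tx": 0.3,"ty": 0,"tz": 0,"hand": -1},
  {"rx": 0,"ry": 0,"rz": 0,"tx": 0.2,"ty": 0,"tz": 0,"hand": -1},
  {"rx": 0,"ry": 0,"rz": 0,"tx": 0,"ty": 0,"tz": 0,"hand": -1},
])

```text
clock: 17.87
ee_pos: [0.5946, -0.0997, 0.1083]
tcp_rot: [0.013, 1.0, 0.001, -0.005]
force: [-10.5, -1.5, 4.2]
grip_width: 0.0218
```

>>> drive_tool([
  {"rx": 0,"ry": 0,"rz": 0,"tx": -0.3,"ty": 0,"tz": 0,"hand": -1},
  {"rx": 0,"ry": 0,"rz": 0,"tx": -0.3,"ty": 0,"tz": 0,"hand": -1},
  {"rx": 0,"ry": 0,"rz": 0,"tx": -0.3,"ty": 0,"tz": 0,"hand": -1},
  {"rx": 0,"ry": 0,"rz": 0,"tx": -0.2,"ty": 0,"tz": 0,"hand": -1},
  {"rx": 0,"ry": 0,"rz": 0,"tx": 0,"ty": 0,"tz": 0,"hand": -1},
])

```text
clock: 18.28
ee_pos: [0.5887, -0.0992, 0.1096]
tcp_rot: [0.012, 1.0, 0.0, 0.002]
force: [3.7, -0.3, -2.9]
grip_width: 0.0215
```

>>> drive_tool([
  {"rx": 0,"ry": 0,"rz": 0,"tx": 0.4,"ty": 0,"tz": -0.2,"hand": -1},
  {"rx": 0,"ry": 0,"rz": 0,"tx": 0,"ty": 0,"tz": -0.2,"hand": -1},
  {"rx": 0,"ry": 0,"rz": 0,"tx": 0,"ty": 0,"tz": 0,"hand": 0.2},
  {"rx": 0,"ry": 0,"rz": 0,"tx": 0,"ty": 0,"tz": 0,"hand": 0.2},
  {"rx": 0,"ry": 0,"rz": 0,"tx": 0,"ty": 0,"tz": 0,"hand": 0.2},
  {"rx": 0,"ry": 0,"rz": 0,"tx": 0,"ty": 0,"tz": 3,"hand": 0.2},
  {"rx": 0,"ry": 0,"rz": 0,"tx": 0,"ty": 0,"tz": 4,"hand": 0.2},
  {"rx": 0,"ry": 0,"rz": 0,"tx": 0,"ty": 0,"tz": 3.5,"hand": 0.2},
])

```text
clock: 18.95
ee_pos: [0.5905, -0.0996, 0.2105]
tcp_rot: [0.013, 1.0, 0.0, -0.001]
force: [1.5, -0.5, 0.6]
grip_width: 0.0498
```

Run:
```python
from h import *
t=V("top"); s=V("side"); t.crop(270,240,200,150,4,"pics/t22.png")
print(ctrl.read_state()["ee_pos"])
for w,a,A in carriers(t): print(w.round(4),round(a,2),np.round(A,1))
```

```text
[ 0.59420572 -0.10046934  0.21581571]
[0.5474 0.0347] -5.98 [-3.2 -8.7]
[0.3788 0.2519] 6.31 [5.5 6.3 6.8 6.6]
```

View pics/t22.png

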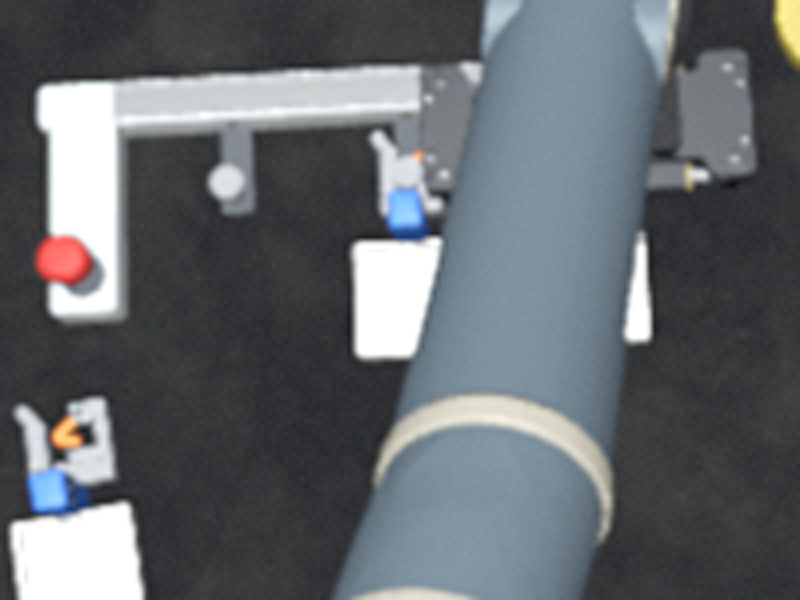

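>>> drive_tool([
  {"rx": 0,"ry": 0,"rz": 1,"tx": -1.7,"ty": 3.6,"tz": 0,"hand": 0.2},
  {"rx": 0,"ry": 0,"rz": 1,"tx": -1.7,"ty": 3.6,"tz": 0,"hand": 0.2},
  {"rx": 0,"ry": 0,"rz": 1,"tx": -1.7,"ty": 3.6,"tz": 0,"hand": 0.2},
  {"rx": 0,"ry": 0,"rz": 1,"tx": -1.7,"ty": 3.6,"tz": 0,"hand": 0.2},
  {"rx": 0,"ry": 0,"rz": 1,"tx": -1.7,"ty": 3.6,"tz": 0,"hand": 0.2},
  {"rx": 0,"ry": 0,"rz": 1,"tx": -1.7,"ty": 3.6,"tz": 0,"hand": 0.2},
  {"rx": 0,"ry": 0,"rz": 1,"tx": -1.7,"ty": 3.6,"tz": 0,"hand": 0.2},
  {"rx": 0,"ry": 0,"rz": 0.8,"tx": -1.7,"ty": 3.6,"tz": 0,"hand": 0.2},
])

```text
clock: 19.72
ee_pos: [0.4534, 0.1898, 0.2093]
tcp_rot: [-0.056, 0.998, -0.0, -0.0]
force: [1.1, 0.1, -0.1]
grip_width: 0.0525
```

>>> drive_tool([
  {"rx": 0,"ry": 0,"rz": 0,"tx": -1.7,"ty": 3.6,"tz": -1,"hand": 0.2},
  {"rx": 0,"ry": 0,"rz": 0,"tx": -1.4,"ty": 3.3,"tz": -1,"hand": 0.2},
  {"rx": 0,"ry": 0,"rz": 0,"tx": 0,"ty": 0,"tz": -2,"hand": 0.2},
  {"rx": 0,"ry": 0,"rz": 0,"tx": 0,"ty": 0,"tz": 0,"hand": 0.2},
  {"rx": 0,"ry": 0,"rz": 0,"tx": 0,"ty": 0,"tz": 0,"hand": 0.2},
])

```text
clock: 20.13
ee_pos: [0.4232, 0.2565, 0.1686]
tcp_rot: [-0.055, 0.998, -0.001, -0.001]
force: [0.9, -0.1, 0.5]
grip_width: 0.0522
```

Run:
```python
from h import *
t=V("top"); s=V("side"); t.crop(290,220,160,120,5,"pics/t23.png"); s.crop(290,220,160,120,5,"pics/s23.png")
print(ctrl.read_state()["ee_pos"],ctrl.read_state()["tcp_rot"])
for w,a,A in carriers(t): print(w.round(4),round(a,2),np.round(A,1))
```

```text
[0.42474638 0.25602078 0.17009993] [-5.38537882e-02  9.98548786e-01 -2.62126946e-04  1.49698401e-04]
[ 0.5428 -0.0975] -1.95 [-1.2 -0.8 -4.4 -1.4]
[0.5443 0.0208] -2.31 [-1.  -0.9 -3.4 -4. ]
[0.3776 0.2478] 7.49 [ 1.5  4.9 18.3  5.3]
```

View pics/t23.png

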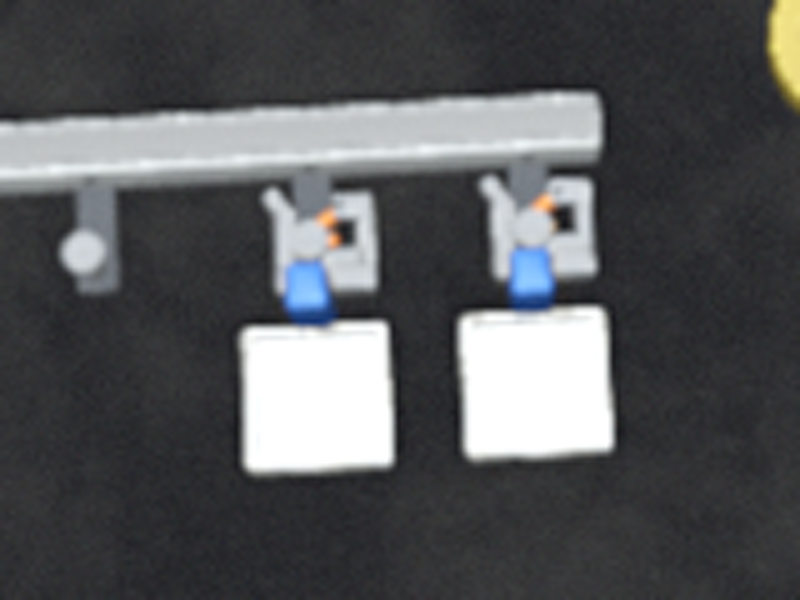

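View pics/s23.png

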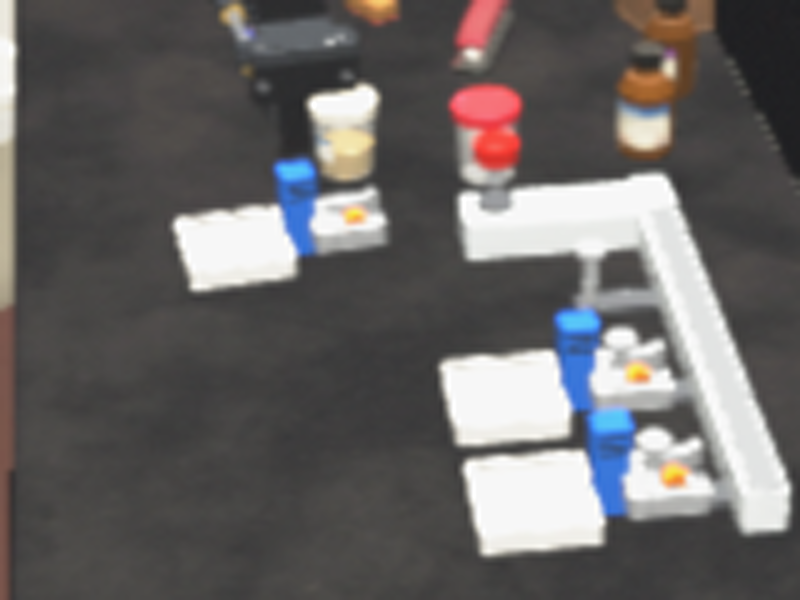

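>>> drive_tool([
  {"rx": 0,"ry": 0,"rz": 0,"tx": 0.3,"ty": 0.1,"tz": -2,"hand": 0.2},
  {"rx": 0,"ry": 0,"rz": 0,"tx": 0,"ty": 0,"tz": -2,"hand": 0.2},
  {"rx": 0,"ry": 0,"rz": 0,"tx": 0,"ty": 0,"tz": -1.5,"hand": 0.2},
  {"rx": 0,"ry": 0,"rz": 0,"tx": 0,"ty": 0,"tz": -1,"hand": 0.2},
  {"rx": 0,"ry": 0,"rz": 0,"tx": 0,"ty": 0,"tz": 0,"hand": 0.2},
  {"rx": 0,"ry": 0,"rz": 0,"tx": 0,"ty": 0,"tz": 0,"hand": 0.2},
  {"rx": 0,"ry": 0,"rz": 0,"tx": 0,"ty": 0,"tz": 0,"hand": -1},
  {"rx": 0,"ry": 0,"rz": 0,"tx": 0,"ty": 0,"tz": 0,"hand": -1},
], squeeze=50)

```text
clock: 20.9
ee_pos: [0.4276, 0.2585, 0.1059]
tcp_rot: [-0.055, 0.998, 0.001, 0.001]
force: [0.1, 0.2, 1.2]
grip_width: 0.0454
```

>>> drive_tool([
  {"rx": 0,"ry": 0,"rz": 0,"tx": 0,"ty": 0,"tz": 0,"hand": -1},
  {"rx": 0,"ry": 0,"rz": 0,"tx": 0,"ty": 0,"tz": 0,"hand": -1},
  {"rx": 0,"ry": 0,"rz": 0,"tx": 0,"ty": 0,"tz": 0,"hand": -1},
  {"rx": 0,"ry": 0,"rz": 0,"tx": 0,"ty": 0,"tz": 0.2,"hand": -1},
  {"rx": 0,"ry": 0,"rz": 0,"tx": 0,"ty": 0,"tz": 0.2,"hand": -1},
  {"rx": 0,"ry": 0,"rz": 0,"tx": 0,"ty": 0,"tz": 0,"hand": -1},
  {"rx": 0,"ry": 0,"rz": 0,"tx": 0,"ty": 0,"tz": 0,"hand": -1},
])

```text
clock: 21.48
ee_pos: [0.4267, 0.2583, 0.1087]
tcp_rot: [-0.055, 0.998, -0.0, -0.0]
force: [0.3, 0.9, -3.3]
grip_width: 0.0216
```

Run:
```python
from h import *
s=V("side"); s.crop(280,210,100,75,8,"pics/s24.png")
print(ctrl.read_state()["ee_pos"],ctrl.read_state()["tcp_rot"])
```

```text
[0.42664806 0.25826062 0.1086239 ] [-5.52622908e-02  9.98471847e-01 -6.38516375e-05 -2.12994316e-04]
```

View pics/s24.png

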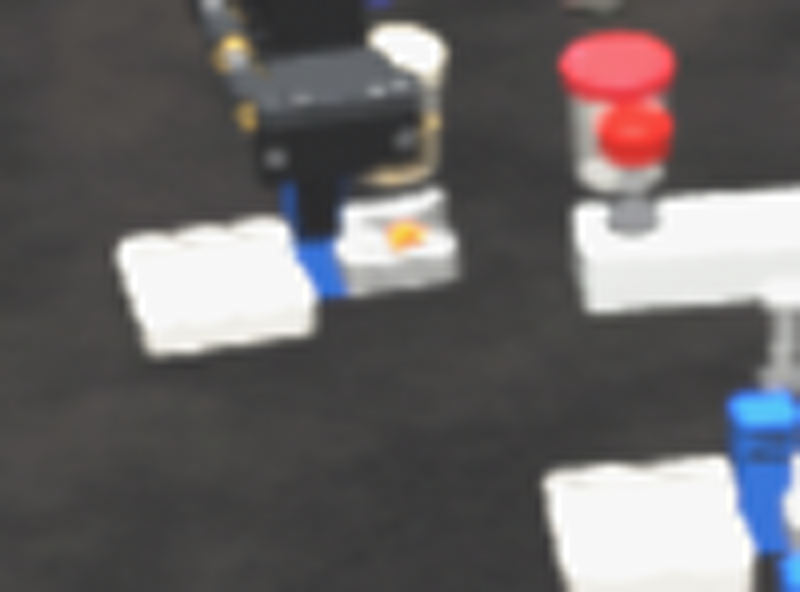

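>>> drive_tool([
  {"rx": 0,"ry": 0,"rz": -1,"tx": 0,"ty": -1.3,"tz": 0.1,"hand": -1},
  {"rx": 0,"ry": 0,"rz": -1,"tx": 0.3,"ty": -2,"tz": 0,"hand": -1},
  {"rx": 0,"ry": 0,"rz": -1,"tx": 0.5,"ty": -2,"tz": 0,"hand": -1},
  {"rx": 0,"ry": 0,"rz": -1,"tx": 0.8,"ty": -2,"tz": 0,"hand": -1},
  {"rx": 0,"ry": 0,"rz": -1,"tx": 1.2,"ty": -1.8,"tz": 0,"hand": -1},
  {"rx": 0,"ry": 0,"rz": -1,"tx": 1.5,"ty": -1.5,"tz": 0,"hand": -1},
  {"rx": 0,"ry": 0,"rz": -1,"tx": 1.8,"ty": -0.8,"tz": 0,"hand": -1},
  {"rx": 0,"ry": 0,"rz": -0.8,"tx": 1.8,"ty": -0.4,"tz": 0,"hand": -1},
])

```text
clock: 22.2
ee_pos: [0.5059, 0.137, 0.1096]
tcp_rot: [0.015, 1.0, -0.001, -0.001]
force: [-0.4, -0.3, -2.7]
grip_width: 0.0216
```

>>> drive_tool([
  {"rx": 0,"ry": 0,"rz": 0,"tx": 1.5,"ty": 0,"tz": 0,"hand": -1},
  {"rx": 0,"ry": 0,"rz": 0,"tx": 0.8,"ty": 0,"tz": 0,"hand": -1},
  {"rx": 0,"ry": 0,"rz": 0,"tx": 0,"ty": 0,"tz": 0,"hand": -1},
  {"rx": 0,"ry": 0,"rz": 0,"tx": 0,"ty": 0,"tz": 0,"hand": -1},
])

```text
clock: 22.53
ee_pos: [0.528, 0.1399, 0.1094]
tcp_rot: [0.013, 1.0, -0.0, -0.001]
force: [-0.7, -0.4, -3.9]
grip_width: 0.0216
```

Run:
```python
from h import *
s=V("side"); s.crop(310,210,100,75,8,"pics/s25.png")
print(ctrl.read_state()["ee_pos"],ctrl.read_state()["tcp_rot"])
```

```text
[0.52743467 0.14011669 0.10933586] [ 1.27341692e-02  9.99918185e-01 -2.12438465e-04 -1.19087066e-03]
```

View pics/s25.png

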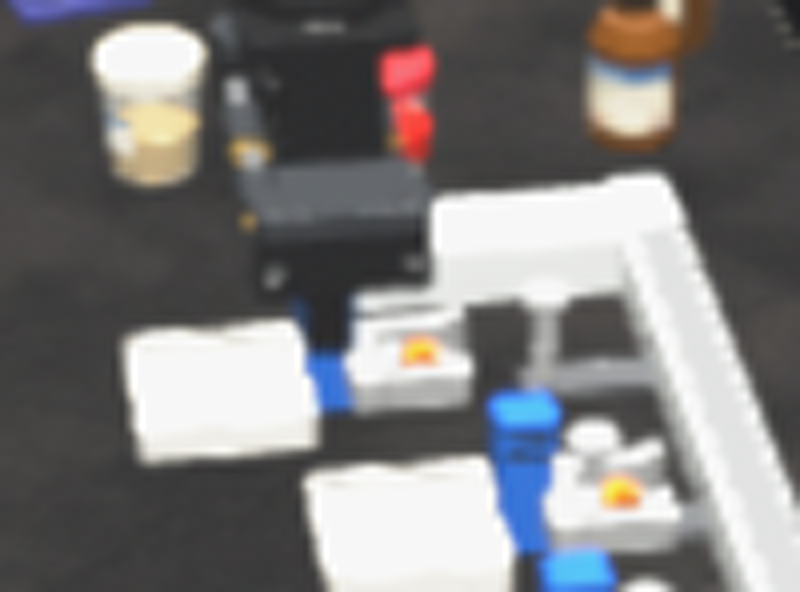

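>>> drive_tool([
  {"rx": 0,"ry": 0,"rz": 0,"tx": 0.8,"ty": -0.03,"tz": 0,"hand": -1},
  {"rx": 0,"ry": 0,"rz": 0,"tx": 0.8,"ty": -0.02,"tz": 0,"hand": -1},
  {"rx": 0,"ry": 0,"rz": 0,"tx": 0.8,"ty": -0.02,"tz": 0,"hand": -1},
  {"rx": 0,"ry": 0,"rz": 0,"tx": 0.8,"ty": -0.02,"tz": 0,"hand": -1},
  {"rx": 0,"ry": 0,"rz": 0,"tx": 0.7,"ty": -0.02,"tz": 0,"hand": -1},
  {"rx": 0,"ry": 0,"rz": 0,"tx": 0.5,"ty": -0.02,"tz": 0,"hand": -1},
  {"rx": 0,"ry": 0,"rz": 0,"tx": 0.5,"ty": -0.01,"tz": 0,"hand": -1},
  {"rx": 0,"ry": 0,"rz": 0,"tx": 0,"ty": 0,"tz": 0,"hand": -1},
])

```text
clock: 23.25
ee_pos: [0.5783, 0.1381, 0.1094]
tcp_rot: [0.013, 1.0, -0.001, -0.0]
force: [-0.5, -1.9, -3.1]
grip_width: 0.0215
```

Run:
```python
from h import *
s=V("side"); s.crop(320,210,100,75,8,"pics/s26.png")
print(ctrl.read_state()["ee_pos"],ctrl.read_state()["force"])
```

```text
[0.57780748 0.13789578 0.10932504] [ 0.14409204 -2.35853876 -2.58736438]
```

View pics/s26.png

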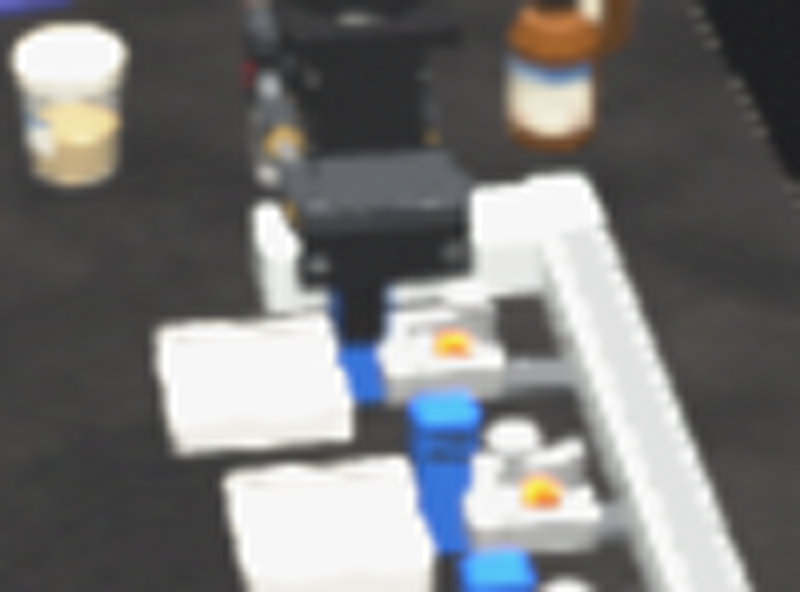

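Pin is entering the mouth (side lateral force as for the others). Push on, then a pull test.

>>> drive_tool([
  {"rx": 0,"ry": 0,"rz": 0,"tx": 0.5,"ty": 0,"tz": 0,"hand": -1},
  {"rx": 0,"ry": 0,"rz": 0,"tx": 0.5,"ty": 0,"tz": 0,"hand": -1},
  {"rx": 0,"ry": 0,"rz": 0,"tx": 0.5,"ty": 0,"tz": 0,"hand": -1},
  {"rx": 0,"ry": 0,"rz": 0,"tx": 0.5,"ty": 0,"tz": 0,"hand": -1},
  {"rx": 0,"ry": 0,"rz": 0,"tx": 0.4,"ty": 0,"tz": 0,"hand": -1},
  {"rx": 0,"ry": 0,"rz": 0,"tx": 0.2,"ty": 0,"tz": 0,"hand": -1},
  {"rx": 0,"ry": 0,"rz": 0,"tx": 0,"ty": 0,"tz": 0,"hand": -1},
])

```text
clock: 23.88
ee_pos: [0.6008, 0.1389, 0.1093]
tcp_rot: [0.013, 1.0, -0.001, -0.005]
force: [-10.5, -2.1, 3.9]
grip_width: 0.0215
```

>>> drive_tool([
  {"rx": 0,"ry": 0,"rz": 0,"tx": -0.3,"ty": 0,"tz": 0,"hand": -1},
  {"rx": 0,"ry": 0,"rz": 0,"tx": -0.3,"ty": 0,"tz": 0,"hand": -1},
  {"rx": 0,"ry": 0,"rz": 0,"tx": -0.3,"ty": 0,"tz": 0,"hand": -1},
  {"rx": 0,"ry": 0,"rz": 0,"tx": -0.2,"ty": 0,"tz": 0,"hand": -1},
  {"rx": 0,"ry": 0,"rz": 0,"tx": 0,"ty": 0,"tz": 0,"hand": -1},
])

```text
clock: 24.3
ee_pos: [0.5945, 0.1394, 0.1106]
tcp_rot: [0.013, 1.0, 0.001, 0.002]
force: [2.9, -0.2, -2.9]
grip_width: 0.0218
```

>>> drive_tool([
  {"rx": 0,"ry": 0,"rz": 0,"tx": 0.4,"ty": 0,"tz": -0.2,"hand": -1},
  {"rx": 0,"ry": 0,"rz": 0,"tx": 0,"ty": 0,"tz": -0.3,"hand": -1},
  {"rx": 0,"ry": 0,"rz": 0,"tx": 0,"ty": 0,"tz": 0,"hand": 0.2},
  {"rx": 0,"ry": 0,"rz": 0,"tx": 0,"ty": 0,"tz": 0,"hand": 0.2},
  {"rx": 0,"ry": 0,"rz": 0,"tx": 0,"ty": 0,"tz": 0,"hand": 0.2},
  {"rx": 0,"ry": 0,"rz": 0,"tx": 0,"ty": 0,"tz": 3,"hand": 0.2},
  {"rx": 0,"ry": 0,"rz": 0,"tx": 0,"ty": 0,"tz": 4,"hand": 0.2},
  {"rx": 0,"ry": 0,"rz": 0,"tx": 0,"ty": 0,"tz": 3.5,"hand": 0.2},
])

```text
clock: 24.97
ee_pos: [0.5965, 0.1388, 0.2106]
tcp_rot: [0.013, 1.0, -0.0, -0.001]
force: [1.6, 0.8, -1.1]
grip_width: 0.0499
```

>>> drive_tool([
  {"rx": 0,"ry": 0,"rz": 0,"tx": -0.2,"ty": 3.5,"tz": 0,"hand": 1},
  {"rx": 0,"ry": 0,"rz": 0,"tx": -0.2,"ty": 3.5,"tz": 0,"hand": 1},
  {"rx": 0,"ry": 0,"rz": 0,"tx": -0.2,"ty": 3.5,"tz": 0,"hand": 1},
  {"rx": 0,"ry": 0,"rz": 0,"tx": -0.2,"ty": 3.5,"tz": 0,"hand": 1},
  {"rx": 0,"ry": 0,"rz": 0,"tx": -0.2,"ty": 3.5,"tz": 0,"hand": 1},
  {"rx": 0,"ry": 0,"rz": 0,"tx": -0.2,"ty": 3.5,"tz": 0,"hand": 1},
  {"rx": 0,"ry": 0,"rz": 0,"tx": 0,"ty": 0,"tz": 0,"hand": 1},
  {"rx": 0,"ry": 0,"rz": 0,"tx": 0,"ty": 0,"tz": 0,"hand": 1},
])

```text
clock: 25.63
ee_pos: [0.5833, 0.3522, 0.2091]
tcp_rot: [0.01, 1.0, 0.0, -0.001]
force: [0.3, -0.7, -0.4]
grip_width: 0.0863
```

Run:
```python
from h import *
t=V("top"); s=V("side"); t.crop(250,225,200,150,4,"pics/t27.png"); s.crop(300,200,160,120,5,"pics/s27.png")
print(ctrl.read_state()["ee_pos"],ctrl.read_state()["tcp_rot"])
for w,a,A in carriers(t): print(w.round(4),round(a,2),np.round(A,1))
```

```text
[0.58499986 0.34784528 0.20937358] [ 1.31584328e-02  9.99913139e-01 -7.33561027e-04 -1.80010648e-04]
[ 0.5428 -0.0975] -1.87 [-1.  -0.9 -4.4 -1.2]
[0.5443 0.0208] -2.26 [-0.8 -0.9 -3.4 -4. ]
[0.549  0.1397] -0.86 [-0.9 -0.7 -2.3  0.5]
```

View pics/t27.png

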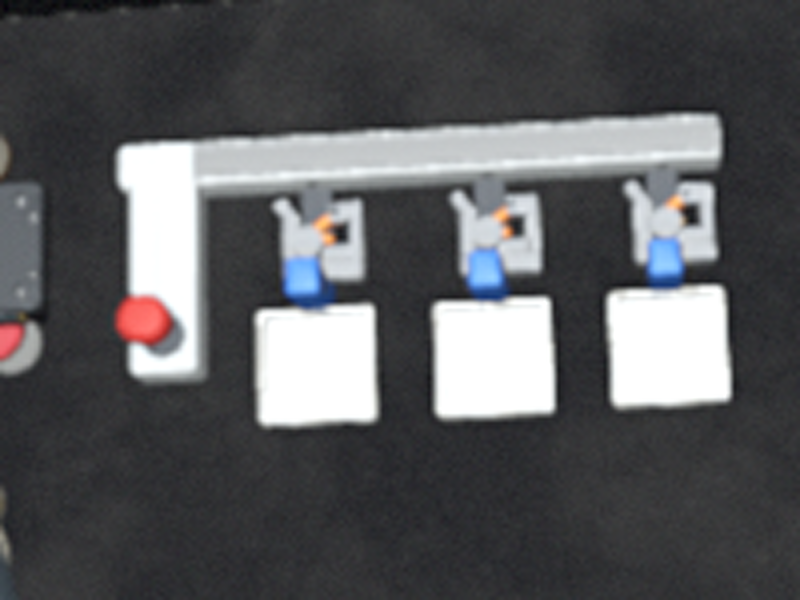

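View pics/s27.png

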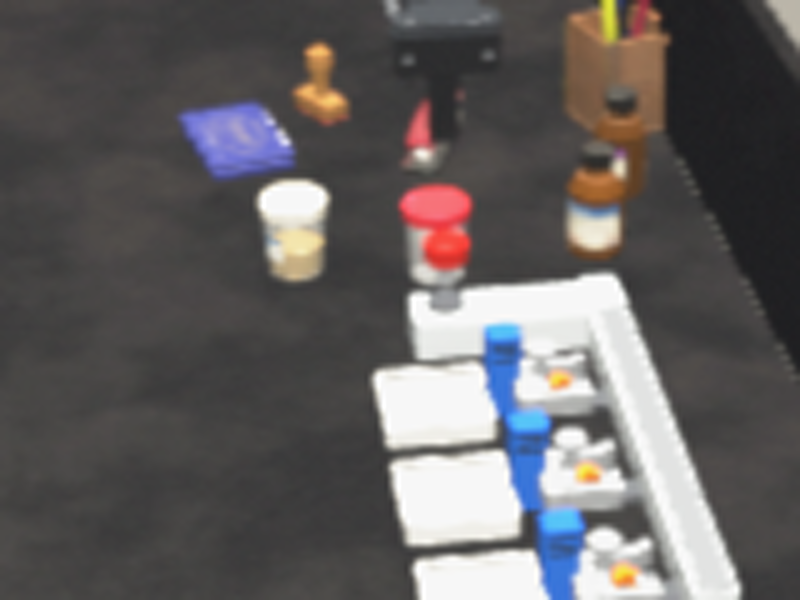

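>>> drive_tool([
  {"rx": 0,"ry": 0,"rz": 0,"tx": 0,"ty": 0.3,"tz": -2,"hand": 1},
  {"rx": 0,"ry": 0,"rz": 0,"tx": 0,"ty": 0,"tz": -2.5,"hand": 1},
  {"rx": 0,"ry": 0,"rz": 0,"tx": 0,"ty": 0,"tz": -2.5,"hand": 1},
  {"rx": 0,"ry": 0,"rz": 0,"tx": 0,"ty": 0,"tz": -2,"hand": 1},
  {"rx": 0,"ry": 0,"rz": 0,"tx": 0,"ty": 0,"tz": -1.5,"hand": 1},
  {"rx": 0,"ry": 0,"rz": 0,"tx": 0,"ty": 0,"tz": 0,"hand": 1},
  {"rx": 0,"ry": 0,"rz": 0,"tx": 0,"ty": 0,"tz": 0,"hand": 1},
])

```text
clock: 26.32
ee_pos: [0.5853, 0.3498, 0.1043]
tcp_rot: [0.014, 1.0, -0.001, -0.001]
force: [0.7, 1.1, 0.4]
grip_width: 0.0871
```

Run:
```python
from h import *
s=V("side"); s.crop(305,190,100,75,8,"pics/s28.png")
print(ctrl.read_state()["ee_pos"])
```

```text
[0.58582711 0.35060418 0.10553265]
```

View pics/s28.png

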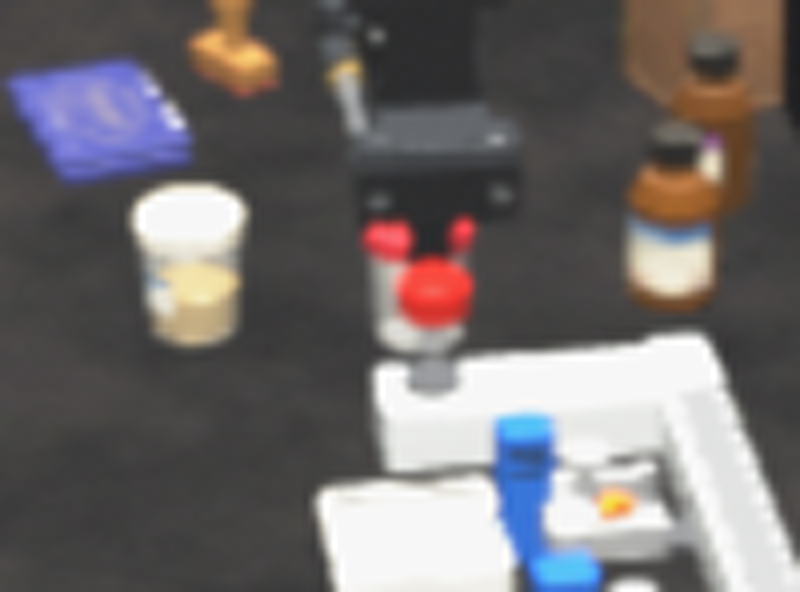

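>>> drive_tool([
  {"rx": 0,"ry": 0,"rz": 0,"tx": 0,"ty": 0,"tz": -0.3,"hand": -1},
  {"rx": 0,"ry": 0,"rz": 0,"tx": 0,"ty": 0,"tz": 0,"hand": -1},
  {"rx": 0,"ry": 0,"rz": 0,"tx": 0,"ty": 0,"tz": 0,"hand": -1},
  {"rx": 0,"ry": 0,"rz": 0,"tx": 0,"ty": 0,"tz": 0,"hand": -1},
  {"rx": 0,"ry": 0,"rz": 0,"tx": 0,"ty": 0,"tz": 0,"hand": -1},
  {"rx": 0,"ry": 0,"rz": 0,"tx": 0,"ty": 0,"tz": 0,"hand": -1},
  {"rx": 0,"ry": 0,"rz": 0,"tx": 0,"ty": 0,"tz": 0,"hand": -1},
], squeeze=20)

```text
clock: 26.95
ee_pos: [0.5849, 0.3521, 0.102]
tcp_rot: [0.013, 1.0, 0.0, 0.0]
force: [-0.8, 0.3, -0.0]
grip_width: 0.0505
```

>>> drive_tool([
  {"rx": 0,"ry": 0,"rz": 0,"tx": 0,"ty": 0,"tz": 1.5,"hand": -1},
  {"rx": 0,"ry": 0,"rz": 0,"tx": 0,"ty": 0,"tz": 1.5,"hand": -1},
  {"rx": 0,"ry": 0,"rz": 0,"tx": -1.5,"ty": -1.2,"tz": 0,"hand": -1},
  {"rx": 0,"ry": 0,"rz": 0,"tx": -2.5,"ty": -2,"tz": 0,"hand": -1},
  {"rx": 0,"ry": 0,"rz": 0,"tx": -2.5,"ty": -2,"tz": 0,"hand": -1},
  {"rx": 0,"ry": 0,"rz": 0,"tx": -2.5,"ty": -2,"tz": 0,"hand": -1},
  {"rx": 0,"ry": 0,"rz": 0,"tx": -2.5,"ty": -2,"tz": 0,"hand": -1},
  {"rx": 0,"ry": 0,"rz": 0,"tx": -1,"ty": -2,"tz": 0,"hand": -1},
])

```text
clock: 27.62
ee_pos: [0.456, 0.2391, 0.1315]
tcp_rot: [0.012, 1.0, -0.0, -0.002]
force: [-0.2, -0.6, -0.2]
grip_width: 0.0509
```

Run:
```python
from h import *
s=V("side"); s.crop(290,200,120,90,6,"pics/s29.png")
print(ctrl.read_state()["ee_pos"],ctrl.read_state()["grip_width"])
```

```text
[0.45531186 0.23421628 0.13120989] 0.050182654964335036
```

View pics/s29.png

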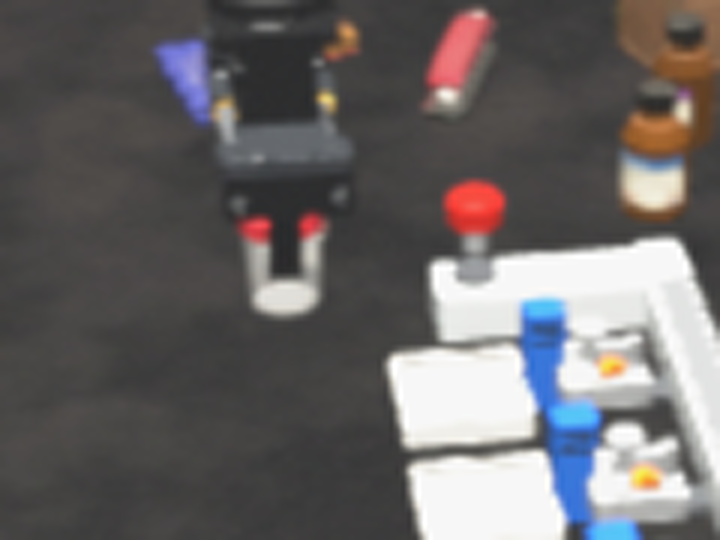

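>>> drive_tool([
  {"rx": 0,"ry": 0,"rz": 0,"tx": 0.2,"ty": -3,"tz": 0.2,"hand": -1},
  {"rx": 0,"ry": 0,"rz": 0,"tx": 0,"ty": -3.4,"tz": 0.2,"hand": -1},
  {"rx": 0,"ry": 0,"rz": 0,"tx": 0,"ty": -3.4,"tz": 0.2,"hand": -1},
  {"rx": 0,"ry": 0,"rz": 0,"tx": 0,"ty": -3.4,"tz": 0.2,"hand": -1},
  {"rx": 0,"ry": 0,"rz": 0,"tx": 0,"ty": -3.4,"tz": 0.2,"hand": -1},
  {"rx": 0,"ry": 0,"rz": 0,"tx": 0,"ty": -3,"tz": 0,"hand": -1},
  {"rx": 0,"ry": 0,"rz": 0,"tx": 0.5,"ty": -1.5,"tz": 0,"hand": -1},
  {"rx": 0,"ry": 0,"rz": 0,"tx": 0,"ty": 0,"tz": 0,"hand": -1},
])

```text
clock: 28.33
ee_pos: [0.4678, 0.0248, 0.1422]
tcp_rot: [0.016, 1.0, -0.001, 0.001]
force: [0.5, -0.5, -0.2]
grip_width: 0.0509
```

>>> drive_tool([
  {"rx": 0,"ry": 0,"rz": 0,"tx": 1.5,"ty": 0,"tz": 0,"hand": -1},
  {"rx": 0,"ry": 0,"rz": 0,"tx": 2,"ty": 0,"tz": 0,"hand": -1},
  {"rx": 0,"ry": 0,"rz": 0,"tx": 2,"ty": 0,"tz": 0,"hand": -1},
  {"rx": 0,"ry": 0,"rz": 0,"tx": 1.5,"ty": 0,"tz": 0,"hand": -1},
  {"rx": 0,"ry": 0,"rz": 0,"tx": 0.8,"ty": 0,"tz": 0,"hand": -1},
  {"rx": 0,"ry": 0,"rz": 0,"tx": 0,"ty": 0,"tz": 0,"hand": -1},
  {"rx": 0,"ry": 0,"rz": 0,"tx": 0,"ty": 0,"tz": 0,"hand": -1},
])

```text
clock: 28.92
ee_pos: [0.5443, 0.0296, 0.1415]
tcp_rot: [0.012, 1.0, 0.0, -0.001]
force: [-0.6, 0.0, -0.5]
grip_width: 0.0504
```

Run:
```python
from h import *
s=V("side"); s.crop(310,230,100,75,8,"pics/s30.png"); t=V("top"); t.crop(270,230,100,75,8,"pics/t30.png")
print(ctrl.read_state()["ee_pos"],ctrl.read_state()["grip_width"])
for n,c in (("A",(.549,.1397)),("B",(.5443,.0208))):
    print(n,s.proj([*c,.072]).round(1))
```

```text
[0.54362809 0.02923401 0.14149799] 0.050678116004119964
A [305.9 204.9]
B [310.1 222.9]
```

View pics/s30.png

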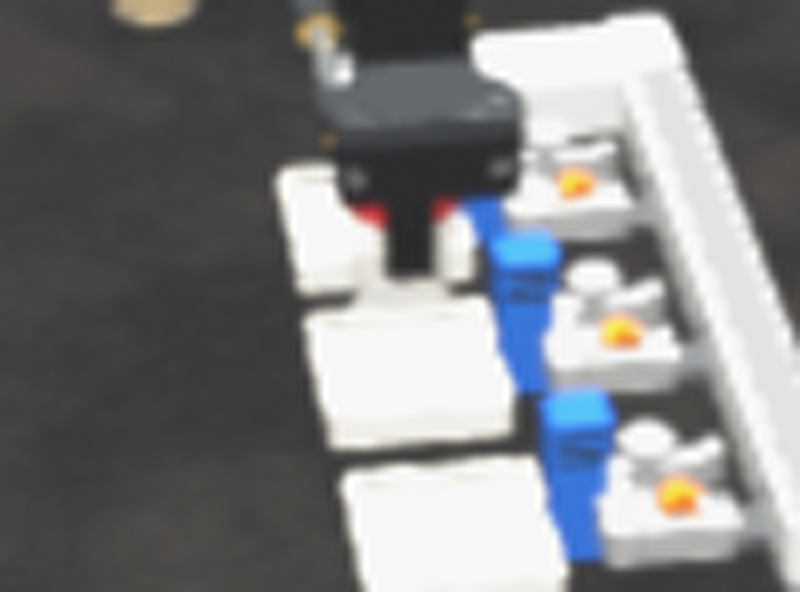

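>>> drive_tool([
  {"rx": 0,"ry": 0,"rz": 0,"tx": 0.05,"ty": -0.8,"tz": 0,"hand": -1},
  {"rx": 0,"ry": 0,"rz": 0,"tx": 0,"ty": 0,"tz": 0,"hand": -1},
  {"rx": 0,"ry": 0,"rz": 0,"tx": 0,"ty": 0,"tz": -1,"hand": -1},
  {"rx": 0,"ry": 0,"rz": 0,"tx": 0,"ty": 0,"tz": -1,"hand": -1},
  {"rx": 0,"ry": 0,"rz": 0,"tx": 0,"ty": 0,"tz": -0.6,"hand": -1},
  {"rx": 0,"ry": 0,"rz": 0,"tx": 0,"ty": 0,"tz": -0.4,"hand": -1},
  {"rx": 0,"ry": 0,"rz": 0,"tx": 0,"ty": 0,"tz": 0,"hand": -1},
  {"rx": 0,"ry": 0,"rz": 0,"tx": 0,"ty": 0,"tz": 0,"hand": -1},
])

```text
clock: 29.68
ee_pos: [0.5452, 0.021, 0.1113]
tcp_rot: [0.013, 1.0, -0.0, -0.0]
force: [-0.6, -0.7, 0.3]
grip_width: 0.0508
```

Run:
```python
from h import *
s=V("side"); s.crop(310,230,100,75,8,"pics/s31.png")
print(ctrl.read_state()["ee_pos"],ctrl.read_state()["grip_width"],ctrl.read_state()["force"])
```

```text
[0.54541743 0.02098959 0.11162321] 0.050590829011923646 [-0.26857853  0.54064991  0.67320338]
```

View pics/s31.png

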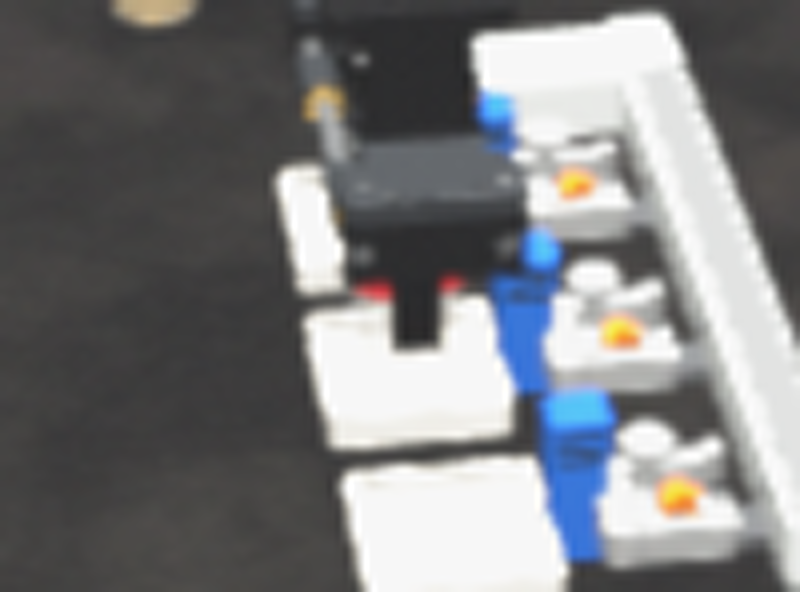

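>>> drive_tool([
  {"rx": 0,"ry": 0,"rz": 0,"tx": 0,"ty": 0,"tz": -0.1,"hand": -1},
  {"rx": 0,"ry": 0,"rz": 0,"tx": 0,"ty": 0,"tz": 0,"hand": 0.4},
  {"rx": 0,"ry": 0,"rz": 0,"tx": 0,"ty": 0,"tz": 0,"hand": 0.7},
  {"rx": 0,"ry": 0,"rz": 0,"tx": 0,"ty": 0,"tz": 0,"hand": 0.7},
  {"rx": 0,"ry": 0,"rz": 0,"tx": 0,"ty": 0,"tz": 2.5,"hand": 0.7},
  {"rx": 0,"ry": 0,"rz": 0,"tx": 0,"ty": 0,"tz": 4,"hand": 0.7},
  {"rx": 0,"ry": 0,"rz": 0,"tx": 0,"ty": 0,"tz": 4,"hand": 0.7},
  {"rx": 0,"ry": 0,"rz": 0,"tx": 0,"ty": 0,"tz": 0,"hand": 0.7},
])

```text
clock: 30.4
ee_pos: [0.5495, 0.021, 0.2233]
tcp_rot: [0.013, 1.0, 0.001, 0.007]
force: [1.3, 0.1, 0.5]
grip_width: 0.0734
```

Run:
```python
from h import *
s=V("side"); s.crop(320,250,160,120,5,"pics/s32.png"); t=V("top")
print(ctrl.read_state()["ee_pos"],ctrl.read_state()["grip_width"],ctrl.read_state()["force"])
for v in (t,s):
    for c,st,l in comps(redm(v),60): print(c.round(1),st.tolist(),v.onz(c,.064).round(3))
```

```text
[0.5462626  0.0209846  0.21772985] 0.07391894195067995 [-0.1023705   0.84315568 -0.3067068 ]
[426.4 211.6] [416, 202, 22, 21, 354] [ 0.575 -0.391  0.064]
[ 64.3 227.8] [42, 218, 44, 20, 404] [0.61  0.561 0.064]
[185.1 229.5] [178, 224, 15, 12, 142] [0.579 0.246 0.064]
[635.1 282.4] [630, 272, 10, 22, 171] [ 0.345 -0.9    0.064]
[192.2 251.6] [155, 207, 57, 117, 2030] [ 0.163 -0.067  0.064]
[ 63.1 359.5] [0, 210, 196, 270, 30842] [-0.119 -0.454  0.064]
[311.1 226.3] [304, 222, 16, 10, 126] [0.546 0.012 0.064]
[347.3 309.1] [337, 301, 22, 17, 290] [ 0.574 -0.4    0.064]
```

View pics/s32.png

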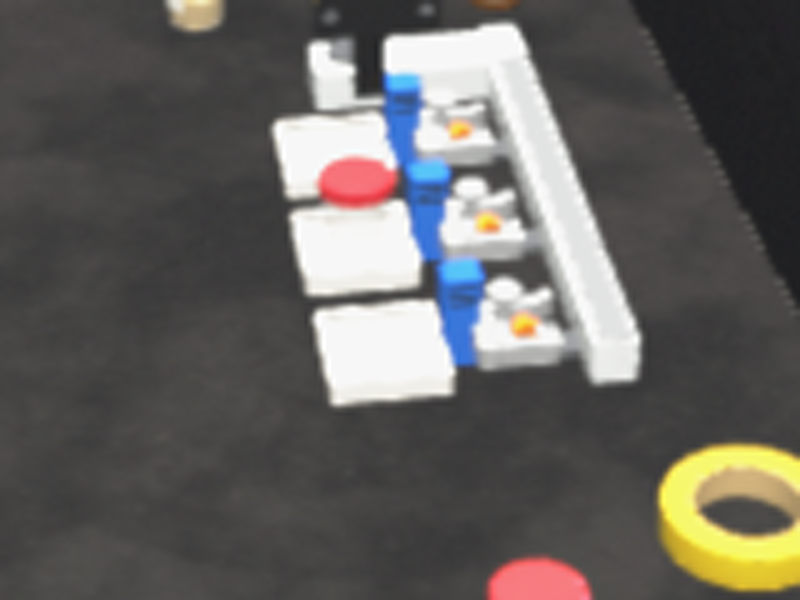

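Run:
```python
from h import *
t=V("top"); H,S,W=cv2.split(cv2.cvtColor(t.img,cv2.COLOR_BGR2HSV))
for n,m in (("green",(H>45)&(H<80)&(S>110)&(W>120)),("purple",(H>130)&(H<160)&(S>90)&(W>150))):
    for c,st,l in comps(m.astype(np.uint8),100): print(n,c.round(1),t.onz(c,.064).round(3))
```

```text
green [451.2 245.5] [ 0.479 -0.444  0.064]
purple [463.5 213.5] [ 0.562 -0.488  0.064]
purple [498.2 293.9] [ 0.345 -0.545  0.064]
purple [468.5 294.4] [ 0.35  -0.47   0.064]
```

>>> drive_tool([
  {"rx": 0,"ry": 0,"rz": 0,"tx": 0.3,"ty": -3,"tz": 0,"hand": 0.6},
  {"rx": 0,"ry": 0,"rz": 0,"tx": 0.3,"ty": -3.8,"tz": 0,"hand": 0.6},
  {"rx": 0,"ry": 0,"rz": 0,"tx": 0.3,"ty": -3.8,"tz": 0,"hand": 0.6},
  {"rx": 0,"ry": 0,"rz": 0,"tx": 0.3,"ty": -3.8,"tz": 0,"hand": 0.6},
  {"rx": 0,"ry": 0,"rz": 0,"tx": 0.3,"ty": -3.8,"tz": 0,"hand": 0.6},
  {"rx": 0,"ry": 0,"rz": 0,"tx": 0.3,"ty": -3.8,"tz": 0,"hand": 0.6},
  {"rx": 0,"ry": 0,"rz": 0,"tx": 0.3,"ty": -3.8,"tz": 0,"hand": 0.6},
  {"rx": 0,"ry": 0,"rz": 0,"tx": 0.3,"ty": -3.8,"tz": 0,"hand": 0.6},
])

```text
clock: 31.22
ee_pos: [0.5682, -0.2764, 0.2134]
tcp_rot: [0.013, 1.0, 0.001, -0.002]
force: [1.0, -0.3, 0.6]
grip_width: 0.0699
```

>>> drive_tool([
  {"rx": 0,"ry": 0,"rz": 0,"tx": 0.3,"ty": -3.8,"tz": 0,"hand": 0.6},
  {"rx": 0,"ry": 0,"rz": 0,"tx": 0.3,"ty": -3.8,"tz": 0,"hand": 0.6},
  {"rx": 0,"ry": 0,"rz": 0,"tx": 0,"ty": -3.5,"tz": 0,"hand": 0.6},
  {"rx": 0,"ry": 0,"rz": 0,"tx": 0,"ty": 0,"tz": -2,"hand": 0.6},
  {"rx": 0,"ry": 0,"rz": 0,"tx": 0,"ty": 0,"tz": 0,"hand": 0.6},
  {"rx": 0,"ry": 0,"rz": 0,"tx": 0,"ty": 0,"tz": 0,"hand": 0.6},
])

```text
clock: 31.72
ee_pos: [0.574, -0.385, 0.1924]
tcp_rot: [0.013, 1.0, 0.002, -0.003]
force: [0.8, 0.3, 0.4]
grip_width: 0.0695
```

Run:
```python
from h import *
s=V("side"); s.crop(350,300,140,105,5,"pics/s33.png"); t=V("top"); t.crop(260,220,160,120,5,"pics/t33.png")
print(ctrl.read_state()["ee_pos"],ctrl.read_state()["grip_width"],ctrl.read_state()["force"])
```

```text
[ 0.57573485 -0.38439629  0.19492182] 0.06972897471749227 [-0.63596574  0.67041187  0.14450266]
```

View pics/s33.png

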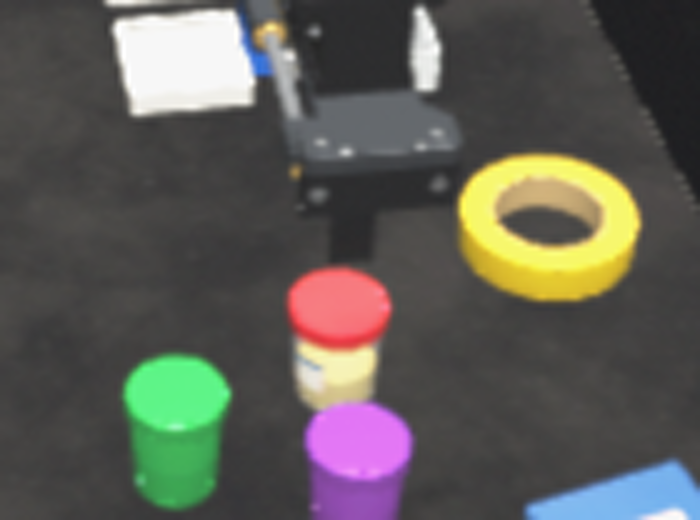

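View pics/t33.png

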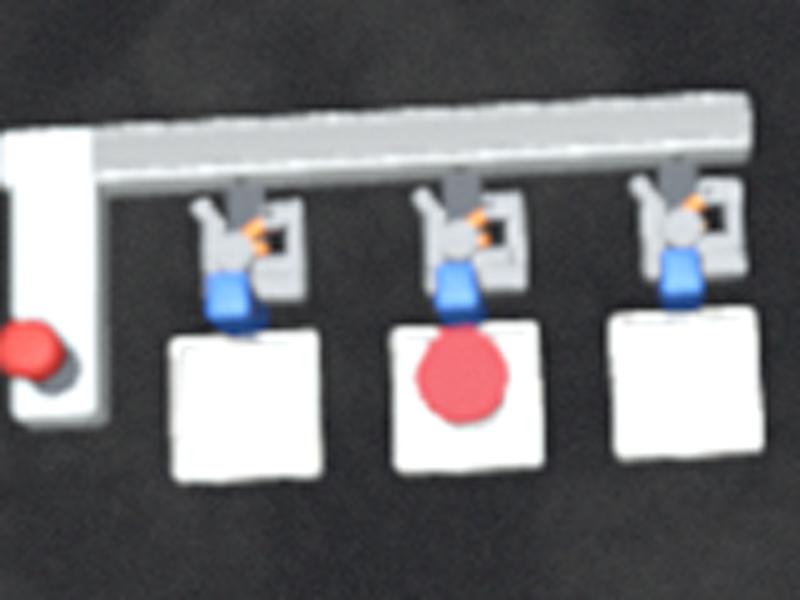

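>>> drive_tool([
  {"rx": 0,"ry": 0,"rz": 0,"tx": 0,"ty": -0.7,"tz": -1,"hand": 0.6},
  {"rx": 0,"ry": 0,"rz": 0,"tx": 0,"ty": 0,"tz": -1.5,"hand": 0.6},
  {"rx": 0,"ry": 0,"rz": 0,"tx": 0,"ty": 0,"tz": 0,"hand": 0.6},
  {"rx": 0,"ry": 0,"rz": 0,"tx": 0,"ty": 0,"tz": 0,"hand": 0.6},
])

```text
clock: 32.15
ee_pos: [0.5753, -0.3923, 0.1701]
tcp_rot: [0.012, 1.0, 0.001, -0.001]
force: [0.4, -0.8, -0.5]
grip_width: 0.0696
```

Run:
```python
from h import *
s=V("side"); s.crop(350,300,100,75,8,"pics/s34.png"); t=V("top"); t.crop(420,210,100,75,8,"pics/t34.png")
print(ctrl.read_state()["ee_pos"],ctrl.read_state()["grip_width"],ctrl.read_state()["force"])
```

```text
[ 0.57588969 -0.39289724  0.17146714] 0.06947385524965559 [0.33221844 1.15090192 0.00896069]
```

View pics/s34.png

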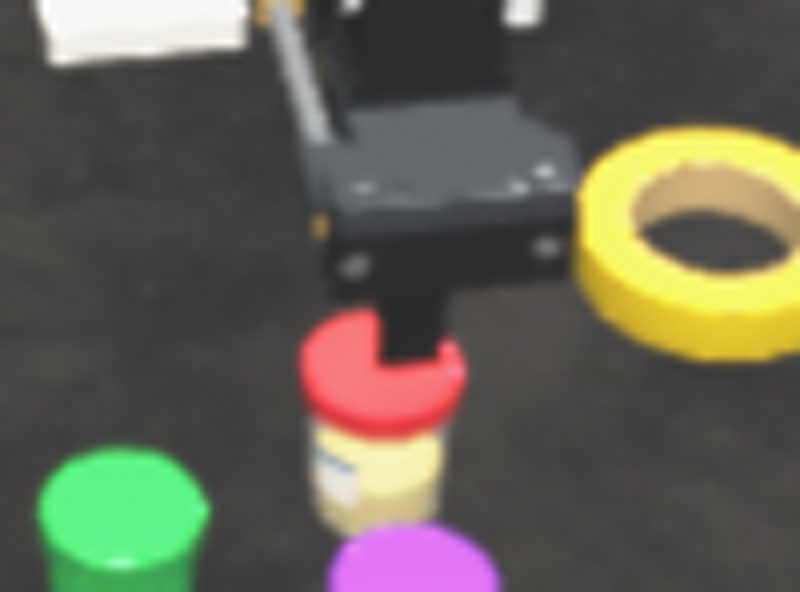

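View pics/t34.png

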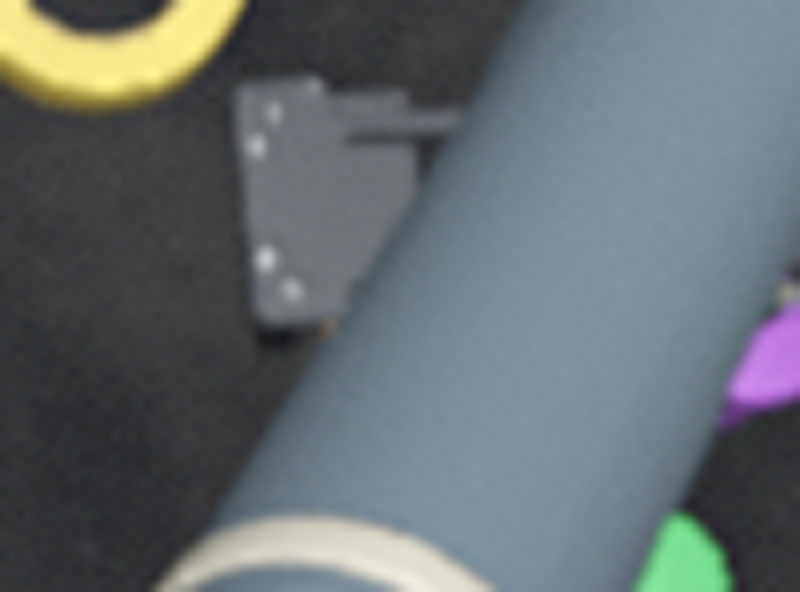

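>>> drive_tool([
  {"rx": 0,"ry": 0,"rz": 0,"tx": 0,"ty": 0.1,"tz": -2,"hand": 0.6},
  {"rx": 0,"ry": 0,"rz": 0,"tx": 0,"ty": 0,"tz": -2,"hand": 0.6},
  {"rx": 0,"ry": 0,"rz": 0,"tx": 0,"ty": 0,"tz": -1.7,"hand": 0.6},
  {"rx": 0,"ry": 0,"rz": 0,"tx": 0,"ty": 0,"tz": -1.2,"hand": 0.6},
  {"rx": 0,"ry": 0,"rz": 0,"tx": 0,"ty": 0,"tz": 0,"hand": 0.6},
  {"rx": 0,"ry": 0,"rz": 0,"tx": 0,"ty": 0,"tz": 0,"hand": 0.6},
])

```text
clock: 32.75
ee_pos: [0.5755, -0.3921, 0.1019]
tcp_rot: [0.013, 1.0, 0.0, -0.0]
force: [-0.3, -0.5, -0.5]
grip_width: 0.0695
```

Run:
```python
from h import *
s=V("side"); s.crop(350,300,100,75,8,"pics/s35.png")
print(ctrl.read_state()["ee_pos"],ctrl.read_state()["grip_width"],ctrl.read_state()["force"])
```

```text
[ 0.57596064 -0.39250987  0.10281327] 0.06958409870973947 [-0.33808284 -0.78028349 -0.52407365]
```

View pics/s35.png

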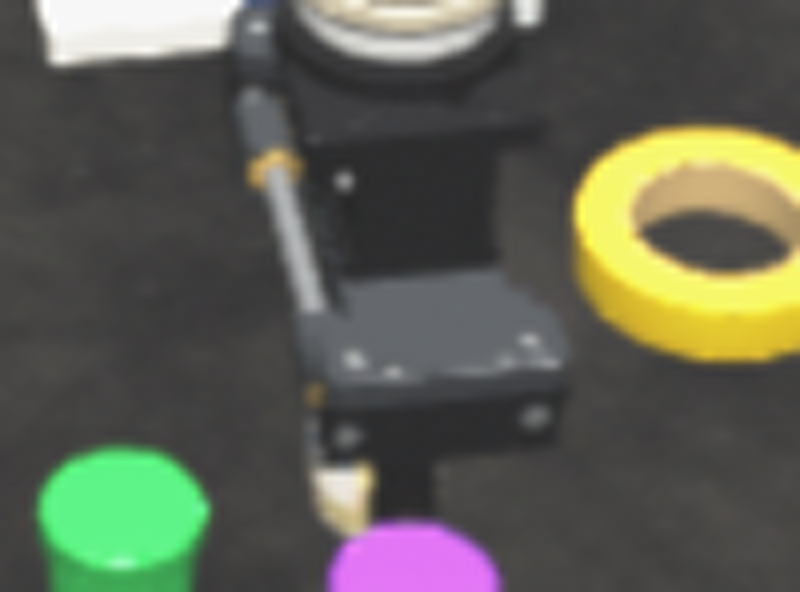

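>>> drive_tool([
  {"rx": 0,"ry": 0,"rz": 0,"tx": 0,"ty": 0,"tz": 0,"hand": -1},
  {"rx": 0,"ry": 0,"rz": 0,"tx": 0,"ty": 0,"tz": 0,"hand": -1},
  {"rx": 0,"ry": 0,"rz": 0,"tx": 0,"ty": 0,"tz": 0,"hand": -1},
  {"rx": 0,"ry": 0,"rz": 0,"tx": 0,"ty": 0,"tz": 0,"hand": -1},
  {"rx": 0,"ry": 0,"rz": 0,"tx": 0,"ty": 0,"tz": 0,"hand": -1},
  {"rx": 0,"ry": 0,"rz": 0,"tx": 0,"ty": 0,"tz": 1.5,"hand": -1},
  {"rx": 0,"ry": 0,"rz": 0,"tx": 0,"ty": 0,"tz": 2,"hand": -1},
  {"rx": 0,"ry": 0,"rz": 0,"tx": 0,"ty": 0,"tz": 0,"hand": -1},
])

```text
clock: 33.47
ee_pos: [0.5771, -0.3936, 0.1415]
tcp_rot: [0.013, 1.0, -0.002, 0.003]
force: [0.6, -0.8, 0.3]
grip_width: 0.0509
```

Run:
```python
from h import *
s=V("side"); s.crop(350,300,100,75,8,"pics/s36.png")
print(ctrl.read_state()["ee_pos"],ctrl.read_state()["grip_width"],ctrl.read_state()["force"])
```

```text
[ 0.57661964 -0.39316535  0.13994585] 0.05069861970479949 [-0.26506331 -0.55101358 -0.67321678]
```

View pics/s36.png

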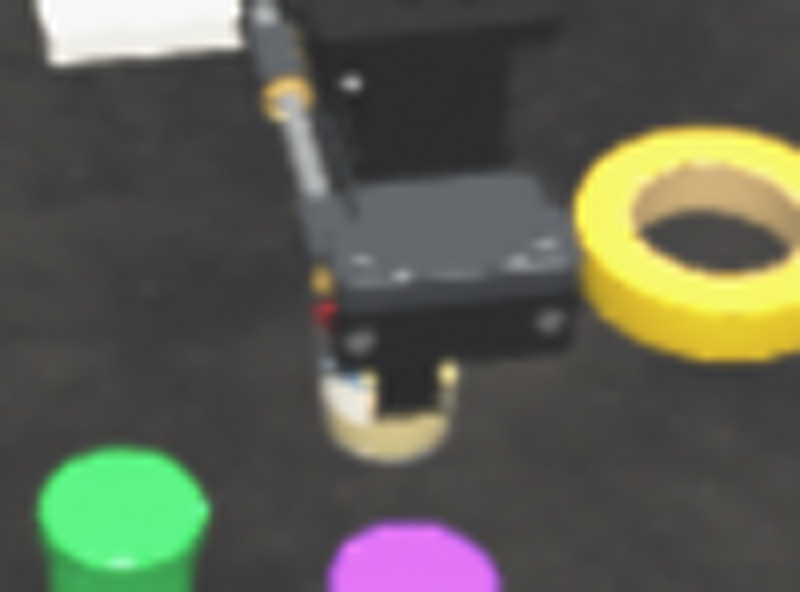

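>>> drive_tool([
  {"rx": 0,"ry": 0,"rz": 0,"tx": -0.8,"ty": 2,"tz": 0.2,"hand": -1},
  {"rx": 0,"ry": 0,"rz": 0,"tx": -0.9,"ty": 3.5,"tz": 0,"hand": -1},
  {"rx": 0,"ry": 0,"rz": 0,"tx": -0.9,"ty": 3.5,"tz": 0,"hand": -1},
  {"rx": 0,"ry": 0,"rz": 0,"tx": -0.8,"ty": 3.5,"tz": 0,"hand": -1},
  {"rx": 0,"ry": 0,"rz": 0,"tx": 0,"ty": 3.5,"tz": 0,"hand": -1},
  {"rx": 0,"ry": 0,"rz": 0,"tx": 0,"ty": 3.5,"tz": 0,"hand": -1},
  {"rx": 0,"ry": 0,"rz": 0,"tx": 0,"ty": 3.5,"tz": 0,"hand": -1},
  {"rx": 0,"ry": 0,"rz": 0,"tx": 0,"ty": 3,"tz": 0,"hand": -1},
])

```text
clock: 34.18
ee_pos: [0.5408, -0.1294, 0.1386]
tcp_rot: [0.012, 1.0, 0.001, -0.0]
force: [1.1, -0.2, -0.8]
grip_width: 0.0509
```

>>> drive_tool([
  {"rx": 0,"ry": 0,"rz": 0,"tx": 0,"ty": 2.5,"tz": 0,"hand": -1},
  {"rx": 0,"ry": 0,"rz": 0,"tx": 0,"ty": 1,"tz": 0,"hand": -1},
  {"rx": 0,"ry": 0,"rz": 0,"tx": 0,"ty": 0,"tz": 0,"hand": -1},
  {"rx": 0,"ry": 0,"rz": 0,"tx": 0,"ty": 0,"tz": 0,"hand": -1},
  {"rx": 0,"ry": 0,"rz": 0,"tx": 0,"ty": 0,"tz": 0,"hand": -1},
])

```text
clock: 34.6
ee_pos: [0.5413, -0.0994, 0.1388]
tcp_rot: [0.014, 1.0, -0.001, 0.0]
force: [0.3, -0.4, -0.0]
grip_width: 0.0513
```

Run:
```python
from h import *
s=V("side"); s.crop(320,250,100,75,8,"pics/s37.png")
print(ctrl.read_state()["ee_pos"],ctrl.read_state()["grip_width"],ctrl.read_state()["force"])
```

```text
[ 0.5411928  -0.09956328  0.13877229] 0.05084049558852296 [-1.10600396 -0.75770716  0.00304307]
```

View pics/s37.png

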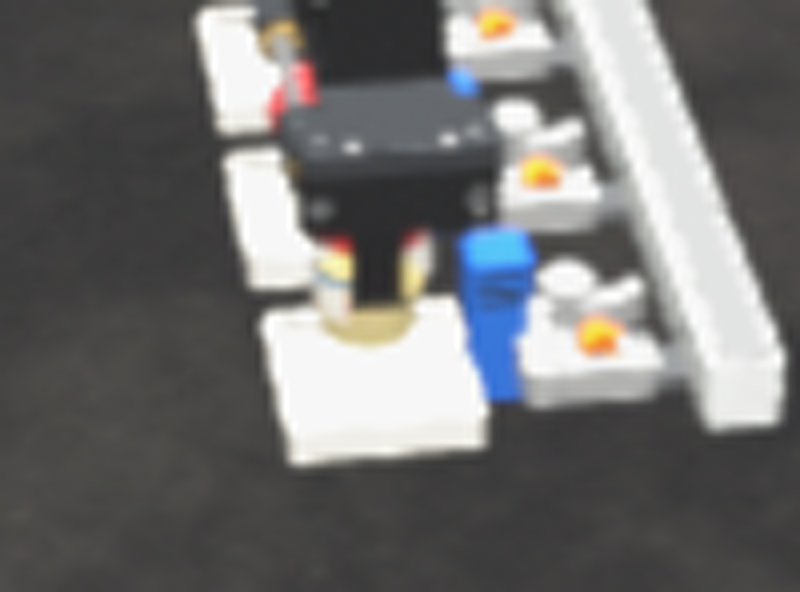

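>>> drive_tool([
  {"rx": 0,"ry": 0,"rz": 0,"tx": 0.15,"ty": 0.2,"tz": 0,"hand": -1},
  {"rx": 0,"ry": 0,"rz": 0,"tx": 0,"ty": 0,"tz": -0.8,"hand": -1},
  {"rx": 0,"ry": 0,"rz": 0,"tx": 0,"ty": 0,"tz": -0.8,"hand": -1},
  {"rx": 0,"ry": 0,"rz": 0,"tx": 0,"ty": 0,"tz": -0.7,"hand": -1},
  {"rx": 0,"ry": 0,"rz": 0,"tx": 0,"ty": 0,"tz": -0.4,"hand": -1},
  {"rx": 0,"ry": 0,"rz": 0,"tx": 0,"ty": 0,"tz": 0,"hand": -1},
  {"rx": 0,"ry": 0,"rz": 0,"tx": 0,"ty": 0,"tz": 0,"hand": -1},
])

```text
clock: 35.23
ee_pos: [0.5427, -0.0951, 0.1112]
tcp_rot: [0.013, 1.0, 0.0, -0.0]
force: [0.0, -0.4, -0.2]
grip_width: 0.051
```

Run:
```python
from h import *
s=V("side"); s.crop(320,250,100,75,8,"pics/s38.png")
print(ctrl.read_state()["ee_pos"],ctrl.read_state()["grip_width"],ctrl.read_state()["force"])
```

```text
[ 0.54274866 -0.09514769  0.11143352] 0.05094059005266547 [ 1.04279431 -0.10838197  0.08510211]
```

View pics/s38.png

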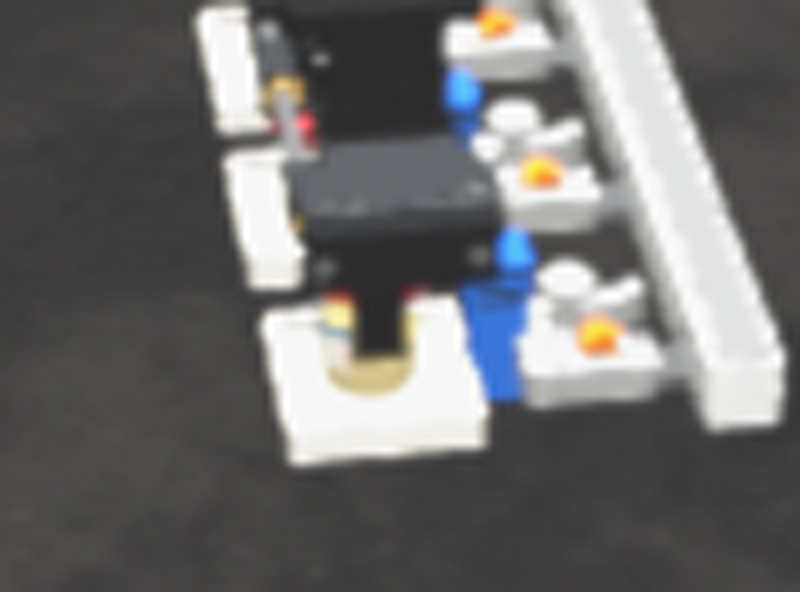

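>>> drive_tool([
  {"rx": 0,"ry": 0,"rz": 0,"tx": 0,"ty": -0.2,"tz": -0.1,"hand": -1},
  {"rx": 0,"ry": 0,"rz": 0,"tx": 0,"ty": 0,"tz": 0,"hand": 0.4},
  {"rx": 0,"ry": 0,"rz": 0,"tx": 0,"ty": 0,"tz": 0,"hand": 0.6},
  {"rx": 0,"ry": 0,"rz": 0,"tx": 0,"ty": 0,"tz": 0,"hand": 0.6},
  {"rx": 0,"ry": 0,"rz": 0,"tx": 0,"ty": 0,"tz": 2.5,"hand": 0.6},
  {"rx": 0,"ry": 0,"rz": 0,"tx": 0,"ty": 0,"tz": 4,"hand": 0.6},
  {"rx": 0,"ry": 0,"rz": 0,"tx": 0,"ty": 0,"tz": 4,"hand": 0.6},
  {"rx": 0,"ry": 0,"rz": 0,"tx": 0,"ty": 0,"tz": 0,"hand": 0.6},
])

```text
clock: 35.95
ee_pos: [0.5469, -0.098, 0.2233]
tcp_rot: [0.013, 1.0, -0.0, 0.007]
force: [1.3, -0.7, -0.4]
grip_width: 0.0693
```

Run:
```python
from h import *
s=V("side"); s.crop(320,240,120,90,6,"pics/s39.png"); t=V("top")
print(ctrl.read_state()["ee_pos"])
for c,st,l in comps(redm(t),60): print(c.round(1),t.onz(c,.077).round(3))
```

```text
[ 0.54374917 -0.0971521   0.21769815]
[ 64.2 227.8] [0.606 0.555 0.077]
[185.  229.6] [0.576 0.243 0.077]
[271.8 235. ] [0.543 0.019 0.077]
[635.1 282.3] [ 0.344 -0.892  0.077]
```

View pics/s39.png

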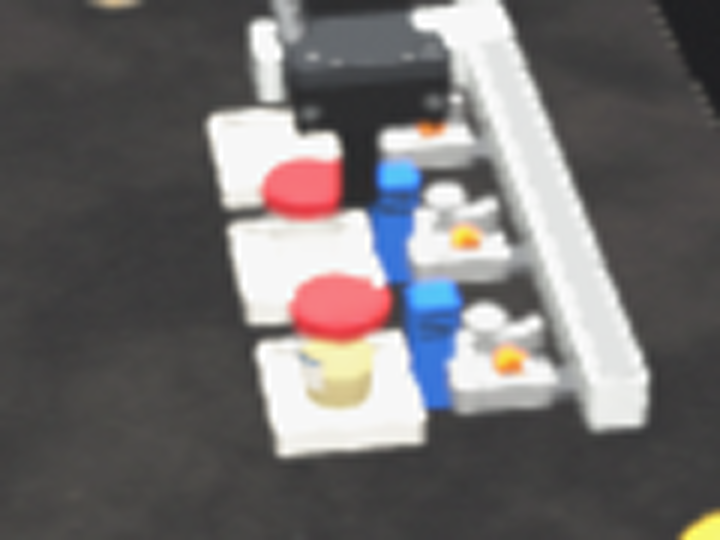

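>>> drive_tool([
  {"rx": 0,"ry": 0,"rz": 0,"tx": 0.4,"ty": 3,"tz": 0,"hand": -1},
  {"rx": 0,"ry": 0,"rz": 0,"tx": 0.4,"ty": 4,"tz": 0,"hand": -1},
  {"rx": 0,"ry": 0,"rz": 0,"tx": 0.4,"ty": 4,"tz": 0,"hand": -1},
  {"rx": 0,"ry": 0,"rz": 0,"tx": 0.4,"ty": 4,"tz": 0,"hand": -1},
  {"rx": 0,"ry": 0,"rz": 0,"tx": 0.4,"ty": 4,"tz": 0,"hand": -1},
  {"rx": 0,"ry": 0,"rz": 0,"tx": 0.4,"ty": 4,"tz": 0,"hand": -1},
  {"rx": 0,"ry": 0,"rz": 0,"tx": 0.4,"ty": 4,"tz": 0,"hand": -1},
  {"rx": 0,"ry": 0,"rz": 0,"tx": 0.4,"ty": 4,"tz": 0,"hand": -1},
])

```text
clock: 36.72
ee_pos: [0.5737, 0.2146, 0.2138]
tcp_rot: [0.013, 1.0, -0.001, -0.002]
force: [0.7, 0.7, -0.6]
grip_width: 0.0246
```

>>> drive_tool([
  {"rx": 0,"ry": 0,"rz": 0,"tx": 0,"ty": 2.7,"tz": -1,"hand": -1},
  {"rx": 0,"ry": 0,"rz": 0,"tx": 0,"ty": 0,"tz": -1,"hand": -1},
  {"rx": 0,"ry": 0,"rz": 0,"tx": 0,"ty": 0,"tz": 0,"hand": -1},
  {"rx": 0,"ry": 0,"rz": 0,"tx": 0,"ty": 0,"tz": 0,"hand": -1},
  {"rx": 0,"ry": 0,"rz": 0,"tx": 0,"ty": 0,"tz": 0,"hand": -1},
])

```text
clock: 37.13
ee_pos: [0.575, 0.2376, 0.1951]
tcp_rot: [0.014, 1.0, -0.001, -0.001]
force: [-0.7, -0.2, 0.2]
grip_width: 0.001
```

Run:
```python
from h import *
s=V("side"); s.crop(310,190,120,90,6,"pics/s40.png"); t=V("top"); t.crop(260,225,160,120,5,"pics/t40.png")
print(ctrl.read_state()["ee_pos"],ctrl.read_state()["grip_width"])
for w,a,A in carriers(t): print(w.round(4))
for c,st,l in comps(redm(t),60): print(c.round(1),t.onz(c,.072).round(3))
```

```text
[0.57540725 0.23794194 0.19609313] 0.000517956358182764
[ 0.5368 -0.0972]
[0.5377 0.0194]
[0.5495 0.1394]
[ 64.2 227.7] [0.608 0.558 0.072]
[316.5 232.3] [ 0.542 -0.097  0.072]
[271.9 234.7] [0.545 0.019 0.072]
[635.1 282.4] [ 0.345 -0.895  0.072]
```

View pics/s40.png

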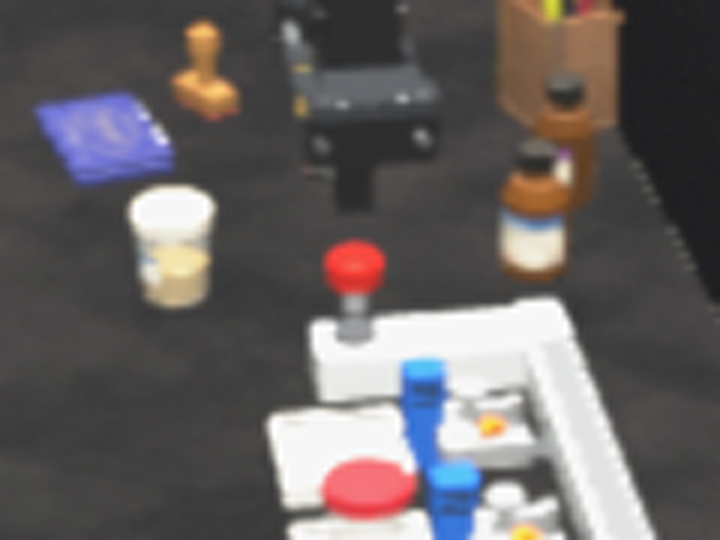

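View pics/t40.png

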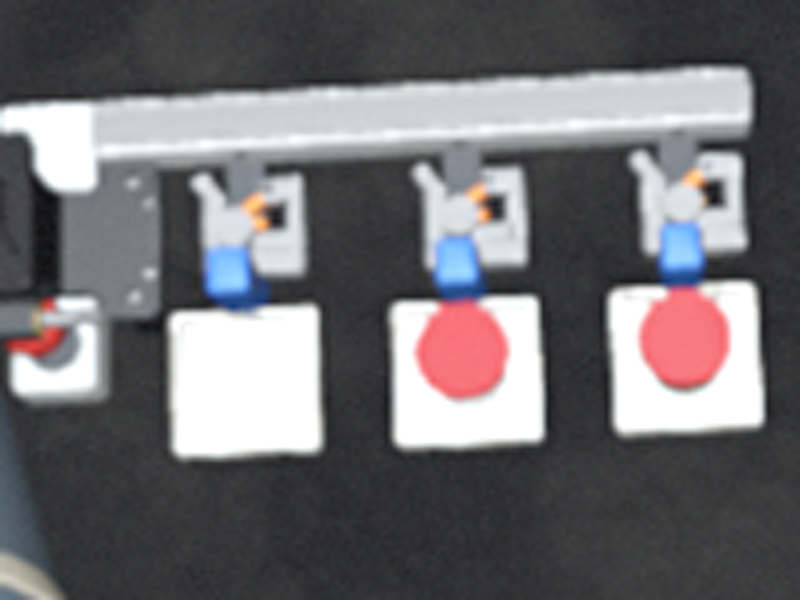

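>>> drive_tool([
  {"rx": 0,"ry": 0,"rz": 0,"tx": 0,"ty": 0.2,"tz": -1.5,"hand": -1},
  {"rx": 0,"ry": 0,"rz": 0,"tx": 0,"ty": 0,"tz": -1.3,"hand": -1},
  {"rx": 0,"ry": 0,"rz": 0,"tx": 0,"ty": 0,"tz": 0,"hand": -1},
  {"rx": 0,"ry": 0,"rz": 0,"tx": 0,"ty": 0,"tz": -0.5,"hand": -1},
  {"rx": 0,"ry": 0,"rz": 0,"tx": 0,"ty": 0,"tz": -0.5,"hand": -1},
  {"rx": 0,"ry": 0,"rz": 0,"tx": 0,"ty": 0,"tz": 0,"hand": -1},
  {"rx": 0,"ry": 0,"rz": 0,"tx": 0,"ty": 0,"tz": 0,"hand": -1},
])

```text
clock: 37.82
ee_pos: [0.575, 0.2419, 0.1578]
tcp_rot: [0.013, 1.0, 0.0, 0.0]
force: [0.3, -0.5, -0.6]
grip_width: 0.0002
```

>>> drive_tool([
  {"rx": 0,"ry": 0,"rz": 0,"tx": 0,"ty": 0,"tz": -0.4,"hand": -1},
  {"rx": 0,"ry": 0,"rz": 0,"tx": 0,"ty": 0,"tz": -0.4,"hand": -1},
  {"rx": 0,"ry": 0,"rz": 0,"tx": 0,"ty": 0,"tz": -0.3,"hand": -1},
  {"rx": 0,"ry": 0,"rz": 0,"tx": 0,"ty": 0,"tz": -0.3,"hand": -1},
  {"rx": 0,"ry": 0,"rz": 0,"tx": 0,"ty": 0,"tz": 0,"hand": -1},
  {"rx": 0,"ry": 0,"rz": 0,"tx": 0,"ty": 0,"tz": 0,"hand": -1},
])

```text
clock: 38.32
ee_pos: [0.5753, 0.2421, 0.1442]
tcp_rot: [0.013, 1.0, 0.0, 0.001]
force: [-1.1, -1.1, 5.7]
grip_width: 0.0004
```

>>> drive_tool([
  {"rx": 0,"ry": 0,"rz": 0,"tx": 0,"ty": 0,"tz": -0.2,"hand": -1},
  {"rx": 0,"ry": 0,"rz": 0,"tx": 0,"ty": 0,"tz": -0.2,"hand": -1},
  {"rx": 0,"ry": 0,"rz": 0,"tx": 0,"ty": 0,"tz": 0,"hand": -1},
])

```text
clock: 38.57
ee_pos: [0.5756, 0.2422, 0.1439]
tcp_rot: [0.013, 1.0, 0.001, 0.001]
force: [-7.1, -3.7, 26.3]
grip_width: 0.0004
```

>>> drive_tool([
  {"rx": 0,"ry": 0,"rz": 0,"tx": 0,"ty": 0,"tz": 1,"hand": -1},
  {"rx": 0,"ry": 0,"rz": 0,"tx": 0,"ty": 0,"tz": 3,"hand": -1},
  {"rx": 0,"ry": 0,"rz": 0,"tx": 0,"ty": 0,"tz": 4,"hand": -1},
  {"rx": 0,"ry": 0,"rz": 0,"tx": 0,"ty": 0,"tz": 4,"hand": 0},
  {"rx": 0,"ry": 0,"rz": 0,"tx": -2,"ty": 3,"tz": 0,"hand": 0},
  {"rx": 0,"ry": 0,"rz": 0,"tx": -2,"ty": 3.5,"tz": 0,"hand": 0},
  {"rx": 0,"ry": 0,"rz": 0,"tx": -2,"ty": 3.5,"tz": 0,"hand": 0},
  {"rx": 0,"ry": 0,"rz": 0,"tx": -2,"ty": 3.5,"tz": 0,"hand": 0},
])

```text
clock: 39.23
ee_pos: [0.4936, 0.378, 0.2595]
tcp_rot: [0.013, 1.0, 0.0, -0.0]
force: [0.2, 1.1, 0.5]
grip_width: 0.026
```

>>> drive_tool([
  {"rx": 0,"ry": 0,"rz": 0,"tx": -2,"ty": 3.5,"tz": 0,"hand": 0},
  {"rx": 0,"ry": 0,"rz": 0,"tx": -2,"ty": 3.5,"tz": 0,"hand": 0},
  {"rx": 0,"ry": 0,"rz": 0,"tx": -1,"ty": 2.5,"tz": 0,"hand": 0},
  {"rx": 0,"ry": 0,"rz": 0,"tx": 0,"ty": 0,"tz": 0,"hand": 0},
  {"rx": 0,"ry": 0,"rz": 0,"tx": 0,"ty": 0,"tz": 0,"hand": 0},
  {"rx": 0,"ry": 0,"rz": 0,"tx": 0,"ty": 0,"tz": 0,"hand": 0},
])

```text
clock: 39.73
ee_pos: [0.4453, 0.4708, 0.259]
tcp_rot: [0.013, 1.0, -0.001, -0.0]
force: [1.0, -0.2, 0.6]
grip_width: 0.0431
```

Run:
```python
from h import *
s=V("side"); s.crop(310,220,160,120,5,"pics/s42.png"); t=V("top"); t.crop(260,225,200,150,4,"pics/t42.png"); cv2.imwrite("pics/top42.png",t.img)
print(ctrl.read_state()["ee_pos"],ctrl.read_state()["grip_width"])
for v in (t,s):
    for c,st,l in comps(redm(v),60): print(c.round(1),st.tolist(),v.onz(c,.064).round(3))
for b in ("pics/top0.png",):
    a=cv2.imread(b); d=cv2.absdiff(a,t.img).max(2); 
    for n,(x0,y0,x1,y1) in {"tape":(355,140,410,195),"white_cup":(120,258,158,290),"bottle":(90,158,160,200),"green/purple":(435,200,520,315)}.items(): print(n,(d[y0:y1,x0:x1]>60).sum())
```

```text
[0.44620685 0.46996233 0.25942497] 0.04369118630359307
[ 64.4 227.8] [42, 218, 44, 20, 403] [0.61  0.561 0.064]
[316.4 232.3] [308, 223, 18, 20, 267] [ 0.543 -0.097  0.064]
[271.9 234.8] [263, 225, 18, 20, 261] [0.546 0.02  0.064]
[186.9 231.2] [180, 226, 15, 12, 133] [0.574 0.241 0.064]
[635.2 282.5] [630, 272, 10, 22, 172] [ 0.345 -0.9    0.064]
[305.7 163. ] [301, 157, 11, 13, 86] [0.604 0.493 0.064]
[308.6 193.2] [304, 189, 11, 9, 81] [0.574 0.236 0.064]
[193.6 253.1] [160, 207, 52, 117, 1959] [ 0.167 -0.075  0.064]
[ 62.9 360. ] [0, 211, 196, 269, 30767] [-0.119 -0.456  0.064]
[311.1 226.3] [304, 222, 16, 10, 126] [0.546 0.012 0.064]
[316.4 245.9] [308, 241, 18, 11, 149] [ 0.544 -0.102  0.064]
tape 0
white_cup 0
bottle 0
green/purple 19
```

View pics/s42.png

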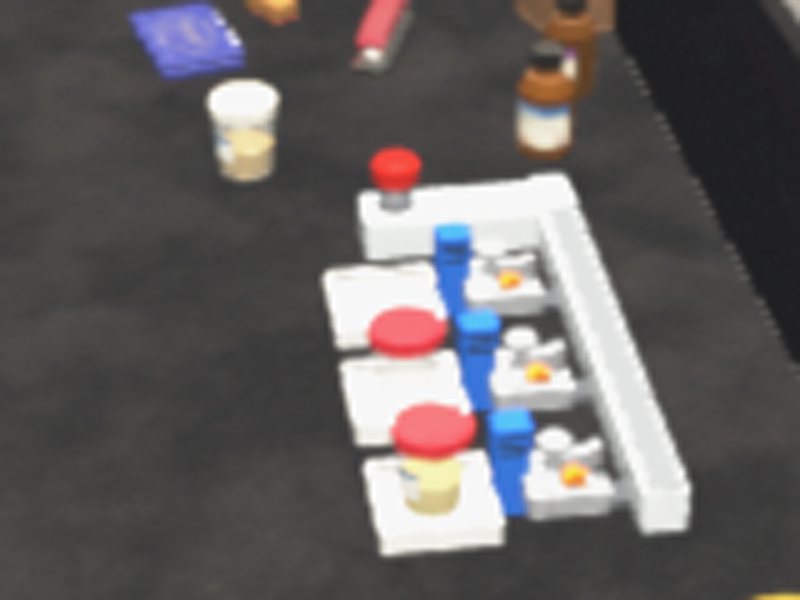

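View pics/t42.png

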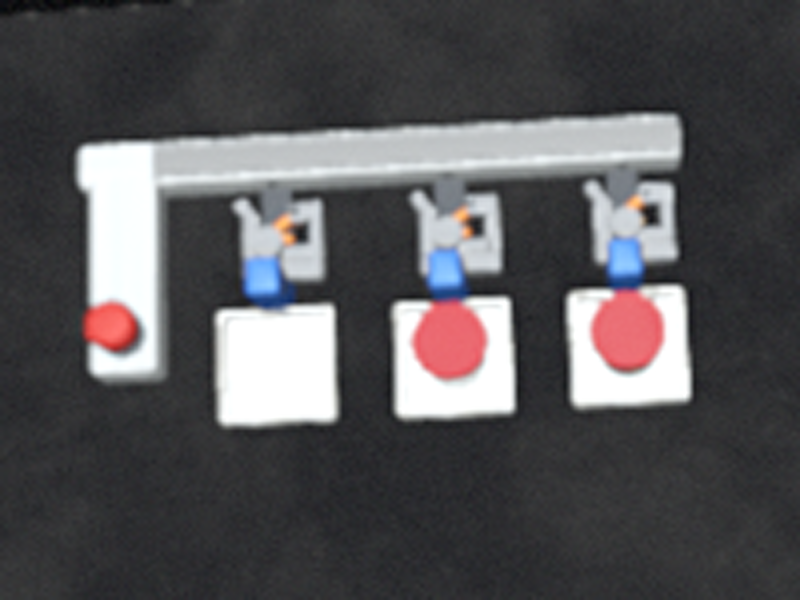

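Run:
```python
from h import *
s=V("side"); t=V("top")
cur={"A":((.549,.1397),-1.5),"B":((.5443,.0208),-1.5),"C":((.5428,-.0975),-1.5)}
ini={"A":((.3787,.252),6.3),"B":((.3736,-.0026),-11.4),"C":((.3891,-.2928),-6)}
def rel(w,p):
    c,a=p; r=np.radians(a); d=w[:2]-c; return np.round(1000*np.array([np.cos(r)*d[0]+np.sin(r)*d[1],-np.sin(r)*d[0]+np.cos(r)*d[1]]),1)
import copy
for lab,P,ti,si in (("ini",ini,cv2.imread("pics/top0.png"),cv2.imread("pics/side0.png")),("now",cur,t.img,s.img)):
    for v,im,nm in ((t,ti,"top"),(s,si,"side")):
        v2=copy.copy(v); v2.img=im
        H,S,W=cv2.split(cv2.cvtColor(im,cv2.COLOR_BGR2HSV)); m=((H>=5)&(H<28)&(S>90)&(W>110)).astype(np.uint8)
        for k,p in P.items():
            r=np.radians(p[1]); q=np.array([*p[0],.03])+.09*np.array([np.cos(r),np.sin(r),0]); u,w=v.proj(q).astype(int)
            mm=np.zeros_like(m); mm[w-8:w+9,u-8:u+9]=m[w-8:w+9,u-8:u+9]
            ys,xs=np.nonzero(mm); 
            if len(xs): R=np.array([rel(v.onz((x,y),.03),p) for x,y in zip(xs,ys)]); print(lab,nm,k,len(xs),R.mean(0).round(1),R.min(0),R.max(0))
a=cv2.imread("pics/top0.png"); d=cv2.absdiff(a,t.img).max(2); ys,xs=np.nonzero(d[200:315,435:520]>60); print(list(zip(xs+435,ys+200)))
```

```text
ini top A 45 [90.1 -8. ] [ 81.2 -17.6] [101.1   0.9]
ini top B 48 [90.4 -7.5] [ 81.1 -16.7] [103.2   2.7]
ini top C 49 [89.9 -7.8] [ 80.8 -17.8] [102.6   0.8]
ini side A 9 [ 88.6 -18.2] [ 82.9 -27.4] [ 95.3 -11.9]
ini side B 18 [ 90.8 -16.1] [ 83.6 -24.7] [99.4 -7.5]
ini side C 32 [ 89.  -17.6] [ 80.8 -27.1] [98.  -5.9]
now top A 20 [91.5 -9.8] [ 82.7 -14.9] [100.   -4.3]
now top B 15 [ 92.2 -12. ] [ 83.2 -15.7] [100.4  -7.6]
now top C 8 [ 96.8 -10. ] [ 94.7 -14.6] [100.7  -6.5]
now side A 12 [ 88.9 -15.8] [ 82.4 -25.7] [95.3 -5.5]
now side B 14 [ 89.1 -17.2] [ 81.  -23.6] [ 96.5 -10.2]
now side C 19 [ 88.9 -16.5] [ 81.  -25.2] [97.7 -8.1]
[(np.int64(435), np.int64(207)), (np.int64(435), np.int64(208)), (np.int64(435), np.int64(209)), (np.int64(436), np.int64(209)), (np.int64(435), np.int64(210)), (np.int64(436), np.int64(210)), (np.int64(435), np.int64(211)), (np.int64(436), np.int64(211)), (np.int64(435), np.int64(212)), (np.int64(436), np.int64(212)), (np.int64(435), np.int64(213)), (np.int64(436), np.int64(213)), (np.int64(435), np.int64(214)), (np.int64(436), np.int64(214)), (np.int64(435), np.int64(215)), (np.int64(436), np.int64(215)), (np.int64(435), np.int64(216)), (np.int64(436), np.int64(216)), (np.int64(435), np.int64(217))]
```

Run:
```python
from plant import ctrl
print(ctrl.sign_off())
```

```text
the job is handed in; nothing more can be done
None
```

The job is done and handed in at about 40 s of the 210 s. I pulled the red knob up to its stop and latched all three carriers, each on its own pin. One red-capped cup stands in the tray on the middle pin and the other in the tray on the right pin. Last I pushed the knob back down and moved the gripper clear, holding nothing.

**What the last checks showed**
- **Carriers:** each held against a small pull backwards of about 3–4 N. In the side view each orange latch sits where it did when shut before docking. From above, the pin heads hide part of the latches, most on the right carrier, so that view confirms little.
- **Cups:** both caps lie within about 3 mm of their tray centres in both views.
- **Knob:** it moved about 18 mm up. It went back down to a firm stop at 26 N, with its top at about 74 mm, which matches the fully-in height.
- **Bystanders:** the white-capped cup, tape roll and brown bottle show no change in the before and after pictures. The only difference near the green and purple cups is the edge of the red cup I took away.

**What went wrong or disagreed**
- On its first slide the middle carrier tilted in the grip and slipped about 1.5 cm. I set it flat, regripped it at 50 N and carried it slightly lifted, as I did the other two.
- Heights measured from the two views came out about 3–6 mm below the stated ones, so I used the stated heights.
- The knob's final side-view position differs from the start by 0.3–0.4 pixel, about 1–2 mm. I put that down to the red cup no longer standing behind it.

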